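Clear the viewing counter into the watch chest

ROBOT

A 6-joint arm with a two-finger parallel gripper is mounted at the origin on the work surface. World frame = base frame: x ahead of the robot, y to its left, z up, the work surface at z = 0. Lengths are in m, angles in rad, forces in N, time in s.
With the tool pointing down it reaches from about 0.25 to 0.775 m from the base axis. Payload 4 kg.
Tool frame: the origin (TCP) lies at the very end of the fingers, on their centre line; the grasp point (between the pads) lies 19 mm behind it; z points along the fingers, y is the direction in which the jaws open and shut (so a half turn about z gives the same grasp; the last joint's range is limited). The gripper opens to 85 mm and grips with 20 to 120 N. Pads are 22 mm wide; open, the fingers measure 114 mm over their backs; the gripper's body (76 mm by 85 mm) begins 54 mm behind the grasp point. The pads swing forward as they close: fully open they stand 13 mm farther back than shut.
Start: joints at [1.245, 0.087, 1.371, -0, 1.684, -0.103], TCP at [0.122, 0.536, 0.231] pointing down, gripper open.
Joint ranges: [-3.1, 3.1], [-0.76, 2.03], [0.27, 2.55], [-1.08, 4.22], [0.17, 2.65], [-2.57, 2.57]. Speed limits (rad/s): [2.79, 2.79, 3.14, 3.14, 3.14, 3.14].

INTERFACE

Orientations are given as a rotation vector (axis times angle).
In Python, from bench import r gives the robot as it stands.
- The arm moves only by the tool send_rows, never from a script. Its argument "rows" is a list of rows, each a list of 7 numbers: the shift along the tool's x, y, z in m, then the turn, a rotation vector about the tool's x, y, z in degrees, then the gripper command: -1 is fully open, 1 is shut, values between are in proportion. In form: [[tx, ty, tz, ax, ay, az, grip], ...]. A call has 1 to 12 rows; each row shifts and turns the pose as measured when the row begins, along the tool's axes as they then stand; what a row does not reach is not made up. A row lasts 1/12 s, in which the tool goes at most 41.7 mm and 7.16 degrees, less where a joint would pass 70% of its speed; a pose out of reach is approached as far as the arm can. A call with a gripper value outside its range is refused whole. The fingers move at their own pace and stop on an object; the grip force is fixed at half the most. Time passes only in rows, so rows that do not move let the fingers close. It gives the time, the measured TCP pose, the force and the opening at its end, in the units of the state.
- r.sense(): the state, without advancing time (a new reading comes with each control period).
- r.get_image(name): name is "scene" or "top"; returns a dict with "pixels" (400x640x3 uint8, red, green, blue), "camera_matrix" (3x3 intrinsics, pixels), "extrinsics" (4x4, takes a point from world to camera coordinates). Camera axes: x right, y up, looking along -z (the intrinsics and any distortion apply to the point x, -y, -z); pixel columns grow to the right and rows downward; lengths in m; the calibration is good to about 2 mm. A picture is of the moment at which its call begins. There is no depth.
- r.job_done(): hands the job in, once; it reports no verdict.
Trained networks look in a picture, given as the dict that the camera call returned (one of the last four; its "shot" number tells which), for a name from the list of things; names that differ only in an ending like _2 or _b are one class to them, and where a whole thing is asked for, a point or a joint stands for the part that bears it (a point fixed in the world has none). Each returns a list of dicts, best first, with "p" (0 to 1); they miss things now and then, are a little off and sometimes report something else, mostly with a low value. They report only what shows in the picture. A call takes as long as a camera call.
- r.cut_out(label, picture): "mask" (400x640 bool, what is visible of it) and "bbox" ([left, top, right, bottom] in pixels, round what is visible of it).
- r.tip_of(label, picture): "centre" ([column, row] in pixels: a listed point, or the origin of a listed thing).
The state is a dict: "clock": time; "joint_pos": joint angles; "joint_vel": joint speeds; "effort": joint torques, N m; "position": TCP position; "eef_rot": TCP orientation; "wrist_force": force on the tool from outside, world axes, zero at the start; "torque": the same for the moment, N m; "finger_gap": finger opening in m.
Only numpy, scipy, OpenCV 4.12 (cv2) and the standard library are available. Lean on these libraries where they do the work, as an engineer would, in place of code of your own. Each camera call takes 0.05 s, during which the arm holds its last target.

TASK

The viewing is over, so clear the counter: pull the chest's drawer well open by its brass handle, set the watches dial up in its green-lined left bay and the jade ornament and fob seals in its red-lined right bay without dropping any, and push the drawer fully shut. Slide the case knife blade first all the way into the empty slot of the tool block. When all that is put away, press the counter bell's plunger down to its stop to call the keyholder; leave the carriage clock and the loupe alone.

Things in the scene. Friction and masses are not known exactly. Their poses are not given: they have to be found in the camera images.
- drawer (a joint): how far the rosewood chest's drawer is out, m: 0 shut, 0.18 at its stop; about 1.5 N of friction, stays where left. Two bays, floors 30 mm above the counter, green-lined left (seen from the robot), red right, a 6 mm divider between; walls and divider 40 mm high. Fully out, the front 180 mm of the bays is clear of the lid (underside 57 mm above the floors, top 99 mm above the counter)
- drawer_handle (a point): middle of the brass bar (11 thick, 100 long along y, axis 35 mm before the drawer front, posts at y +-42 mm, 62 mm above the counter). z up; drawer opens along -x; +y left seen from the robot. In these axes: front (276 wide, z -47 to +23 mm) x 35 to 49 mm; bays x 49 to 249, green y 3 to 118, red y -118 to -3, floor z -32; the shut drawer's front hides the bays. Moves with the drawer
- wristwatch: gold wristwatch strapped on a cream cushion 62 (x) x 46 (y) x 30 mm high, the round dial on top, 40 mm high in all; origin at the centre of its underside, z up out of the dial. The strap runs round the two x ends. About 0.11 kg. May be absent
- pocketwatch: gold pocket watch lying dial up: a disc 48 mm across and 13 mm thick; its crown and thin bow stick out to 45 mm from the centre along its +x; origin at the centre of its underside, z up out of the dial. About 0.1 kg. May be absent
- jade: green jade ornament, a small lion on a square plinth: plinth 36 x 36 x 12 mm, lion 30 (x) x 22 (y) above it, 41 mm high in all; origin at the centre of its underside. About 70 g. May be absent
- seal_silver: silver fob seal standing on its round seal face: foot 22 mm across and 9 mm high, above it a stem 12 mm thick and a thin ring, 35 mm high in all; origin at the centre of its underside, z up along its axis. About 30 g. May be absent
- seal_gold: gold fob seal, same shape and size as the silver one. May be absent
- knife: watch-case knife lying flat: steel blade 75 long x 20 wide x 4 mm thick along +x from the origin, red-brown handle 80 long x 18 wide x 12 mm high along -x from the origin; blade and handle flush on the underside; origin on the underside at the shoulder where blade meets handle. Balances 3 mm ahead of the shoulder. About 50 g
- slot (a point): mouth of the empty slot in the fixed pale tool block (85 deep x 130 wide x 62 mm high): middle of its lower edge, 35 mm above the counter; x points level into the block, z up. Slot 28 wide, 10 high, 80 deep, open above by a 12 mm wide groove. Face: 32 mm to the left (+y), 98 right; 66 right a black tool handle 18 wide sticks out 85 mm. Knife home: shoulder meets the face
- bell_top (a point): top centre of the round head (19 mm across) of the counter bell's plunger, 63.5 mm above the counter when up, moving with it; the gold dome below is 78 mm across on an 86 mm black foot, fixed, and reaches 46 mm high
- plunger (a joint): how far the bell's plunger is down, m: 0 up, 0.006 at its stop. A spring pushes it back up: 1.5 N to start, 5 N at the stop
- carriage_clock: black enamel carriage clock with brass pillars and top handle, 80 x 92 x 153 mm high, about 0.95 kg, loose; origin at the centre of its underside. Leave alone
- loupe: black eyeglass loupe, 36 mm across and 28 mm high, standing loose; origin at the centre of its underside. Leave alone

How it is judged:
By the outcome, as a careful person would: the job done as asked, in the order asked, and still so for the second after the job is handed in, with the robot touching nothing.
Of wristwatch, pocketwatch, jade, seal_silver, seal_gold only 3 to 5 are there at a start; the rules pass over those that are not, and their reading is None.
At some moment in a run one of wristwatch, pocketwatch, jade, seal_silver, seal_gold may be knocked a few centimetres aside while the robot is not near it.
It also fails if it takes over 208 s, if anything falls off the work surface, if the arm or the gripper's body presses on something with over 40 N, if the wrist force passes 120 N, or if a joint passes its speed limit or range.

## Working session

There is one attempt and no reset: what is moved stays moved. The work goes in short steps, Python scripts to look and compute and a tool call to move; the robot and the scene stay as the last step left them, time stands still between calls to the robot, and variables do not carry over. Pictures are saved under pics/ and viewed, and the job is handed in when it is done.

Besides the shell and the picture viewer there is one more tool, called as name(argument=value, ...) on one line, values as JSON. send_rows: Moves the arm, as the interface text tells. Its arguments: {"type":"object","properties":{"rows":{"type":"array"}},"required":["rows"]}

```bash
ls; mkdir -p pics
python3 - <<'E'
from bench import r
import cv2,json
s=r.sense(); print({k:s[k] for k in('clock','position','eef_rot','finger_gap','wrist_force')})
for n in('scene','top'):
    im=r.get_image(n); cv2.imwrite(f'pics/{n}0.png',im['pixels'][:,:,::-1]); print(n,im['camera_matrix'],im['extrinsics'],[k for k in im])
E
```

```text
pics
{'clock': 0.0, 'position': array([0.12136093, 0.53593369, 0.23011176]), 'eef_rot': array([-0.3491264 , -3.12164447,  0.0034609 ]), 'finger_gap': 0.08552068489600502, 'wrist_force': array([ 0.29968268, -0.46374558, -0.09417315])}
scene [[421.05085284   0.         319.86717964]
 [  0.         421.05085284 198.16603101]
 [  0.           0.           1.        ]] [[ 0.84420881  0.53558411 -0.02147415 -0.48214689]
 [-0.30594799  0.51436875  0.80113708  0.16062856]
 [ 0.44012192 -0.66975701  0.59809551 -1.31993691]
 [ 0.          0.          0.          1.        ]] ['pixels', 'camera_matrix', 'extrinsics', 'shot']
top [[390.41644753   0.         322.25098807]
 [  0.         390.41644753 207.56792226]
 [  0.           0.           1.        ]] [[-0.02650595 -0.99940896  0.02189001 -0.05177674]
 [ 0.9988149  -0.02558332  0.04140399 -0.60088601]
 [-0.0408195   0.02296152  0.99890267 -0.93008796]
 [ 0.          0.          0.          1.        ]] ['pixels', 'camera_matrix', 'extrinsics', 'shot']
```

View pics/scene0.png

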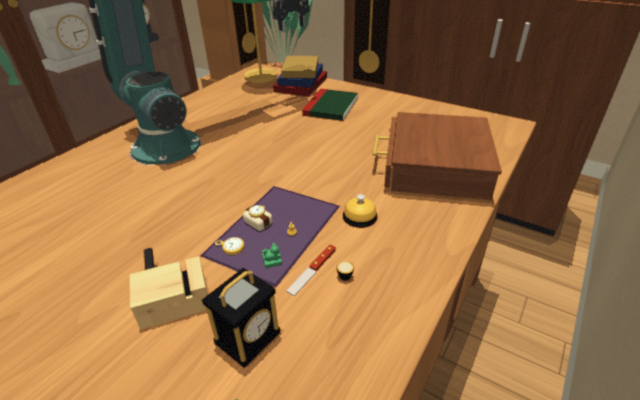

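View pics/top0.png

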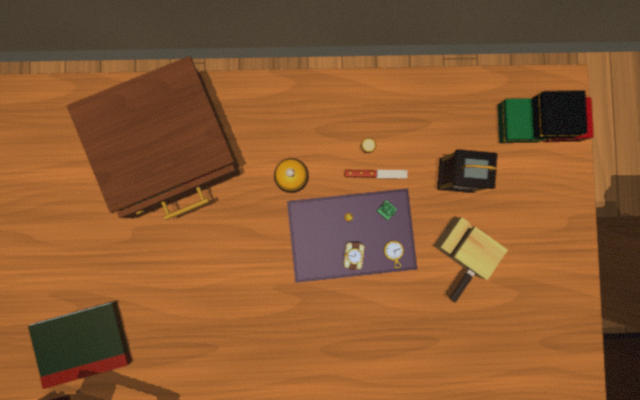

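```bash
cat > h.py <<'E'
from bench import r
import cv2,numpy as np
from scipy.spatial.transform import Rotation as R
def P(im):
    E=im['extrinsics']; F=np.diag([1,-1,-1.]); return im['camera_matrix']@F@E[:3]
def proj(im,X):
    X=np.atleast_2d(X); q=(P(im)@np.c_[X,np.ones(len(X))].T).T; return q[:,:2]/q[:,2:]
def ray(im,uv):
    E=im['extrinsics']; Rm=E[:3,:3]; c=-Rm.T@E[:3,3]
    d=np.linalg.inv(im['camera_matrix'])@np.array([uv[0],uv[1],1.]); d=Rm.T@(d*[1,-1,-1]); return c,d
def onz(im,uv,z):
    c,d=ray(im,uv); return c+d*(z-c[2])/d[2]
def tri(a,ua,b,ub):
    A=[]
    for im,u in((a,ua),(b,ub)):
        p=P(im); A+= [u[0]*p[2]-p[0],u[1]*p[2]-p[1]]
    A=np.array(A); x=np.linalg.svd(A)[2][-1]; return x[:3]/x[3]
def save(im,name,box=None,k=1,pts=()):
    a=im['pixels'][:,:,::-1].copy()
    for p in pts: cv2.circle(a,(int(round(p[0])),int(round(p[1]))),1,(255,0,255),-1)
    if box: a=a[box[1]:box[3],box[0]:box[2]]
    cv2.imwrite('pics/'+name+'.png',cv2.resize(a,None,fx=k,fy=k,interpolation=cv2.INTER_CUBIC))
def st():
    s=r.sense(); Rm=R.from_rotvec(s['eef_rot']).as_matrix()
    print('t',round(s['clock'],2),'pos',s['position'].round(4),'z',Rm[:,2].round(3),'y',Rm[:,1].round(3),'gap',round(s['finger_gap'],4),'F',s['wrist_force'].round(1),'j',s['joint_pos'].round(2)); return s,Rm
def delta(pos,yaw=None,Rt=None):
    """tool-frame shift & turn to reach world pos, tool down with tool-y axis at angle yaw"""
    s,Rm=st()
    if Rt is None:
        y=np.array([np.cos(yaw),np.sin(yaw),0]); 
        if y@Rm[:,1]<0: y=-y
        z=np.array([0,0,-1.]); Rt=np.c_[np.cross(y,z),y,z]
    d=Rm.T@(np.array(pos)-s['position']); rv=R.from_matrix(Rm.T@Rt).as_rotvec(degrees=True)
    dt=Rt.T@(np.array(pos)-s['position'])
    print('shift mm',(d*1000).round(1),'turn deg',rv.round(2),'| shift in target frame mm',(dt*1000).round(1))
E
python3 - <<'E'
from h import *
a=r.get_image('scene');b=r.get_image('top')
for n in 'wristwatch pocketwatch jade seal_silver seal_gold knife slot bell_top drawer_handle carriage_clock loupe'.split():
    A=r.tip_of(n,a);B=r.tip_of(n,b)
    print(n,[(np.round(x['centre'],1),round(x['p'],2)) for x in A[:2]],[(np.round(x['centre'],1),round(x['p'],2)) for x in B[:2]])
    if A and B: 
        X=tri(a,A[0]['centre'],b,B[0]['centre']); print('   ',X.round(4), onz(b,B[0]['centre'],X[2]*0).round(4)[:2])
save(b,'topz',(280,130,520,310),3.3)
save(a,'scz',(190,160,390,310),4)
E
```

```text
wristwatch [(array([258.5, 222.5]), 0.76), (array([363. , 193.9]), 0.18)] [(array([352.9, 257.1]), 0.93)]
    [ 0.4793 -0.1376 -0.0025] [ 0.477  -0.1393]
pocketwatch [(array([232.4, 248. ]), 0.72)] [(array([393.2, 248.1]), 0.66)]
    [ 0.4945 -0.2397  0.0033] [ 0.4961 -0.2388]
jade [(array([272.2, 259.5]), 0.84)] [(array([386. , 210.1]), 0.7), (array([354.3, 253.1]), 0.68)]
    [ 0.5901 -0.2232  0.0029] [ 0.5896 -0.2242]
seal_silver [(array([344., 274.]), 0.3)] []
seal_gold [(array([292.8, 233.9]), 0.51)] []
knife [(array([312.3, 270.4]), 0.71), (array([380.2, 142.8]), 0.35)] []
slot [(array([184.4, 272.7]), 0.9), (array([291.4, 231.9]), 0.26)] [(array([446.2, 254.9]), 0.81)]
    [ 0.4771 -0.3612  0.025 ] [ 0.4759 -0.3687]
bell_top [(array([345.7, 276.8]), 0.54), (array([360.3, 197.6]), 0.42)] [(array([286.9, 169.8]), 0.6), (array([353. , 257.8]), 0.16)]
    [ 0.6895  0.0037 -0.1964] [0.6948 0.0166]
drawer_handle [(array([378.2, 141.8]), 0.63)] [(array([185.4, 209.6]), 0.69), (array([353.8, 253.9]), 0.45)]
    [0.605  0.2453 0.0688] [0.6034 0.2649]
carriage_clock [(array([249.1, 339.6]), 0.98)] [(array([454.3, 173.9]), 0.6)]
    [ 0.6745 -0.3993 -0.0045] [ 0.6749 -0.3969]
loupe [(array([344.3, 279.2]), 0.58)] [(array([366.5, 149.7]), 0.7)]
    [ 0.744  -0.1812 -0.0111] [ 0.7401 -0.1808]
```

View pics/topz.png

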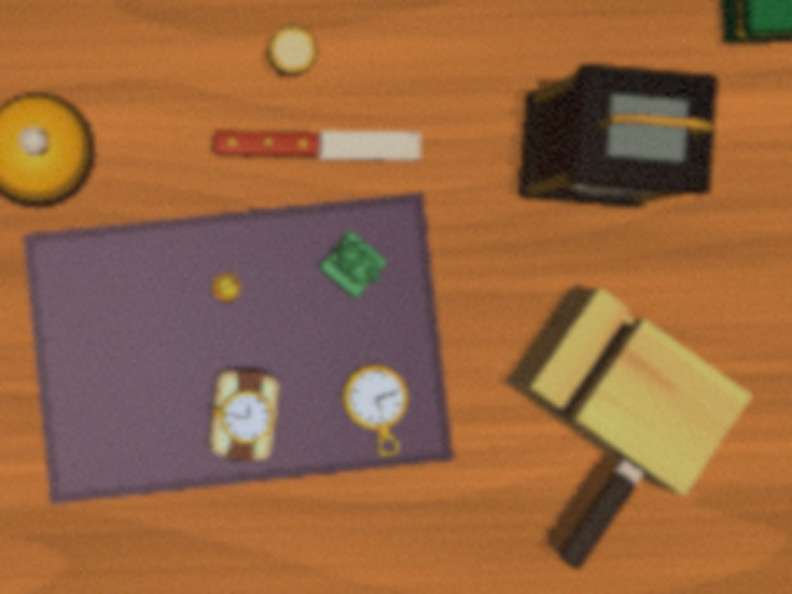

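View pics/scz.png

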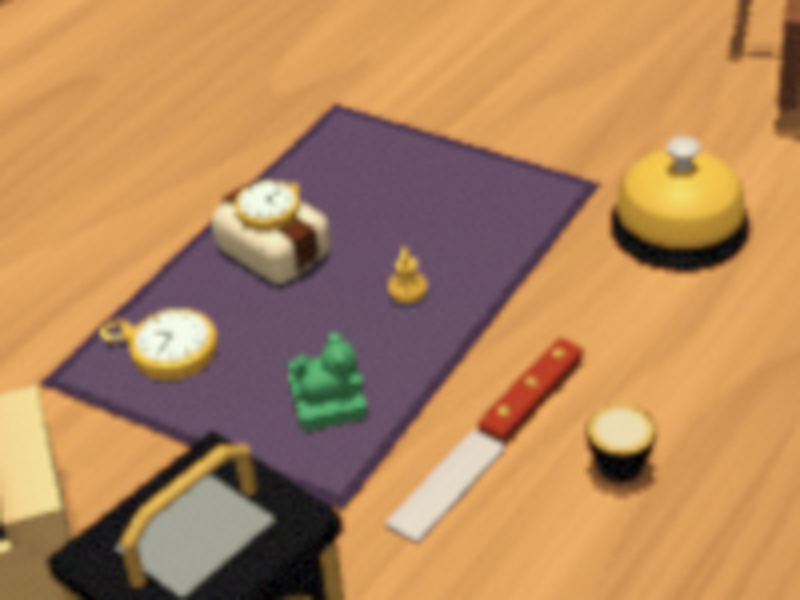

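Run:
```python
from h import *
b=r.get_image('top')
save(b,'chest',(60,50,250,230),3.2)
save(b,'block',(420,200,520,310),5.4)
for n in ['knife','seal_gold','drawer','jade','wristwatch','pocketwatch','bell_top','slot']:
    for m in r.cut_out(n,b)[:2]:
        ys,xs=np.nonzero(m['mask']); rc=cv2.minAreaRect(np.c_[xs,ys].astype(np.float32))
        print(n,round(m['p'],2),m['bbox'],np.round(rc[0],1),np.round(rc[1],1),round(rc[2],1), 'cent',xs.mean().round(1),ys.mean().round(1))
```

```text
knife 0.6 [348.0, 167.2, 409.2, 178.7] [376.  173.5] [ 7. 62.] 90.0 cent 376.1 173.4
seal_gold 0.41 [343.7, 212.8, 352.7, 220.3] [348.5 217. ] [6. 7.] 90.0 cent 348.3 216.8
drawer 0.89 [121.1, 166.1, 241.2, 217.3] [181.2 198.6] [ 27.5 128.1] 66.6 cent 180.5 194.2
drawer 0.32 [436.6, 145.8, 496.5, 193.6] [466.8 170.5] [58.8 42.8] 3.4 cent 467.2 170.8
jade 0.73 [378.2, 199.8, 396.4, 218.2] [387.  209.5] [14.8 14.8] 45.0 cent 386.9 209.9
wristwatch 0.59 [343.5, 241.9, 365.5, 273.1] [353.5 255.3] [19.8 27.8] 7.1 cent 353.6 255.3
pocketwatch 0.8 [382.3, 238.6, 404.8, 268.5] [395.5 252.2] [26.6 19.2] 48.0 cent 393.6 251.0
bell_top 0.37 [288.2, 167.8, 294.0, 175.7] [289.5 172.5] [7. 7.] 90.0 cent 289.7 172.2
slot 0.95 [433.3, 217.2, 507.6, 299.6] [460.2 260.6] [64.3 74.7] 35.8 cent 469.1 251.5
```

View pics/chest.png

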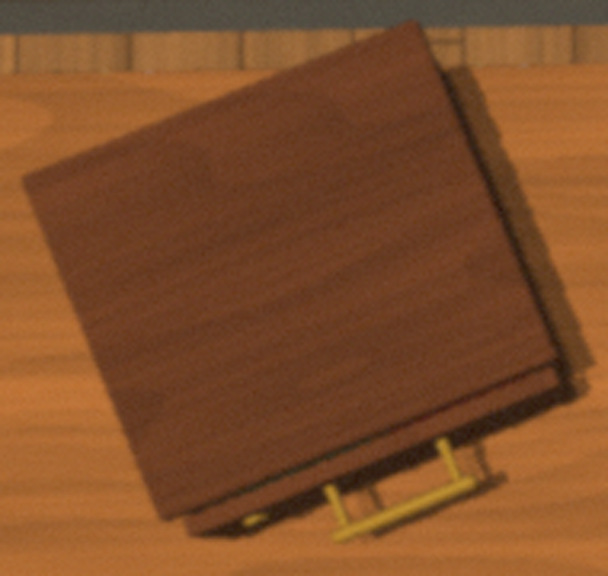

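View pics/block.png

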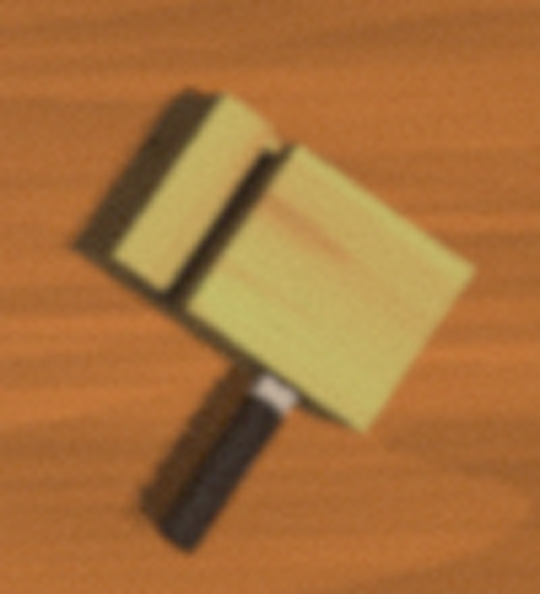

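Run:
```python
from h import *
b=r.get_image('top')
z=lambda ox,oy,k,pts:[(ox+(x+.5)/k-.5,oy+(y+.5)/k-.5) for x,y in pts]
def show(n,pts,h):
    W=np.array([onz(b,p,h)[:2] for p in pts]); print(n,W.round(4).tolist()); return W
W=show('bar',z(60,50,3.2,[(338,535),(478,482)]),.065); d=W[0]-W[1]; print(np.linalg.norm(d),np.degrees(np.arctan2(d[1],d[0]))-90, W.mean(0))
W=show('lid FL FR BR BL',z(60,50,3.2,[(165,518),(560,360),(415,22),(25,180)]),.099)
for i,j in((0,1),(3,2),(3,0),(2,1)):
    d=W[i]-W[j]; print(np.linalg.norm(d).round(4),np.degrees(np.arctan2(d[1],d[0])).round(1))
W=show('block faceL faceR backR backL',z(420,200,5.4,[(112,257),(365,432),(475,268),(225,95)]),.062)
for i,j in((0,1),(3,2),(3,0),(2,1)):
    d=W[i]-W[j]; print(np.linalg.norm(d).round(4),np.degrees(np.arctan2(d[1],d[0])).round(1))
u=(W[1]-W[0])/np.linalg.norm(W[1]-W[0]); print('slot', (W[0]+.032*u).round(4),(W[1]-.098*u).round(4))
show('groove',z(420,200,5.4,[(176,300),(281,150)]),.062)
W=show('knife butt sh tip',z(280,130,3.3,[(213,143),(319,145),(421,146)]),.006)
show('seal',[(348.3,216.8)],.012); show('jade',[(387,209.5)],.02)
W=show('bell',[(289.7,172.2)],.0635)
# jade plinth corners, ww corners
show('jade c',z(280,130,3.3,[(351,232),(386,263),(356,298),(320,266)]),.012)
show('ww c',z(280,130,3.3,[(221,370),(279,374),(269,462),(211,457)]),.028)
show('pw c, bow end',z(280,130,3.3,[(376,398),(389,456)]),.013)
```

```text
bar [[0.5853, 0.2891], [0.6203, 0.1903]]
0.10481947276846772 19.516138776327978 [0.60282768 0.23968473]
lid FL FR BR BL [[0.5989, 0.3924], [0.7005, 0.1242], [0.9379, 0.2199], [0.8326, 0.4859]]
0.2868 110.7
0.2861 111.6
0.2517 21.8
0.2561 22.0
block faceL faceR backR backL [[0.4994, -0.3349], [0.4224, -0.4402], [0.4904, -0.4906], [0.5669, -0.3862]]
0.1304 53.8
0.1295 53.8
0.0848 -37.2
0.0847 -36.5
slot [ 0.4805 -0.3607] [ 0.4802 -0.3611]
groove [[0.4804, -0.3616], [0.5429, -0.4093]]
knife butt sh tip [[0.6829, -0.1235], [0.6795, -0.2022], [0.677, -0.2783]]
seal [[0.5754, -0.1299]]
jade [[0.5904, -0.2229]]
bell [[0.6802, 0.0061]]
jade c [[0.6139, -0.2228], [0.5904, -0.2479], [0.5653, -0.2249], [0.5895, -0.1991]]
ww c [[0.5161, -0.1227], [0.5121, -0.1644], [0.4493, -0.1553], [0.4541, -0.1137]]
pw c, bow end [[0.4918, -0.2369], [0.4493, -0.245]]
```

Run:
```python
from h import *
delta([.603,.240,.15],np.radians(21.3))
```

```text
t 1.8 pos [0.1215 0.5364 0.2313] z [ 0.  0. -1.] y [0.221 0.975 0.   ] gap 0.0855 F [-0.3  0.1  0. ] j [ 1.24  0.09  1.37  0.    1.68 -0.1 ]
shift mm [-535.1 -182.7   81.3] turn deg [ 1.000e-02 -0.000e+00  5.593e+01] | shift in target frame mm [-451.1  340.9   81.3]
```

send_rows(rows=[[0,0,0,0,0,7,0.25],[0,0,0,0,0,7,0.25],[0,0,0,0,0,7,0.25],[0,0,0,0,0,7,0.25],[0,0,0,0,0,7,0.25],[0,0,0,0,0,7,0.25],[0,0,0,0,0,7,0.25],[0,0,0,0,0,7,0.25],[-0.03,0.022,0,0,0,0,0.25],[-0.03,0.022,0,0,0,0,0.25],[-0.03,0.022,0,0,0,0,0.25],[-0.03,0.022,0,0,0,0,0.25]])

```text
clock: 2.8
position: [0.2421, 0.4549, 0.2305]
eef_rot: [-1.792, -2.576, -0.001]
wrist_force: [-0.0, 0.3, -0.6]
finger_gap: 0.0321
```

Run:
```python
from h import *
delta([.603,.240,.15],np.radians(21.3))
```

```text
t 2.8 pos [0.2421 0.4549 0.2305] z [-0.003  0.003 -1.   ] y [ 0.938  0.348 -0.002] gap 0.0321 F [-0.   0.3 -0.6] j [0.97 0.01 1.45 0.   1.68 0.61]
shift mm [-327.2  263.8   78.9] turn deg [-0.1  -0.2  -0.95] | shift in target frame mm [-331.3  258.2   80.5]
```

send_rows(rows=[[-0.03,0.024,0.001,0,0,-1,0.25],[-0.03,0.024,0.001,0,0,0,0.25],[-0.03,0.024,0.001,0,0,0,0.25],[-0.03,0.024,0.001,0,0,0,0.25],[-0.03,0.024,0.001,0,0,0,0.25],[-0.03,0.024,0.001,0,0,0,0.25],[-0.03,0.024,0.001,0,0,0,0.25],[-0.03,0.024,0.001,0,0,0,0.25],[-0.03,0.024,0.001,0,0,0,0.25],[-0.03,0.024,0.001,0,0,0,0.25],[-0.025,0.018,0.02,0,0,0,0.25],[0,0,0.02,0,0,0,0.25]])

```text
clock: 3.8
position: [0.6243, 0.2287, 0.1842]
eef_rot: [1.774, 2.584, 0.022]
wrist_force: [-0.5, 0.7, -0.7]
finger_gap: 0.0323
```

Run:
```python
from h import *
delta([.603,.240,.046],np.radians(21.3))
```

```text
t 3.8 pos [0.6243 0.2287 0.1842] z [ 0.014  0.008 -1.   ] y [0.933 0.36  0.016] gap 0.0323 F [-0.5  0.7 -0.7] j [ 0.26  0.34  1.16  0.    1.62 -0.1 ]
shift mm [ 17.9 -18.  138. ] turn deg [ 0.89 -0.12 -0.23] | shift in target frame mm [ 18.3 -15.7 138.2]
```

send_rows(rows=[[0.018,-0.016,0.0,0.9,0,0,0.25],[0,0,0.03,0,0,0,0.25],[0,0,0.03,0,0,0,0.25],[0,0,0,0,0,0,0.25],[0,0,0,0,0,0,0.25]])

```text
clock: 4.22
position: [0.604, 0.2355, 0.1161]
eef_rot: [-1.784, -2.578, 0.009]
wrist_force: [-0.1, 0.2, 0.7]
finger_gap: 0.0321
```

Run:
```python
from h import *
delta([.603,.240,.046],np.radians(21.3))
a=r.get_image('scene');b=r.get_image('top')
save(b,'hb',(120,130,280,250),4);save(a,'ha',(330,60,490,220),3.7)
```

```text
t 4.22 pos [0.604  0.2355 0.1161] z [-0.009 -0.001 -1.   ] y [ 0.936  0.352 -0.008] gap 0.0321 F [-0.1  0.2  0.7] j [ 0.28  0.36  1.28  0.    1.51 -0.08]
shift mm [ 4.4  1.2 70.1] turn deg [-0.48 -0.14 -0.68] | shift in target frame mm [ 4.5  0.7 70.1]
```

View pics/ha.png

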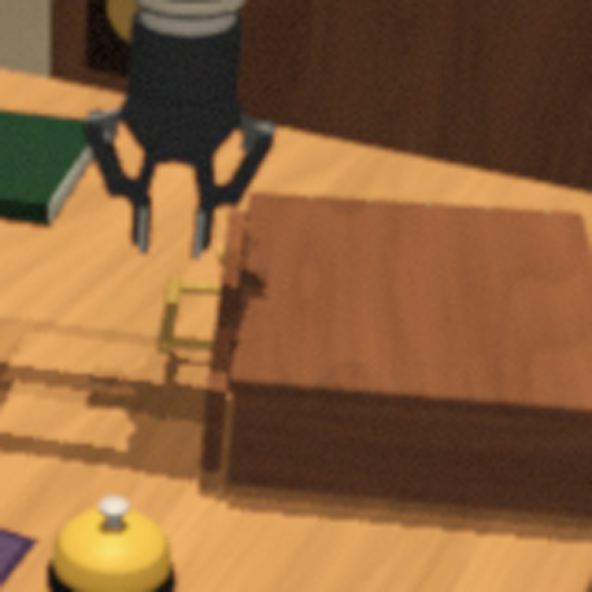

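View pics/hb.png

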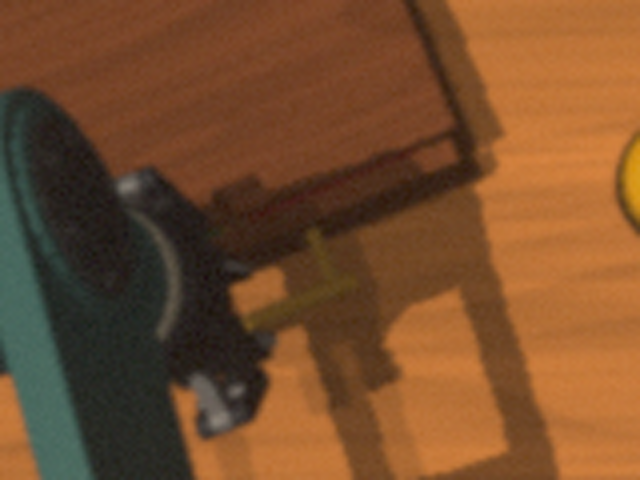

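send_rows(rows=[[0.004,0.001,0.025,-0.5,0,-0.7,0.25],[0,0,0.025,0,0,0,0.25],[0,0,0.015,0,0,0,0.25],[0,0,0,0,0,0,0.25],[0,0,0,0,0,0,0.25]])

```text
clock: 4.73
position: [0.6118, 0.2429, 0.0649]
eef_rot: [1.762, 2.584, 0.033]
wrist_force: [0.5, 0.5, 0.2]
finger_gap: 0.0321
```

Run:
```python
from h import *
delta([.603,.240,.046],np.radians(21.3))
a=r.get_image('scene');save(a,'ha2',(330,60,490,220),3.7)
```

```text
t 4.73 pos [0.6118 0.2429 0.0649] z [ 0.024  0.01  -1.   ] y [0.931 0.365 0.025] gap 0.0321 F [0.5 0.5 0.2] j [ 0.29  0.39  1.34  0.    1.39 -0.08]
shift mm [ 0.5 -9.7 18.6] turn deg [ 1.46 -0.02  0.1 ] | shift in target frame mm [ 0.5 -9.2 18.9]
```

View pics/ha2.png

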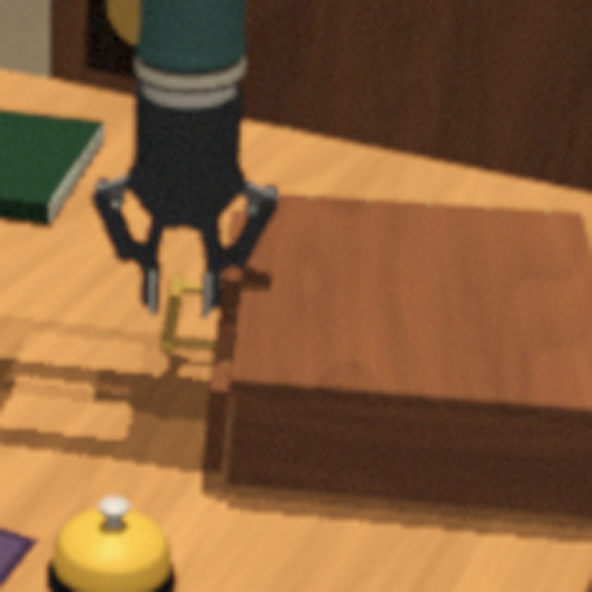

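send_rows(rows=[[0,-0.009,0.0,1.4,0,0,0.25],[0,0,0,0,0,0,0.25],[0,0,0,0,0,0,0.25]])

```text
clock: 5.03
position: [0.6054, 0.2401, 0.0707]
eef_rot: [1.768, 2.592, 0.009]
wrist_force: [-1.0, -0.5, 0.1]
finger_gap: 0.0321
```

Run:
```python
from h import *
delta([.603,.240,.046],np.radians(21.3))
```

```text
t 5.03 pos [0.6054 0.2401 0.0707] z [ 0.007  0.002 -1.   ] y [0.931 0.365 0.007] gap 0.0321 F [-1.  -0.5  0.1] j [ 0.29  0.38  1.34  0.    1.41 -0.08]
shift mm [ 0.8 -2.5 24.7] turn deg [0.41 0.03 0.1 ] | shift in target frame mm [ 0.8 -2.3 24.7]
```

send_rows(rows=[[0.001,-0.002,0.012,0.4,0,0,0.25],[0,0,0.012,0,0,0,0.25],[0,0,0,0,0,0,0.25],[0,0,0,0,0,0,0.25]])

```text
clock: 5.37
position: [0.6047, 0.2408, 0.0473]
eef_rot: [1.768, 2.592, 0.006]
wrist_force: [0.3, 0.1, 0.2]
finger_gap: 0.0317
```

Run:
```python
from h import *
delta([.603,.240,.046],np.radians(21.3))
```

```text
t 5.37 pos [0.6047 0.2408 0.0473] z [ 0.005  0.001 -1.   ] y [0.931 0.365 0.005] gap 0.0317 F [0.3 0.1 0.2] j [ 0.29  0.4   1.36 -0.    1.37 -0.08]
shift mm [-0.1 -1.9  1.3] turn deg [0.28 0.05 0.1 ] | shift in target frame mm [-0.1 -1.9  1.3]
```

Close on the bar.

send_rows(rows=[[0,-0.002,0,0.3,0,0,0.25],[0,0,0,0,0,0,0.6],[0,0,0,0,0,0,1],[0,0,0,0,0,0,1],[0,0,0,0,0,0,1],[0,0,0,0,0,0,1]])

```text
clock: 5.87
position: [0.6023, 0.2399, 0.046]
eef_rot: [-1.77, -2.595, 0.004]
wrist_force: [0.5, 0.4, 0.8]
finger_gap: 0.0085
```

Run:
```python
from h import *
s,_=st(); u=np.array([np.cos(np.radians(21.3)),np.sin(np.radians(21.3)),0]); 
delta(s['position']-.178*u,np.radians(21.3))
a=r.get_image('scene');save(a,'ha3',(330,60,490,220),3.7)
```

```text
t 5.87 pos [0.6023 0.2399 0.046 ] z [-0.002 -0.002 -1.   ] y [ 0.931  0.365 -0.003] gap 0.0085 F [0.5 0.4 0.8] j [ 0.29  0.4   1.36 -0.    1.38 -0.08]
t 5.87 pos [0.6023 0.2399 0.046 ] z [-0.002 -0.002 -1.   ] y [ 0.931  0.365 -0.003] gap 0.0085 F [0.5 0.4 0.8] j [ 0.29  0.4   1.36 -0.    1.38 -0.08]
shift mm [   0.3 -178.     0.5] turn deg [-0.15  0.04  0.1 ] | shift in target frame mm [   0. -178.    0.]
```

View pics/ha3.png

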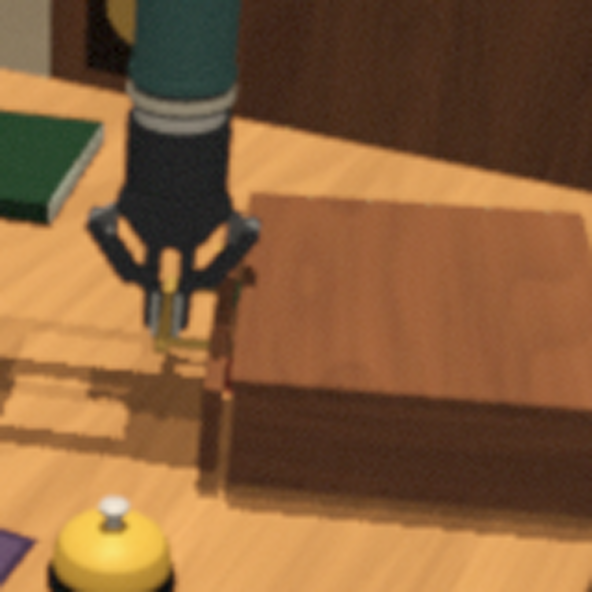

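send_rows(rows=[[0,-0.012,0,0,0,0,1],[0,-0.016,0,0,0,0,1],[0,-0.016,0,0,0,0,1],[0,-0.016,0,0,0,0,1],[0,-0.016,0,0,0,0,1],[0,-0.016,0,0,0,0,1],[0,-0.016,0,0,0,0,1],[0,-0.016,0,0,0,0,1],[0,-0.012,0,0,0,0,1],[0,-0.01,0,0,0,0,1],[0,0,0,0,0,0,1],[0,0,0,0,0,0,1]])

```text
clock: 6.92
position: [0.4677, 0.187, 0.0459]
eef_rot: [1.764, 2.586, 0.023]
wrist_force: [1.8, 0.3, -3.1]
finger_gap: 0.0086
```

Run:
```python
from h import *
s,_=st(); u=np.array([np.cos(np.radians(21.3)),np.sin(np.radians(21.3)),0]); 
delta(np.array([.6023,.2399,.046])-.179*u,np.radians(21.3))
```

```text
t 6.92 pos [0.4677 0.187  0.0459] z [ 0.017  0.006 -1.   ] y [0.931 0.365 0.018] gap 0.0086 F [ 1.8  0.3 -3.1] j [ 0.27  0.09  1.75  0.    1.29 -0.11]
t 6.92 pos [0.4677 0.187  0.0459] z [ 0.017  0.006 -1.   ] y [0.931 0.365 0.018] gap 0.0086 F [ 1.8  0.3 -3.1] j [ 0.27  0.09  1.75  0.    1.29 -0.11]
shift mm [  0.5 -34.4  -0.7] turn deg [1.05 0.07 0.1 ] | shift in target frame mm [  0.4 -34.4  -0.1]
```

send_rows(rows=[[0,-0.01,0,1,0,0,1],[0,-0.01,0,0,0,0,1],[0,-0.008,0,0,0,0,1],[0,-0.006,0,0,0,0,1],[0,-0.004,0,0,0,0,1],[0,-0.002,0,0,0,0,1],[0,0,0,0,0,0,1]])

```text
clock: 7.5
position: [0.4421, 0.1769, 0.0459]
eef_rot: [1.759, 2.576, 0.048]
wrist_force: [0.1, -0.7, 1.0]
finger_gap: 0.0091
```

Run:
```python
from h import *
s,_=st(); u=np.array([np.cos(np.radians(21.4)),np.sin(np.radians(21.4)),0]); 
delta(np.array([.6023,.2399,.046])-.18*u,np.radians(21.3))
```

```text
t 7.5 pos [0.4421 0.1769 0.0459] z [ 0.035  0.013 -0.999] y [0.931 0.364 0.038] gap 0.0091 F [ 0.1 -0.7  1. ] j [ 0.26  0.01  1.83  0.    1.26 -0.11]
t 7.5 pos [0.4421 0.1769 0.0459] z [ 0.035  0.013 -0.999] y [0.931 0.364 0.038] gap 0.0091 F [ 0.1 -0.7  1. ] j [ 0.26  0.01  1.83  0.    1.26 -0.11]
shift mm [ 0.2 -7.9 -0.4] turn deg [2.16 0.03 0.04] | shift in target frame mm [ 0.2 -7.9 -0.1]
```

send_rows(rows=[[0,-0.008,0,2,0,0,1],[0,-0.004,0,0.5,0,0,1],[0,-0.003,0,0,0,0,1],[0,-0.002,0,0,0,0,1],[0,0,0,0,0,0,1]])

```text
clock: 7.92
position: [0.4421, 0.1769, 0.0459]
eef_rot: [1.76, 2.575, 0.051]
wrist_force: [-0.2, 0.4, -0.9]
finger_gap: 0.0084
```

Run:
```python
from h import *
s,_=st(); u=np.array([np.cos(np.radians(21.4)),np.sin(np.radians(21.4)),0]); 
delta(np.array([.6023,.2399,.046])-.18*u,np.radians(21.3))
```

```text
t 7.92 pos [0.4421 0.1769 0.0459] z [ 0.037  0.015 -0.999] y [0.931 0.363 0.04 ] gap 0.0084 F [-0.2  0.4 -0.9] j [ 0.26  0.01  1.83  0.01  1.26 -0.11]
t 7.92 pos [0.4421 0.1769 0.0459] z [ 0.037  0.015 -0.999] y [0.931 0.363 0.04 ] gap 0.0084 F [-0.2  0.4 -0.9] j [ 0.26  0.01  1.83  0.01  1.26 -0.11]
shift mm [ 0.2 -7.9 -0.4] turn deg [ 2.27 -0.02 -0.02] | shift in target frame mm [ 0.2 -7.9 -0.1]
```

send_rows(rows=[[0,0,0,0,0,0,0.6],[0,0,0,0,0,0,0.3],[0,0,0,0,0,0,0.3],[0,0,0,0,0,0,0.3]])

```text
clock: 8.25
position: [0.4403, 0.1761, 0.0465]
eef_rot: [1.762, 2.576, 0.047]
wrist_force: [-1.4, -0.2, 0.2]
finger_gap: 0.0294
```

Run:
```python
from h import *
delta([.6023-.1676,.2399-.0657,.046],np.radians(21.3))
```

```text
t 8.25 pos [0.4403 0.1761 0.0465] z [ 0.034  0.013 -0.999] y [0.931 0.363 0.036] gap 0.0294 F [-1.4 -0.2  0.2] j [ 0.26  0.01  1.83  0.    1.26 -0.11]
shift mm [ 0.2 -5.9  0.3] turn deg [ 2.08 -0.01 -0.03] | shift in target frame mm [ 0.2 -5.9  0.5]
```

send_rows(rows=[[0,0,-0.01,1,0,0,0.3],[0,0,-0.03,1,0,0,0.3],[0,0,-0.04,0,0,0,0.3],[0,0,-0.04,0,0,0,0.3],[0,0,-0.03,0,0,0,-0.3],[0.04,0,0,0,0,0,-0.3],[0.04,0,0,0,0,0,-0.3],[0.04,0,0,0,0,0,-0.3],[0.04,0,0,0,0,0,-0.3]])

```text
clock: 9.0
position: [0.3815, 0.3218, 0.2052]
eef_rot: [-1.797, -2.575, 0.006]
wrist_force: [0.9, 0.1, 0.9]
finger_gap: 0.0561
```

Run:
```python
from h import *
st()
a=r.get_image('scene');b=r.get_image('top')
save(a,'s1');save(b,'t1')
```

```text
t 9.0 pos [0.3815 0.3218 0.2052] z [-0.003 -0.002 -1.   ] y [ 0.939  0.345 -0.003] gap 0.0561 F [0.9 0.1 0.9] j [ 0.59 -0.02  1.53 -0.    1.63  0.24]
```

View pics/s1.png

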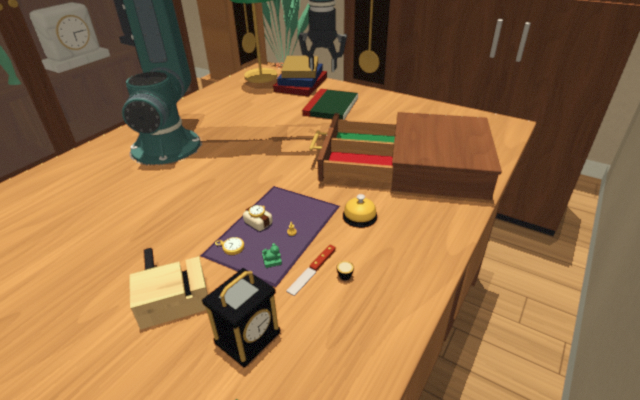

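View pics/t1.png

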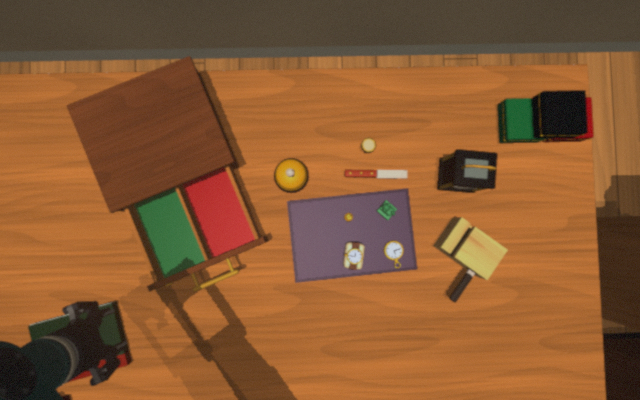

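Run:
```python
from h import *
b=r.get_image('top');a=r.get_image('scene')
save(b,'dr',(120,160,290,310),4)
for n in ('drawer_handle',):
    A=r.tip_of(n,a);B=r.tip_of(n,b); print(A[:1],B[:1]); print(tri(a,A[0]['centre'],b,B[0]['centre']))
```

```text
[{'centre': [315.6, 134.4], 'p': 0.58}] [{'centre': [214.7, 279.8], 'p': 0.71}]
[0.44445082 0.17723484 0.08110639]
```

View pics/dr.png

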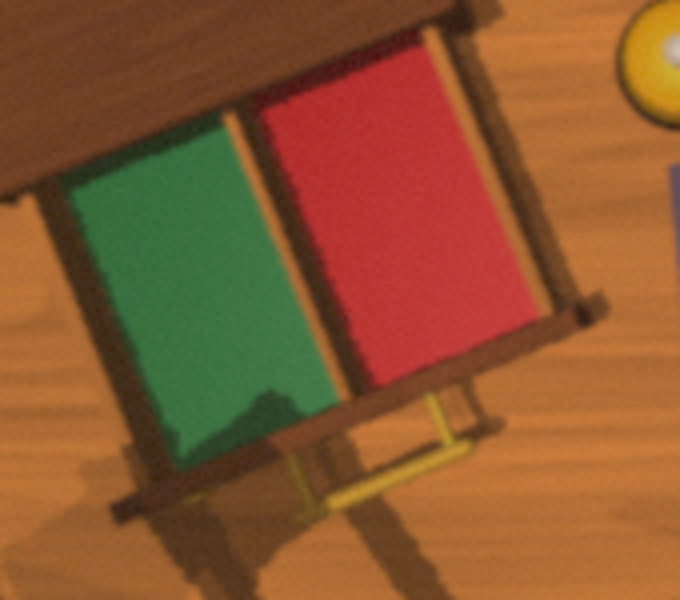

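```bash
cat >> h.py <<'E'
H=np.array([.4405,.1765]); YAW=np.radians(21.4); U=np.array([np.cos(YAW),np.sin(YAW)]); V=np.array([-U[1],U[0]])
def dr(x,y,z): 
    p=H+x*U+y*V; return np.array([p[0],p[1],z])
E
python3 - <<'E'
from h import *
b=r.get_image('top')
z=lambda ox,oy,k,pts:[(ox+(x+.5)/k-.5,oy+(y+.5)/k-.5) for x,y in pts]
W=np.array([onz(b,p,.065)[:2] for p in z(120,160,4,[(305,518),(468,447)])]);print(W,W.mean(0))
for n,pts,h in(('red front L,R',[(372,387),(540,318)],.03),('green front L,R',[(180,467),(338,402)],.03),('front top outer R,L',[(605,300),(118,512)],.085)):
  for p in z(120,160,4,pts):
    w=onz(b,p,h)[:2]-H; print(n,(w@U*1000).round(1),(w@V*1000).round(1))
delta([.4777,-.138,.15],0)
E
```

```text
[[0.42113481 0.22257332]
 [0.45812178 0.13076965]] [0.43962829 0.17667149]
red front L,R 52.8 -2.8
red front L,R 51.8 -108.7
green front L,R 53.3 117.3
green front L,R 52.4 18.7
front top outer R,L 45.7 -154.0
front top outer R,L 42.5 135.5
t 9.35 pos [0.3823 0.3195 0.2038] z [-0.005 -0.004 -1.   ] y [ 0.939  0.345 -0.006] gap 0.0552 F [-0.7 -0.8 -0.4] j [ 0.58 -0.02  1.53 -0.    1.63  0.23]
shift mm [-462.2  -68.    55.2] turn deg [-0.32  0.18 20.18] | shift in target frame mm [-457.5   95.4   53.8]
```

send_rows(rows=[[-0.037,-0.006,0,0,0,0,-0.45],[-0.037,-0.006,0,0,0,0,-0.45],[-0.037,-0.006,0,0,0,0,-0.45],[-0.037,-0.006,0,0,0,0,-0.45],[-0.037,-0.006,0,0,0,0,-0.45],[-0.037,-0.006,0,0,0,0,-0.45],[-0.037,-0.006,0,0,0,0,-0.45],[-0.037,-0.006,0,0,0,0,-0.45],[-0.037,-0.006,0,0,0,0,-0.45],[-0.037,-0.006,0,0,0,0,-0.45],[-0.037,-0.006,0,0,0,0,-0.45],[-0.037,-0.006,0,0,0,0,-0.45]])

```text
clock: 10.35
position: [0.4631, -0.1526, 0.2042]
eef_rot: [-1.821, -2.56, 0.008]
wrist_force: [-0.3, 0.6, 0.2]
finger_gap: 0.0617
```

send_rows(rows=[[0,0,0,0,0,-7,-0.45],[0,0,0,0,0,-7,-0.45],[0,0,0,0,0,-7,-0.45],[0,0,0,0,0,-7,-0.45],[0,0,0,0,0,-7,-0.45],[0,0,0,0,0,-7,-0.45],[0,0,0,0,0,-7,-0.45],[0,0,0,0,0,-7,-0.45],[0,0,0,0,0,-4,-0.45],[0,0,0,0,0,0,-0.45]])

```text
clock: 11.18
position: [0.4526, -0.1793, 0.2017]
eef_rot: [-0.291, -3.118, 0.013]
wrist_force: [-0.2, 0.1, 0.1]
finger_gap: 0.0622
```

Run:
```python
from h import *
delta([.483,-.139,.06],np.radians(81.7))
```

```text
t 11.18 pos [ 0.4526 -0.1793  0.2017] z [-0.01  -0.008 -1.   ] y [ 0.185  0.983 -0.009] gap 0.0622 F [-0.2  0.1  0.1] j [-0.49 -0.04  1.56 -0.01  1.63 -1.87]
shift mm [-23.7  46.6 141.1] turn deg [-0.52 -0.52 -2.35] | shift in target frame mm [-24.3  44.3 141.7]
```

send_rows(rows=[[-0.023,0.025,0,-0.5,-0.5,-2.3,-0.45],[0,0.02,0.03,0,0,0,-0.45],[0,0,0.035,0,0,0,-0.45],[0,0,0.035,0,0,0,-0.45],[0,0,0,0,0,0,-0.45],[0,0,0,0,0,0,-0.45]])

```text
clock: 11.68
position: [0.4828, -0.1461, 0.1019]
eef_rot: [0.267, 3.123, -0.006]
wrist_force: [-0.6, 0.3, 1.1]
finger_gap: 0.0621
```

Run:
```python
from h import *
delta([.481,-.1385,.011],np.radians(81.7))
a=r.get_image('scene');save(a,'w1',(190,120,340,290),3.5)
```

```text
t 11.68 pos [ 0.4828 -0.1461  0.1019] z [ 0.007 -0.004 -1.   ] y [ 0.17   0.985 -0.003] gap 0.0621 F [-0.6  0.3  1.1] j [-0.41  0.04  1.68 -0.    1.41 -1.81]
shift mm [ 3.7  7.5 90.8] turn deg [-0.19  0.42 -1.49] | shift in target frame mm [ 2.9  7.2 90.9]
```

View pics/w1.png

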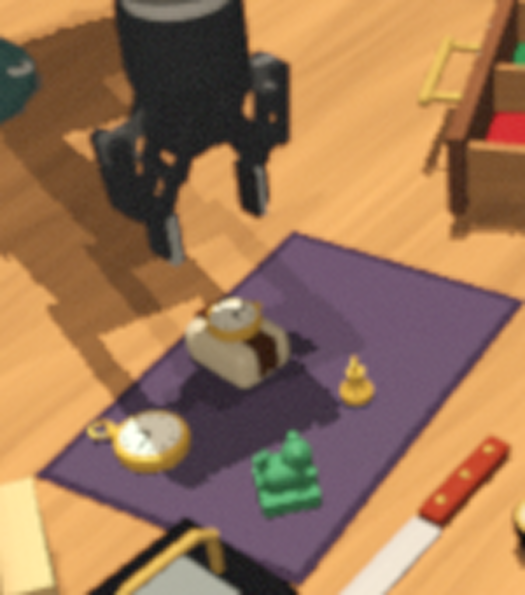

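send_rows(rows=[[0.004,0.007,0,0,0.4,-1.5,-0.45],[0,0,0.02,0,0,0,-0.45],[0,0,0.02,0,0,0,-0.45],[0,0,0,0,0,0,-0.45],[0,0,0,0,0,0,-0.45]])

```text
clock: 12.15
position: [0.4852, -0.1417, 0.0731]
eef_rot: [0.227, 3.117, -0.013]
wrist_force: [-0.5, -0.3, 0.4]
finger_gap: 0.062
```

Run:
```python
from h import *
delta([.481,-.1385,.011],np.radians(81.7))
```

```text
t 12.15 pos [ 0.4852 -0.1417  0.0731] z [ 0.016 -0.01  -1.   ] y [ 0.145  0.989 -0.007] gap 0.062 F [-0.5 -0.3  0.4] j [-0.39  0.06  1.72 -0.    1.34 -1.82]
shift mm [ 5.7  3.  62. ] turn deg [-0.42  0.96 -0.03] | shift in target frame mm [ 4.6  2.5 62.1]
```

send_rows(rows=[[0.006,0.003,0,-0.4,1.0,0,-0.45],[0,0,0.02,0,0.3,0,-0.45],[0.001,0,0.02,0,0.3,0,-0.45],[0.002,0,0.015,0,0.3,0,-0.45],[0,0,0,0,0,0,-0.45],[0,0,0,0,0,0,-0.45]])

```text
clock: 12.65
position: [0.4837, -0.1396, 0.0309]
eef_rot: [0.227, 3.133, -0.006]
wrist_force: [0.7, -0.4, -0.7]
finger_gap: 0.0617
```

Run:
```python
from h import *
delta([.481,-.1385,.011],np.radians(81.7))
```

```text
t 12.65 pos [ 0.4837 -0.1396  0.0309] z [ 0.    -0.004 -1.   ] y [ 0.144  0.99  -0.004] gap 0.0617 F [ 0.7 -0.4 -0.7] j [-0.39  0.11  1.75 -0.    1.27 -1.82]
shift mm [ 2.8  0.8 19.9] turn deg [-0.22  0.06 -0.  ] | shift in target frame mm [ 2.8  0.7 19.9]
```

send_rows(rows=[[0.003,0.001,0.01,-0.2,0.3,0,-0.45],[0,0,0.012,0,0.3,0,-0.45],[0,0,0.003,0,0,0,-0.45],[0,0,0,0,0,0,-0.45],[0,0,0,0,0,0,0],[0,0,0,0,0,0,0.5],[0,0,0,0,0,0,0.7],[0,0,0,0,0,0,0.7],[0,0,0,0,0,0,0.7]])

```text
clock: 13.4
position: [0.4843, -0.1393, 0.0099]
eef_rot: [-0.227, -3.132, 0.003]
wrist_force: [0.4, -0.2, -1.7]
finger_gap: 0.0448
```

Run:
```python
from h import *
delta([.481,-.1385,.16],np.radians(81.7))
a=r.get_image('scene');save(a,'w2',(190,120,340,290),3.5)
```

```text
t 13.4 pos [ 0.4843 -0.1393  0.0099] z [-0.002 -0.002 -1.   ] y [ 0.144  0.99  -0.002] gap 0.0448 F [ 0.4 -0.2 -1.7] j [-0.39  0.14  1.77 -0.    1.23 -1.82]
shift mm [ 3.600e+00  1.000e-01 -1.501e+02] turn deg [-0.11 -0.08  0.  ] | shift in target frame mm [   3.4    0.4 -150.1]
```

View pics/w2.png

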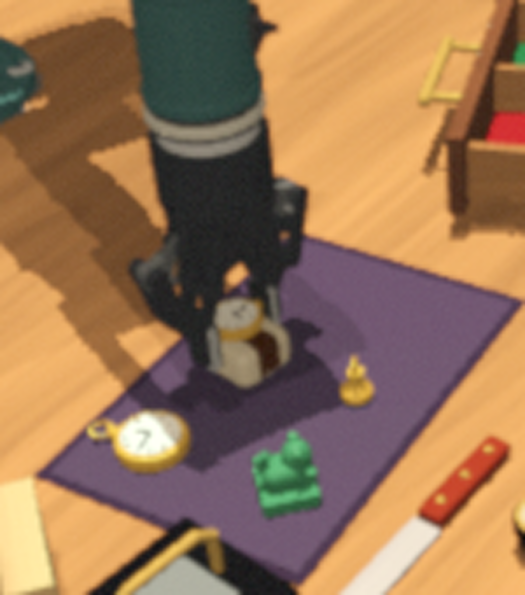

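send_rows(rows=[[0,0,-0.015,0,0,0,0.7],[0,0,-0.03,0,0,0,0.7],[0,0,-0.03,0,0,0,0.7],[0,0,-0.03,0,0,0,0.7],[0,0,-0.03,0,0,0,0.7],[0,0,-0.02,0,0,0,0.7],[0,0,0,0,0,-6,0.7],[0,0,0,0,0,-6,0.7],[0,0,0,0,0,-6,0.7],[0,0,0,0,0,-6,0.7],[0,0,0,0,0,-5,0.7]])

```text
clock: 14.37
position: [0.482, -0.1381, 0.1701]
eef_rot: [0.598, -3.077, -0.004]
wrist_force: [0.7, 0.2, -1.5]
finger_gap: 0.0449
```

Run:
```python
from h import *
delta(dr(.175,.0605,.15),YAW+np.pi/2)
```

```text
t 14.37 pos [ 0.482  -0.1381  0.1701] z [-0.008  0.001 -1.   ] y [-0.374  0.927  0.004] gap 0.0449 F [ 0.7  0.2 -1.5] j [-0.39  0.    1.58 -0.    1.57 -2.35]
shift mm [-255.1  365.9   19.6] turn deg [ 0.21 -0.4   0.59] | shift in target frame mm [-251.1  368.6   20.1]
```

send_rows(rows=[[-0.015,0.02,0,0,0,0.6,0.7],[-0.021,0.0305,0,0,0,0,0.7],[-0.021,0.0305,0,0,0,0,0.7],[-0.021,0.0305,0,0,0,0,0.7],[-0.021,0.0305,0,0,0,0,0.7],[-0.021,0.0305,0,0,0,0,0.7],[-0.021,0.0305,0,0,0,0,0.7],[-0.021,0.0305,0,0,0,0,0.7],[-0.021,0.0305,0,0,0,0,0.7],[-0.021,0.0305,0,0,0,0,0.7],[-0.015,0.02,0,0,0,0,0.7],[0,0,0,0,0,0,0.7]])

```text
clock: 15.37
position: [0.5729, 0.2496, 0.164]
eef_rot: [0.573, -3.077, -0.001]
wrist_force: [0.1, -0.5, -0.8]
finger_gap: 0.0449
```

Run:
```python
from h import *
delta(dr(.175,.0605,.12),YAW+np.pi/2)
```

```text
t 15.37 pos [0.5729 0.2496 0.164 ] z [-0.012 -0.001 -1.   ] y [-0.36   0.933  0.003] gap 0.0449 F [ 0.1 -0.5 -0.8] j [ 0.32  0.28  1.28  0.    1.59 -1.62]
shift mm [-25.4  40.8  43.9] turn deg [ 0.18 -0.67 -0.3 ] | shift in target frame mm [-25.1  40.8  44. ]
```

send_rows(rows=[[-0.015,0.023,0,0,-0.7,-0.3,0.7],[-0.01,0.018,0.02,0,0,0,0.7],[0,0,0.02,0,0,0,0.7],[0,0,0,0,0,0,0.7],[0,0,0,0,0,0,0.7]])

```text
clock: 15.78
position: [0.5811, 0.2992, 0.1217]
eef_rot: [0.588, -3.085, -0.002]
wrist_force: [0.5, 0.0, -0.8]
finger_gap: 0.0447
```

Run:
```python
from h import *
delta(dr(.175,.0605,.041),YAW+np.pi/2)
a=r.get_image('scene');save(a,'w3',(290,50,480,220),4)
```

```text
t 15.78 pos [0.5811 0.2992 0.1217] z [-0.001  0.001 -1.   ] y [-0.368  0.93   0.001] gap 0.0447 F [ 0.5  0.  -0.8] j [ 0.39  0.36  1.26  0.    1.52 -1.56]
shift mm [ 0.6 -2.5 80.7] turn deg [ 0.07 -0.06  0.18] | shift in target frame mm [ 0.7 -2.4 80.7]
```

View pics/w3.png

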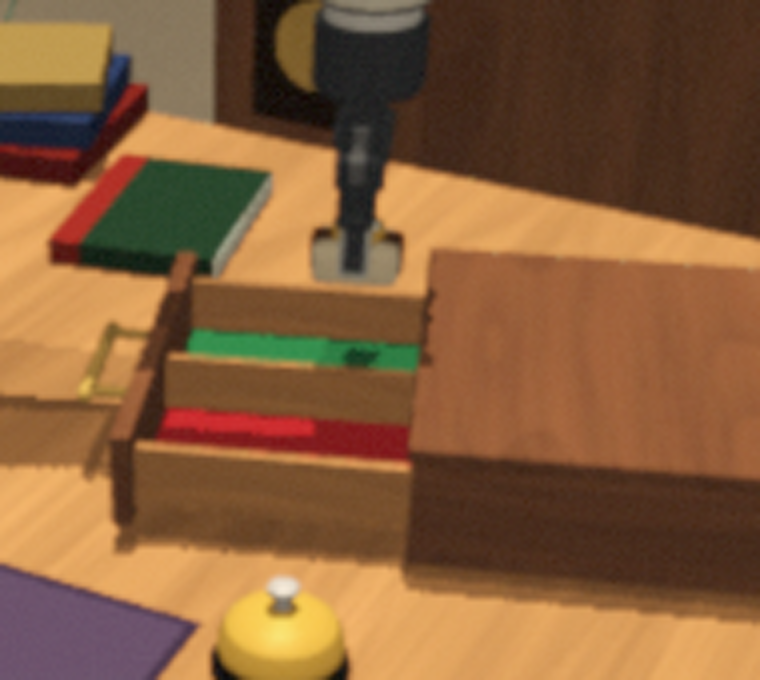

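send_rows(rows=[[0,-0.002,0.02,0,0,0,0.7],[0,0,0.02,0,0,0,0.7],[0,0,0.015,0,0,0,0.7],[0,0,0,0,0,0,0.7],[0,0,0,0,0,0,0.7]])

```text
clock: 16.25
position: [0.5856, 0.293, 0.073]
eef_rot: [-0.577, 3.08, 0.002]
wrist_force: [0.5, -0.9, -0.2]
finger_gap: 0.0447
```

Run:
```python
from h import *
delta(dr(.175,.0605,.041),YAW+np.pi/2)
```

```text
t 16.25 pos [0.5856 0.293  0.073 ] z [ 0.008  0.003 -1.   ] y [-0.362  0.932 -0.   ] gap 0.0447 F [ 0.5 -0.9 -0.2] j [ 0.38  0.39  1.33 -0.    1.42 -1.56]
shift mm [ 2.9  5.  32. ] turn deg [-0.03  0.48 -0.17] | shift in target frame mm [ 2.6  5.  32. ]
```

send_rows(rows=[[0.003,0.005,0.01,0,0.5,0,0.7],[0.001,0.001,0.012,0,0.2,0,0.7],[0,0,0.008,0,0,0,0.7],[0,0,0,0,0,0,0.7],[0,0,0,0,0,0,0.7]])

```text
clock: 16.67
position: [0.5822, 0.2972, 0.0462]
eef_rot: [-0.575, 3.085, 0.0]
wrist_force: [1.1, -0.4, 0.1]
finger_gap: 0.0449
```

Run:
```python
from h import *
delta(dr(.175,.0605,.041),YAW+np.pi/2)
```

```text
t 16.67 pos [0.5822 0.2972 0.0462] z [ 0.003  0.001 -1.   ] y [-0.36   0.933 -0.001] gap 0.0449 F [ 1.1 -0.4  0.1] j [ 0.39  0.41  1.35 -0.    1.38 -1.55]
shift mm [ 1.  -0.2  5.2] turn deg [-0.03  0.19 -0.28] | shift in target frame mm [ 1.  -0.2  5.2]
```

send_rows(rows=[[0.001,0,0.004,0,0.2,0,0.7],[0,0,0.002,0,0,0,0.7],[0,0,0,0,0,0,0.7],[0,0,0,0,0,0,0.7]])

```text
clock: 17.0
position: [0.5815, 0.2972, 0.0401]
eef_rot: [-0.576, 3.088, -0.001]
wrist_force: [0.3, 0.2, -1.6]
finger_gap: 0.0446
```

Run:
```python
from h import *
delta(dr(.175,.0605,.041),YAW+np.pi/2)
a=r.get_image('scene');save(a,'w4',(290,50,480,220),4)
```

```text
t 17.0 pos [0.5815 0.2972 0.0401] z [ 0.001 -0.    -1.   ] y [-0.361  0.933 -0.001] gap 0.0446 F [ 0.3  0.2 -1.6] j [ 0.39  0.41  1.36 -0.    1.37 -1.55]
shift mm [ 0.3 -0.5 -0.9] turn deg [-0.03  0.02 -0.26] | shift in target frame mm [ 0.3 -0.5 -0.9]
```

View pics/w4.png

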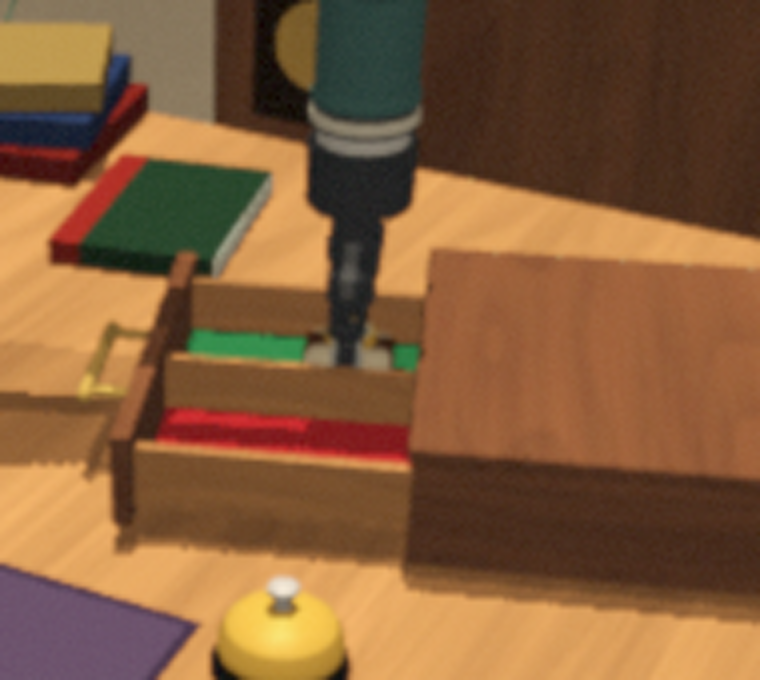

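send_rows(rows=[[0,0,0.001,0,0,0,0.7],[0,0,0,0,0,0,0.2],[0,0,0,0,0,0,-0.3],[0,0,0,0,0,0,-0.4],[0,0,0,0,0,0,-0.4],[0,0,-0.02,0,0,0,-0.4],[0,0,-0.03,0,0,0,-0.4],[0,0,-0.03,0,0,0,-0.4],[0,0,-0.03,0,0,0,-0.4],[0,0,-0.03,0,0,0,-0.4],[0,0,0,0,0,0,-0.4]])

```text
clock: 17.97
position: [0.5806, 0.2968, 0.1841]
eef_rot: [0.576, -3.086, 0.002]
wrist_force: [0.6, 0.2, 0.8]
finger_gap: 0.0598
```

Run:
```python
from h import *
a=r.get_image('scene');save(a,'w5',(290,50,480,220),4)
b=r.get_image('top')
for n in ('pocketwatch','jade','seal_gold'):
    A=r.tip_of(n,a);B=r.tip_of(n,b);print(n,[(x['centre'],x['p']) for x in A[:1]],[(x['centre'],x['p']) for x in B[:1]])
    if A and B: print(tri(a,A[0]['centre'],b,B[0]['centre']).round(4))
delta([.4935,-.2385,.16],np.radians(-79))
save(b,'w5t',(280,130,520,310),3.3)
```

```text
pocketwatch [] [([392.8, 249.7], 0.82)]
jade [([269.7, 260.1], 0.9)] [([386.5, 207.1], 0.59)]
[ 0.593  -0.2274  0.0063]
seal_gold [([292.6, 230.9], 0.58)] [([347.0, 212.6], 0.41)]
[ 0.5827 -0.1293  0.0111]
t 18.37 pos [0.5766 0.2952 0.1729] z [-0.019 -0.008 -1.   ] y [-0.36   0.933 -0.001] gap 0.0601 F [ 0.1 -0.5 -0.3] j [ 0.39  0.34  1.19 -0.    1.64 -1.55]
shift mm [ 269.6 -467.8   19. ] turn deg [-0.16 -1.19 10.13] | shift in target frame mm [ 183.4 -508.    12.9]
```

View pics/w5.png

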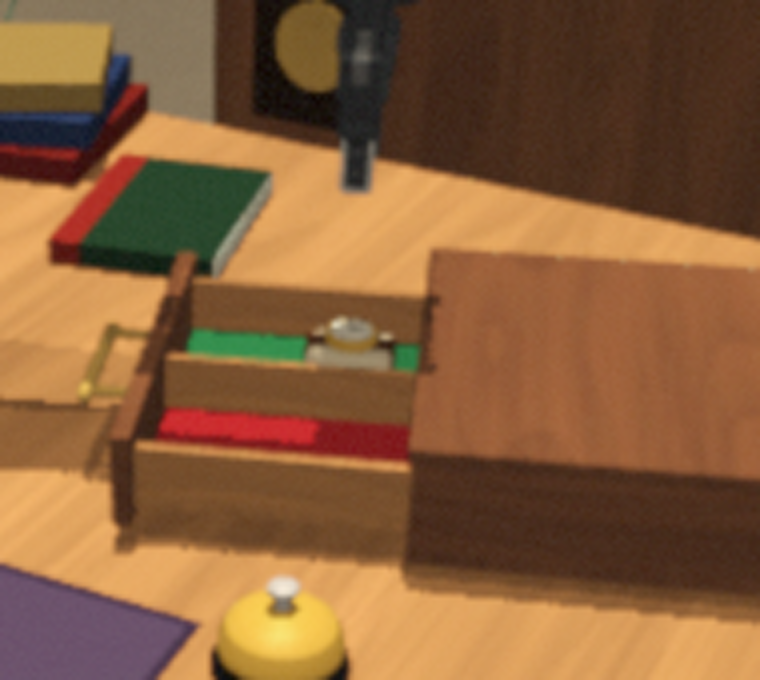

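View pics/w5t.png

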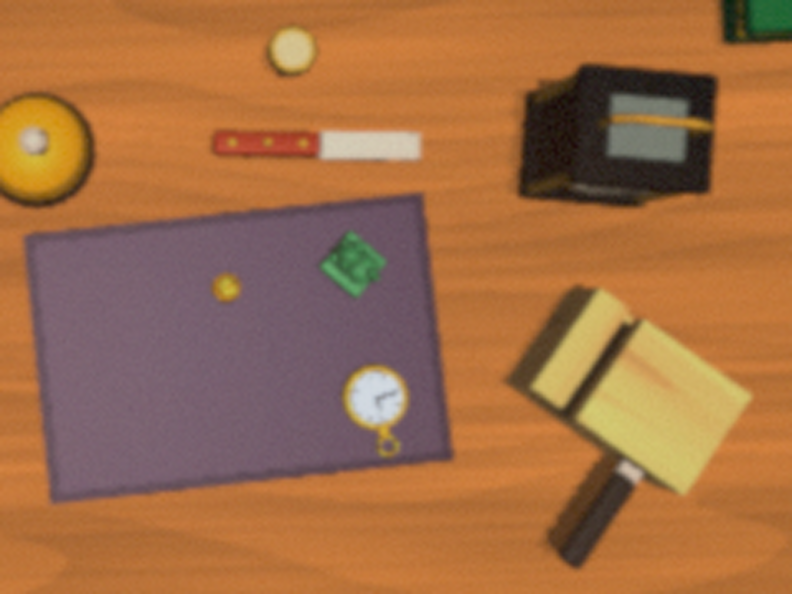

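send_rows(rows=[[0.02,-0.035,-0.005,0,0,0,-0.45],[0.02,-0.035,-0.005,0,0,0,-0.45],[0.02,-0.035,0,0,0,0,-0.45],[0.02,-0.035,0,0,0,0,-0.45],[0.02,-0.035,0,0,0,0,-0.45],[0.02,-0.035,0,0,0,0,-0.45],[0.02,-0.035,0,0,0,0,-0.45],[0.02,-0.035,0,0,0,0,-0.45],[0.02,-0.035,0,0,0,0,-0.45],[0.02,-0.035,0,0,0,0,-0.45],[0.02,-0.035,0,0,0,0,-0.45],[0.02,-0.035,0,0,0,0,-0.45]])

```text
clock: 19.37
position: [0.4996, -0.1909, 0.174]
eef_rot: [0.596, -3.044, -0.003]
wrist_force: [2.1, 0.0, 0.2]
finger_gap: 0.0618
```

Run:
```python
from h import *
delta([.492,-.237,.10],np.radians(101))
```

```text
t 19.37 pos [ 0.4996 -0.1909  0.174 ] z [-0.039 -0.006 -0.999] y [-0.377  0.926  0.009] gap 0.0618 F [2.1 0.  0.2] j [-0.46  0.1   1.47 -0.02  1.6  -2.41]
shift mm [ 21.5 -40.5  74.5] turn deg [ 0.32 -2.27 11.16] | shift in target frame mm [ 16.3 -43.8  74. ]
```

send_rows(rows=[[0.01,-0.018,0,0,-2,6,-0.45],[0.008,-0.018,0.01,0,0,5,-0.45],[0,0,0.03,0,0,0,-0.45],[0,0,0.03,0,0,0,-0.45],[0,0,0,0,0,0,-0.45],[0,0,0,0,0,0,-0.45]])

```text
clock: 19.87
position: [0.4895, -0.2435, 0.0994]
eef_rot: [0.265, -3.122, -0.006]
wrist_force: [-0.1, 0.3, 0.8]
finger_gap: 0.0617
```

Run:
```python
from h import *
delta([.492,-.237,.04],np.radians(101))
```

```text
t 19.87 pos [ 0.4895 -0.2435  0.0994] z [-0.008  0.003 -1.   ] y [-0.168  0.986  0.005] gap 0.0617 F [-0.1  0.3  0.8] j [-0.56  0.15  1.57 -0.    1.43 -2.3 ]
shift mm [-4.   5.7 59.4] turn deg [ 0.28 -0.43 -1.3 ] | shift in target frame mm [-3.7  5.9 59.4]
```

send_rows(rows=[[-0.004,0.005,0.015,0.3,-0.4,-1.3,-0.45],[0,0,0.02,0,0.2,0,-0.45],[0.001,0,0.02,0,0.2,0,-0.45],[0,0,0,0,0,0,-0.45],[0,0,0,0,0,0,-0.45]])

```text
clock: 20.28
position: [0.4953, -0.2379, 0.0496]
eef_rot: [0.308, -3.125, 0.009]
wrist_force: [0.8, -0.5, 0.8]
finger_gap: 0.062
```

Run:
```python
from h import *
delta([.492,-.237,.001],np.radians(101))
a=r.get_image('scene');save(a,'p1',(190,160,340,290),4)
```

```text
t 20.28 pos [ 0.4953 -0.2379  0.0496] z [-0.001 -0.006 -1.   ] y [-0.195  0.981 -0.005] gap 0.062 F [ 0.8 -0.5  0.8] j [-0.55  0.19  1.62 -0.01  1.32 -2.31]
shift mm [ 3.   1.8 48.6] turn deg [-0.31 -0.09  0.26] | shift in target frame mm [ 3.1  1.5 48.6]
```

View pics/p1.png

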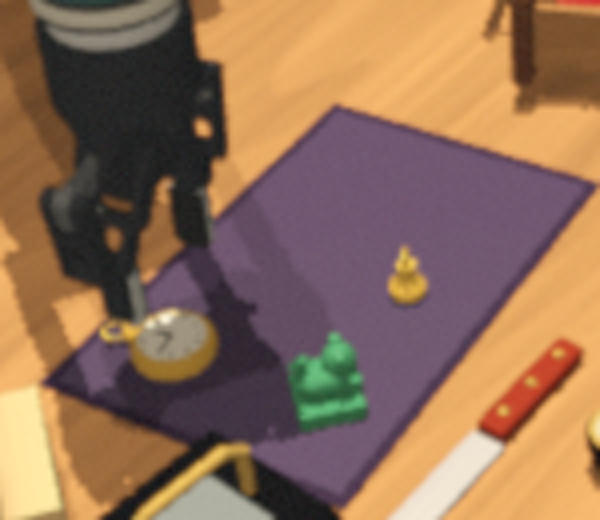

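send_rows(rows=[[0.003,0.002,0.015,-0.3,0.1,0,-0.45],[0.001,0,0.015,0,0.2,0,-0.45],[0,0,0.01,0,0.2,0,-0.45],[0,0,0,0,0,0,-0.45],[0,0,0,0,0,0,-0.45]])

```text
clock: 20.75
position: [0.4946, -0.2384, 0.0137]
eef_rot: [0.31, -3.125, 0.012]
wrist_force: [0.1, 0.2, 0.3]
finger_gap: 0.0619
```

Run:
```python
from h import *
delta([.492,-.237,.001],np.radians(101))
a=r.get_image('scene'); p=proj(a,[[.492,-.237,.013],[.4493,-.245,.005]]);print(p);save(a,'p2',(190,160,340,290),4,p)
```

```text
t 20.75 pos [ 0.4946 -0.2384  0.0137] z [-0.001 -0.007 -1.   ] y [-0.196  0.98  -0.007] gap 0.0619 F [0.1 0.2 0.3] j [-0.55  0.23  1.66 -0.01  1.25 -2.31]
shift mm [ 2.3  2.  12.7] turn deg [-0.41 -0.12  0.33] | shift in target frame mm [ 2.3  1.8 12.7]
[[232.67699115 243.73139479]
 [216.63583511 241.74247266]]
```

View pics/p2.png

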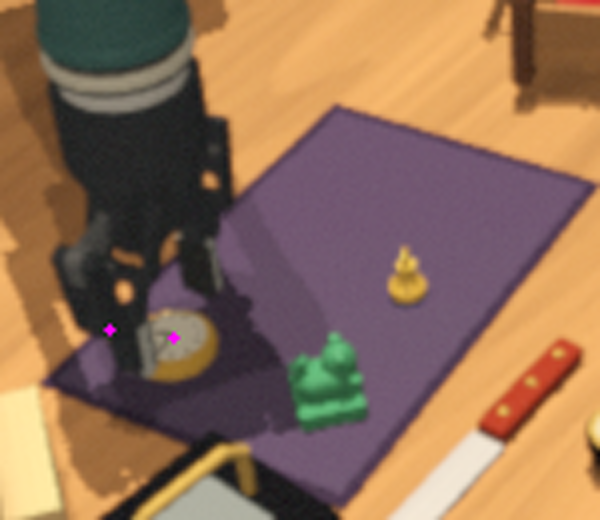

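send_rows(rows=[[0.003,0.002,0.008,-0.4,0,0,-0.45],[0,0,0.005,0,0,0,-0.45],[0,0,0,0,0,0,-0.45],[0,0,0,0,0,0,-0.45]])

```text
clock: 21.13
position: [0.4918, -0.2376, 0.0012]
eef_rot: [-0.31, 3.126, -0.002]
wrist_force: [-0.2, -0.6, 0.6]
finger_gap: 0.0616
```

Run:
```python
from h import *
delta([.492,-.237,.001],np.radians(101))
```

```text
t 21.13 pos [ 0.4918 -0.2376  0.0012] z [ 0.    -0.001 -1.   ] y [-0.196  0.981 -0.001] gap 0.0616 F [-0.2 -0.6  0.6] j [-0.55  0.24  1.68 -0.    1.23 -2.32]
shift mm [-0.3  0.5  0.2] turn deg [-0.08  0.01  0.32] | shift in target frame mm [-0.3  0.5  0.2]
```

send_rows(rows=[[0,0,0,0,0,0,-0.2],[0,0,0,0,0,0,0.2],[0,0,0,0,0,0,0.6],[0,0,0,0,0,0,0.6],[0,0,0,0,0,0,0.6],[0,0,-0.005,0,0,0,0.6],[0,0,-0.015,0,0,0,0.6],[0,0,-0.02,0,0,0,0.6],[0,0,0,0,0,0,0.6]])

```text
clock: 21.88
position: [0.4907, -0.2368, 0.0418]
eef_rot: [0.309, -3.123, -0.002]
wrist_force: [0.7, 0.4, -0.5]
finger_gap: 0.0454
```

Run:
```python
from h import *
st()
a=r.get_image('scene');save(a,'p3',(190,160,340,290),4)
```

```text
t 21.88 pos [ 0.4907 -0.2368  0.0418] z [-0.003  0.001 -1.   ] y [-0.196  0.981  0.001] gap 0.0454 F [ 0.7  0.4 -0.5] j [-0.55  0.19  1.64 -0.    1.31 -2.32]
```

View pics/p3.png

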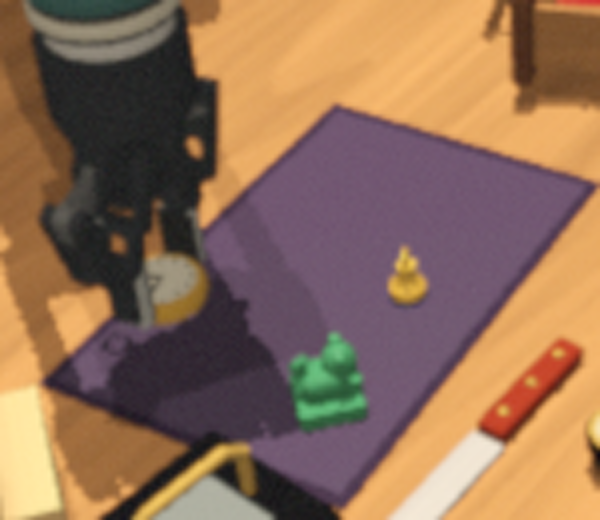

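send_rows(rows=[[0,0,-0.03,0,0,0,0.6],[0,0,-0.03,0,0,0,0.6],[0,0,-0.03,0,0,0,0.6],[0,0,-0.02,0,0,0,0.6],[0,0,0,0,0,0,0.6]])

```text
clock: 22.35
position: [0.4866, -0.2342, 0.1452]
eef_rot: [0.308, -3.109, -0.019]
wrist_force: [0.8, 0.7, -0.7]
finger_gap: 0.0452
```

Run:
```python
from h import *
delta(dr(.100,.0605,.15),YAW+np.pi/2)
```

```text
t 22.35 pos [ 0.4866 -0.2342  0.1452] z [-0.019  0.01  -1.   ] y [-0.196  0.98   0.014] gap 0.0452 F [ 0.8  0.7 -0.7] j [-0.55  0.11  1.51 -0.    1.54 -2.32]
shift mm [-123.2  488.8    0. ] turn deg [  0.87  -0.85 -10.09] | shift in target frame mm [-207.   459.7   -4.8]
```

send_rows(rows=[[-0.006,0.025,-0.01,0.8,-0.8,0,0.6],[-0.01,0.039,-0.005,0,0,0,0.6],[-0.01,0.039,0,0,0,0,0.6],[-0.01,0.039,0,0,0,0,0.6],[-0.01,0.039,0,0,0,0,0.6],[-0.01,0.039,0,0,0,0,0.6],[-0.01,0.039,0,0,0,0,0.6],[-0.01,0.039,0,0,0,0,0.6],[-0.01,0.039,0,0,0,0,0.6],[-0.01,0.039,0,0,0,0,0.6],[-0.01,0.03,0,0,0,0,0.6],[-0.005,0.02,0,0,0,0,0.6]])

```text
clock: 23.35
position: [0.5057, 0.2162, 0.1316]
eef_rot: [0.286, -3.098, 0.001]
wrist_force: [0.6, -1.5, -1.2]
finger_gap: 0.0452
```

Run:
```python
from h import *
delta(dr(.100,.0605,.13),YAW+np.pi/2)
```

```text
t 23.35 pos [0.5057 0.2162 0.1316] z [-0.031 -0.003 -1.   ] y [-0.183  0.983  0.002] gap 0.0452 F [ 0.6 -1.5 -1.2] j [ 0.3   0.15  1.5   0.01  1.52 -1.46]
shift mm [-15.5  51.2   1.2] turn deg [  0.29  -1.74 -10.86] | shift in target frame mm [-24.8  47.3   1.6]
```

send_rows(rows=[[-0.009,0.028,-0.005,0,-1.7,-5,0.6],[-0.009,0.02,0,0,0,-5,0.6],[0,0,0,0,0,-1,0.6],[0,0,0.015,0,0,0,0.6],[0,0,0,0,0,0,0.6],[0,0,0,0,0,0,0.6]])

```text
clock: 23.85
position: [0.5056, 0.2738, 0.1044]
eef_rot: [0.611, -3.06, -0.002]
wrist_force: [0.4, -0.2, 0.5]
finger_gap: 0.0452
```

Run:
```python
from h import *
delta(dr(.100,.0605,.031),YAW+np.pi/2)
a=r.get_image('scene');save(a,'p4',(290,50,480,220),4)
b=r.get_image('top');save(b,'p4t',(120,130,290,310),3)
```

```text
t 23.85 pos [0.5056 0.2738 0.1044] z [-0.021 -0.003 -1.   ] y [-0.384  0.923  0.005] gap 0.0452 F [ 0.4 -0.2  0.5] j [ 0.39  0.21  1.48  0.01  1.47 -1.57]
shift mm [-5.3 -6.8 73.3] turn deg [ 0.28 -1.17  1.18] | shift in target frame mm [-3.9 -6.4 73.4]
```

View pics/p4.png

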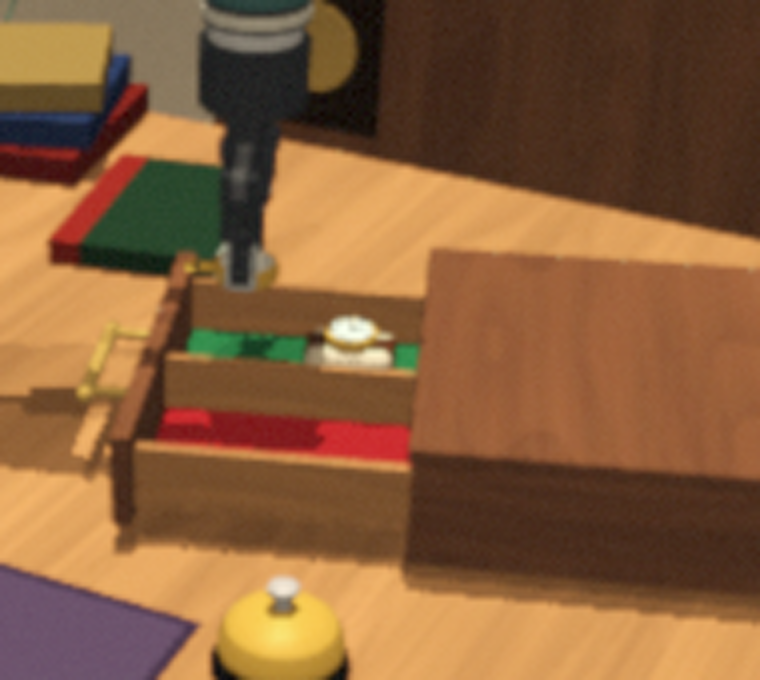

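View pics/p4t.png

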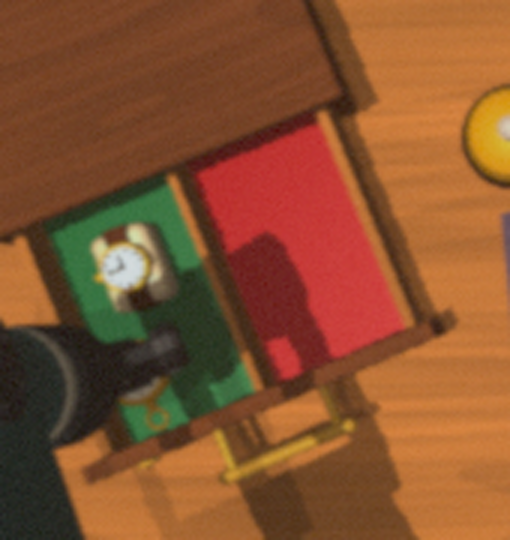

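send_rows(rows=[[-0.007,-0.006,0,0,-1.2,1.2,0.6],[0,0,0.015,0,0,0,0.6],[0,0,0.015,0,0,0,0.6],[0,0,0,0,0,0,0.6],[0,0,0,0,0,0,0.6]])

```text
clock: 24.37
position: [0.5196, 0.2674, 0.0774]
eef_rot: [-0.564, 3.079, 0.009]
wrist_force: [-0.2, 0.4, -0.9]
finger_gap: 0.045
```

Run:
```python
from h import *
delta(dr(.102,.0605,.031),YAW+np.pi/2)
```

```text
t 24.37 pos [0.5196 0.2674 0.0774] z [ 0.01   0.007 -1.   ] y [-0.354  0.935  0.003] gap 0.045 F [-0.2  0.4 -0.9] j [ 0.38  0.23  1.52  0.    1.38 -1.56]
shift mm [ 5.4  4.5 46.4] turn deg [ 0.18  0.7  -0.65] | shift in target frame mm [ 4.8  4.8 46.4]
```

send_rows(rows=[[0.005,0.004,0.005,0,0.7,-0.6,0.6],[0,0,0.015,0,0.2,0,0.6],[0.001,0,0.015,0,0.2,0,0.6],[0,0,0,0,0,0,0.6],[0,0,0,0,0,0,0.6]])

```text
clock: 24.78
position: [0.5151, 0.2691, 0.044]
eef_rot: [0.579, -3.087, -0.005]
wrist_force: [0.5, 1.0, -0.3]
finger_gap: 0.0452
```

Run:
```python
from h import *
delta(dr(.102,.0605,.031),YAW+np.pi/2)
```

```text
t 24.78 pos [0.5151 0.2691 0.044 ] z [-0.001  0.003 -1.   ] y [-0.363  0.932  0.003] gap 0.0452 F [ 0.5  1.  -0.3] j [ 0.38  0.26  1.55  0.    1.33 -1.56]
shift mm [ 1.3  1.4 13. ] turn deg [ 0.17 -0.   -0.14] | shift in target frame mm [ 1.3  1.5 13. ]
```

send_rows(rows=[[0.001,0.001,0.007,0,0,0,0.6],[0,0,0.004,0,0,0,0.6],[0,0,0.002,0,0,0,0.6],[0,0,0,0,0,0,0.6],[0,0,0,0,0,0,0.6]])

```text
clock: 25.2
position: [0.5153, 0.2707, 0.0324]
eef_rot: [-0.579, 3.084, 0.006]
wrist_force: [0.3, -0.2, -1.1]
finger_gap: 0.0449
```

Run:
```python
from h import *
delta(dr(.102,.0605,.031),YAW+np.pi/2)
```

```text
t 25.2 pos [0.5153 0.2707 0.0324] z [ 0.003  0.004 -1.   ] y [-0.363  0.932  0.003] gap 0.0449 F [ 0.3 -0.2 -1.1] j [ 0.38  0.27  1.56  0.    1.3  -1.56]
shift mm [2.  0.1 1.4] turn deg [ 0.16  0.26 -0.11] | shift in target frame mm [2.  0.1 1.4]
```

send_rows(rows=[[0,0,0.002,0,0,0,0.6],[0,0,0.001,0,0,0,0.6],[0,0,0,0,0,0,0.6],[0,0,0,0,0,0,0.1],[0,0,0,0,0,0,-0.3],[0,0,0,0,0,0,-0.4],[0,0,0,0,0,0,-0.4],[0,0,-0.02,0,0,0,-0.4],[0,0,-0.03,0,0,0,-0.4],[0,0,-0.04,0,0,0,-0.4],[0,0,-0.04,0,0,0,-0.2],[0,0,-0.01,0,0,0,-0.2]])

```text
clock: 26.2
position: [0.5118, 0.2688, 0.1689]
eef_rot: [0.578, -3.079, -0.002]
wrist_force: [0.3, 0.6, 1.6]
finger_gap: 0.0513
```

Run:
```python
from h import *
delta([.590,-.2235,.15],np.radians(47))
a=r.get_image('scene');save(a,'p5',(290,50,480,220),4)
```

```text
t 26.2 pos [0.5118 0.2688 0.1689] z [-0.008 -0.    -1.   ] y [-0.363  0.932  0.003] gap 0.0513 F [0.3 0.6 1.6] j [ 0.38  0.17  1.4   0.    1.58 -1.56]
shift mm [ 105.7 -487.2   18.4] turn deg [-0.12 -0.5  64.28] | shift in target frame mm [-392.9 -306.8   18.9]
```

View pics/p5.png

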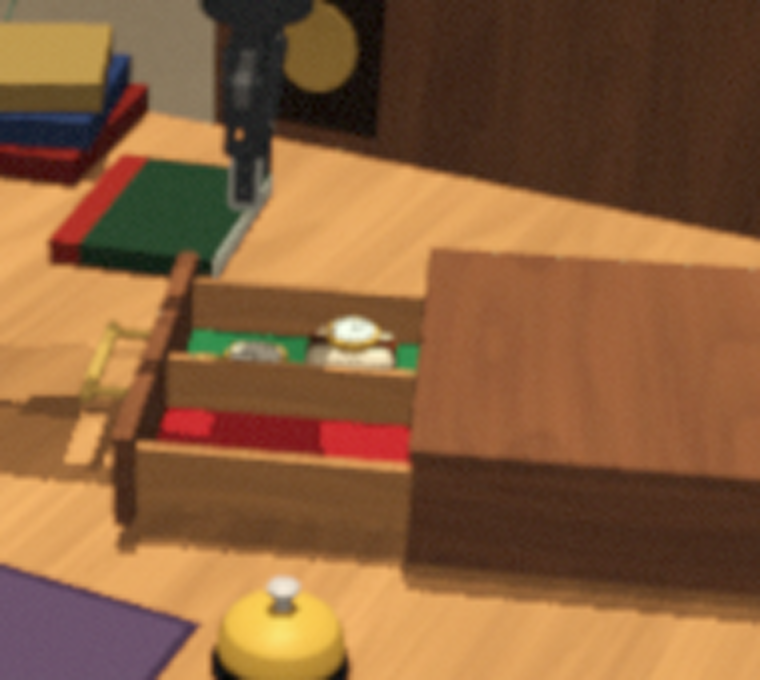

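send_rows(rows=[[0,0,0,0,0,7,-0.3],[0,0,0,0,0,7,-0.3],[0,0,0,0,0,7,-0.3],[0,0,0,0,0,7,-0.3],[0,0,0,0,0,7,-0.3],[0,0,0,0,0,7,-0.3],[0,0,0,0,0,7,-0.3],[0,0,0,0,0,7,-0.3],[0,0,0,0,0,6,-0.3],[0,0,0,0,0,2,-0.3],[0,0,0,0,0,0,-0.3]])

```text
clock: 27.17
position: [0.5079, 0.2672, 0.1545]
eef_rot: [-1.19, -2.887, 0.022]
wrist_force: [-0.1, 0.9, -0.5]
finger_gap: 0.0555
```

send_rows(rows=[[-0.03,-0.024,0,0,0,0,-0.3],[-0.03,-0.024,0,0,0,0,-0.3],[-0.03,-0.024,0,0,0,0,-0.3],[-0.03,-0.024,0,0,0,0,-0.3],[-0.03,-0.024,0,0,0,0,-0.3],[-0.03,-0.024,0,0,0,0,-0.3],[-0.03,-0.024,0,0,0,0,-0.3],[-0.03,-0.024,0,0,0,0,-0.3],[-0.03,-0.024,0,0,0,0,-0.3],[-0.03,-0.024,0,0,0,0,-0.3],[-0.03,-0.024,0,0,0,0,-0.3]])

```text
clock: 28.08
position: [0.5566, -0.1605, 0.1397]
eef_rot: [-1.137, -2.889, 0.025]
wrist_force: [0.7, -0.4, -0.2]
finger_gap: 0.0554
```

Run:
```python
from h import *
delta([.590,-.2235,.11],np.radians(47))
```

```text
t 28.08 pos [ 0.5566 -0.1605  0.1397] z [-0.04  -0.002 -0.999] y [ 0.681  0.732 -0.028] gap 0.0554 F [ 0.7 -0.4 -0.2] j [-0.37  0.21  1.41 -0.02  1.55 -1.19]
shift mm [-68.2 -22.5  28.4] turn deg [-1.63 -1.62  0.03] | shift in target frame mm [-67.4 -23.3  29.7]
```

send_rows(rows=[[-0.03,-0.01,0,-1.6,-1.6,0,-0.3],[-0.03,-0.01,0,0,0,0,-0.3],[0,0,0.02,0,0,0,-0.3],[0,0,0,0,0,0,-0.3],[0,0,0,0,0,0,-0.3]])

```text
clock: 28.5
position: [0.5852, -0.2293, 0.1123]
eef_rot: [-1.159, -2.916, 0.004]
wrist_force: [0.5, -0.6, 0.7]
finger_gap: 0.0559
```

Run:
```python
from h import *
delta([.590,-.2235,.06],np.radians(47))
a=r.get_image('scene')
for n in ('jade','seal_gold'):
    A=r.tip_of(n,a);print(n,[(x['centre'],x['p']) for x in A[:1]])
save(a,'j1',(220,140,380,290),4,proj(a,[[.59,-.2235,0],[.5754,-.1299,0],[.59,-.2235,.12]]))
```

```text
t 28.5 pos [ 0.5852 -0.2293  0.1123] z [-0.005 -0.001 -1.   ] y [ 0.687  0.727 -0.004] gap 0.0559 F [ 0.5 -0.6  0.7] j [-0.46  0.31  1.34 -0.    1.49 -1.28]
shift mm [ 0.3  7.8 52.2] turn deg [-0.23 -0.16 -0.37] | shift in target frame mm [ 0.4  7.5 52.3]
jade [([271.4, 263.0], 0.64)]
seal_gold [([294.5, 232.2], 0.62)]
```

View pics/j1.png

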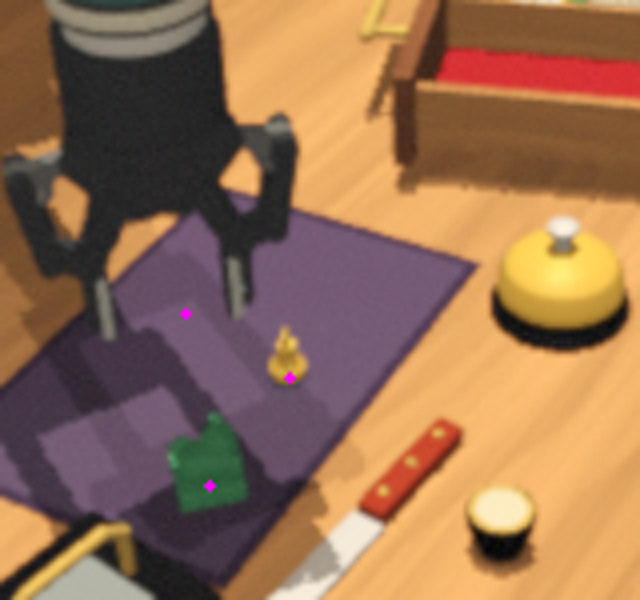

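send_rows(rows=[[0,0.008,0,0,0,-0.4,-0.3],[0,0,0.02,0,0,0,-0.3],[0,0,0.02,0,0,0,-0.3],[0,0,0.015,0,0,0,-0.3],[0,0,0,0,0,0,-0.3],[0,0,0,0,0,0,-0.3]])

```text
clock: 29.15
position: [0.5968, -0.2149, 0.0649]
eef_rot: [1.127, 2.921, -0.001]
wrist_force: [-0.2, -0.0, 0.5]
finger_gap: 0.0555
```

Run:
```python
from h import *
delta([.590,-.2235,.002],np.radians(47))
```

```text
t 29.15 pos [ 0.5968 -0.2149  0.0649] z [ 0.009 -0.005 -1.   ] y [0.672 0.741 0.003] gap 0.0555 F [-0.2 -0.   0.5] j [-0.43  0.35  1.39 -0.    1.39 -1.27]
shift mm [ -0.1 -11.1  62.9] turn deg [0.17 0.58 0.81] | shift in target frame mm [ -0.9 -10.9  62.9]
```

send_rows(rows=[[0,-0.01,0.01,0,0.6,0.8,-0.3],[0,0,0.02,0,0,0,-0.3],[0,0,0.015,0,0,0,-0.3],[0,0,0,0,0,0,-0.3],[0,0,0,0,0,0,-0.3]])

```text
clock: 29.57
position: [0.5935, -0.2236, 0.0253]
eef_rot: [1.145, 2.913, 0.003]
wrist_force: [-0.1, 0.2, 1.2]
finger_gap: 0.0554
```

Run:
```python
from h import *
delta([.590,-.2235,.002],np.radians(47))
a=r.get_image('scene');save(a,'j2',(220,140,380,290),4)
```

```text
t 29.57 pos [ 0.5935 -0.2236  0.0253] z [ 0.011 -0.002 -1.   ] y [0.681 0.732 0.006] gap 0.0554 F [-0.1  0.2  1.2] j [-0.45  0.38  1.43  0.    1.31 -1.27]
shift mm [ 2.9 -2.5 23.2] turn deg [0.34 0.56 0.07] | shift in target frame mm [ 2.6 -2.4 23.3]
```

View pics/j2.png

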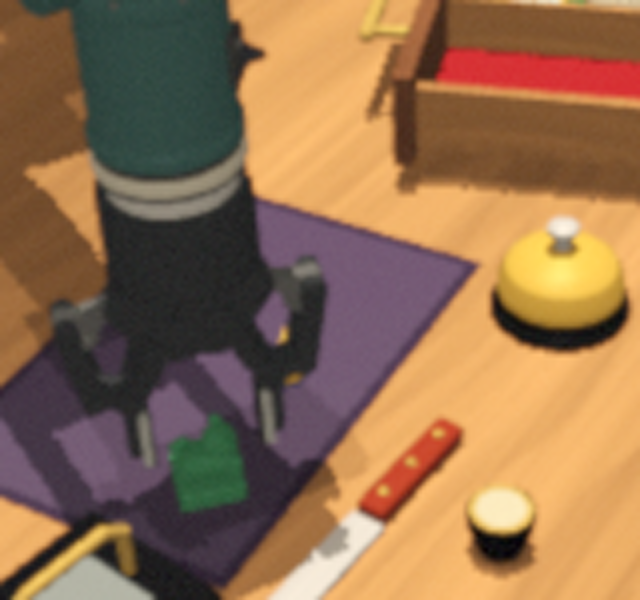

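send_rows(rows=[[0.003,-0.002,0.006,0.3,0.5,0,-0.3],[0,0,0.01,0,0,0,-0.3],[0,0,0.005,0,0,0,-0.3],[0,0,0,0,0,0,-0.3],[0,0,0,0,0,0,-0.3]])

```text
clock: 30.03
position: [0.5916, -0.2245, 0.0064]
eef_rot: [1.148, 2.917, -0.001]
wrist_force: [0.1, 0.2, 0.3]
finger_gap: 0.0556
```

Run:
```python
from h import *
delta([.590,-.2235,.002],np.radians(47))
```

```text
t 30.03 pos [ 0.5916 -0.2245  0.0064] z [ 0.006 -0.003 -1.   ] y [0.682 0.732 0.002] gap 0.0556 F [0.1 0.2 0.3] j [-0.45  0.4   1.45 -0.    1.28 -1.27]
shift mm [ 1.9 -0.3  4.4] turn deg [0.11 0.36 0.03] | shift in target frame mm [ 1.9 -0.3  4.4]
```

send_rows(rows=[[0.002,0,0.003,0,0.3,0,-0.3],[0,0,0.001,0,0,0,-0.3],[0,0,0,0,0,0,0],[0,0,0,0,0,0,0.4],[0,0,0,0,0,0,0.7],[0,0,0,0,0,0,0.7],[0,0,0,0,0,0,0.7],[0,0,-0.005,0,0,0,0.7],[0,0,-0.015,0,0,0,0.7],[0,0,-0.02,0,0,0,0.7],[0,0,0,0,0,0,0.7]])

```text
clock: 30.95
position: [0.5889, -0.2223, 0.0425]
eef_rot: [-1.149, -2.921, -0.003]
wrist_force: [1.0, -0.6, 0.3]
finger_gap: 0.034
```

Run:
```python
from h import *
st()
a=r.get_image('scene');save(a,'j3',(220,140,380,290),4)
```

```text
t 30.95 pos [ 0.5889 -0.2223  0.0425] z [-0.002  0.003 -1.   ] y [0.681 0.732 0.001] gap 0.034 F [ 1.  -0.6  0.3] j [-0.45  0.37  1.42  0.    1.36 -1.27]
```

View pics/j3.png

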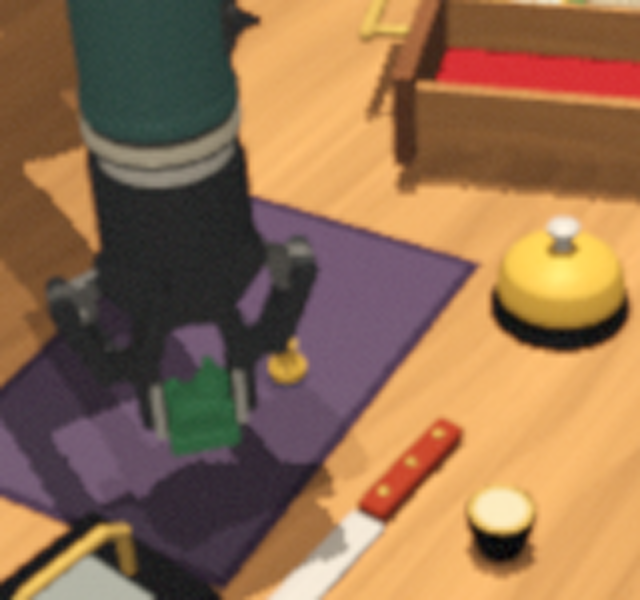

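send_rows(rows=[[0,0,-0.03,0,0,5,0.7],[0,0,-0.03,0,0,5,0.7],[0,0,-0.03,0,0,5,0.7],[0,0,-0.03,0,0,5,0.7],[0,0,-0.01,0,0,5,0.7],[0,0,0,0,0,0,0.7]])

```text
clock: 31.5
position: [0.5845, -0.2206, 0.1647]
eef_rot: [-1.769, -2.567, 0.003]
wrist_force: [-0.4, -0.8, -0.4]
finger_gap: 0.0343
```

Run:
```python
from h import *
delta(dr(.155,-.0605,.15),YAW)
```

```text
t 31.5 pos [ 0.5845 -0.2206  0.1647] z [-0.021  0.012 -1.   ] y [ 0.934  0.356 -0.015] gap 0.0343 F [-0.4 -0.8 -0.4] j [-0.45  0.29  1.27  0.    1.61 -0.82]
shift mm [363.  162.6  18.9] turn deg [-0.85 -1.06 -0.54] | shift in target frame mm [361.7 165.8  14.7]
```

send_rows(rows=[[0.02,0.009,0,-0.8,-1,-0.5,0.7],[0.034,0.0155,-0.002,0,0,0,0.7],[0.034,0.0155,-0.002,0,0,0,0.7],[0.034,0.0155,-0.002,0,0,0,0.7],[0.034,0.0155,-0.002,0,0,0,0.7],[0.034,0.0155,0,0,0,0,0.7],[0.034,0.0155,0,0,0,0,0.7],[0.034,0.0155,0,0,0,0,0.7],[0.034,0.0155,0,0,0,0,0.7],[0.03,0.013,0,0,0,0,0.7],[0.015,0.006,0,0,0,0,0.7],[0,0,0,0,0,0,0.7]])

```text
clock: 32.5
position: [0.5917, 0.1625, 0.1445]
eef_rot: [-1.726, -2.59, 0.028]
wrist_force: [-0.6, 0.4, -1.2]
finger_gap: 0.0339
```

Run:
```python
from h import *
delta(dr(.155,-.0605,.12),YAW)
```

```text
t 32.5 pos [0.5917 0.1625 0.1445] z [-0.034  0.001 -0.999] y [ 0.922  0.385 -0.031] gap 0.0339 F [-0.6  0.4 -1.2] j [ 0.17  0.28  1.32  0.01  1.58 -0.22]
shift mm [ 6.9 20.2 24. ] turn deg [-1.79 -0.76  1.24] | shift in target frame mm [ 7.7 19.3 24.5]
```

send_rows(rows=[[0.006,0.018,0,-1.8,-0.7,1.2,0.7],[0,0,0.015,0,0,0,0.7],[0,0,0.015,0,0,0,0.7],[0,0,0,0,0,0,0.7],[0,0,0,0,0,0,0.7]])

```text
clock: 32.92
position: [0.6024, 0.1745, 0.1031]
eef_rot: [-1.751, -2.599, 0.015]
wrist_force: [-0.1, -0.9, -0.3]
finger_gap: 0.0342
```

Run:
```python
from h import *
delta(dr(.155,-.0605,.033),YAW)
a=r.get_image('scene');save(a,'j4',(290,50,480,220),4)
```

```text
t 32.92 pos [0.6024 0.1745 0.1031] z [-0.012 -0.004 -1.   ] y [ 0.927  0.376 -0.012] gap 0.0342 F [-0.1 -0.9 -0.3] j [ 0.19  0.32  1.35 -0.    1.48 -0.19]
shift mm [ 0.3  5.8 70.1] turn deg [-0.7  -0.05  0.66] | shift in target frame mm [ 0.5  5.  70.1]
```

View pics/j4.png

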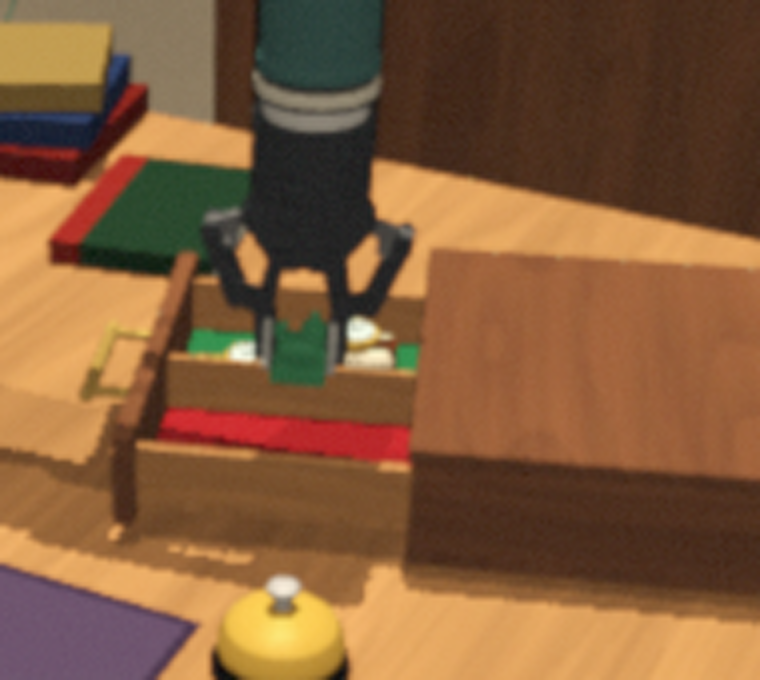

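send_rows(rows=[[0,0.0,0.015,-0.7,0,0.6,0.7],[0,0,0.02,0,0,0,0.7],[0,0,0.015,0,0,0,0.7],[0,0,0,0,0,0,0.7],[0,0,0,0,0,0,0.7]])

```text
clock: 33.38
position: [0.6043, 0.171, 0.0547]
eef_rot: [1.77, 2.592, 0.005]
wrist_force: [-0.1, -0.2, -0.7]
finger_gap: 0.0341
```

Run:
```python
from h import *
delta(dr(.150,-.0605,.033),YAW)
```

```text
t 33.38 pos [0.6043 0.171  0.0547] z [ 0.004  0.001 -1.   ] y [0.931 0.364 0.004] gap 0.0341 F [-0.1 -0.2 -0.7] j [ 0.19  0.35  1.42 -0.    1.37 -0.19]
shift mm [ 4.4 -0.6 21.7] turn deg [ 0.25  0.06 -0.05] | shift in target frame mm [ 4.4 -0.5 21.7]
```

send_rows(rows=[[0.004,0,0.008,0.2,0,0,0.7],[0,0,0.008,0,0,0,0.7],[0,0,0.004,0,0,0,0.7],[0,0,0,0,0,0,0.7],[0,0,0,0,0,0,0.7]])

```text
clock: 33.8
position: [0.6055, 0.1748, 0.0374]
eef_rot: [1.769, 2.589, 0.007]
wrist_force: [-0.0, -0.3, -1.8]
finger_gap: 0.0341
```

Run:
```python
from h import *
delta(dr(.150,-.0605,.033),YAW)
```

```text
t 33.8 pos [0.6055 0.1748 0.0374] z [ 0.007  0.    -1.   ] y [0.931 0.364 0.007] gap 0.0341 F [-0.  -0.3 -1.8] j [ 0.19  0.37  1.43 -0.    1.34 -0.18]
shift mm [ 1.3 -3.   4.4] turn deg [ 0.41  0.14 -0.07] | shift in target frame mm [ 1.3 -3.   4.4]
```

send_rows(rows=[[0,-0.002,0.004,0.4,0,0,0.7],[0,0,0.002,0,0,0,0.7],[0,0,0,0,0,0,0.7],[0,0,0,0,0,0,0.7]])

```text
clock: 34.13
position: [0.6045, 0.1743, 0.0328]
eef_rot: [1.769, 2.591, 0.0]
wrist_force: [0.4, -0.1, -1.1]
finger_gap: 0.0342
```

Run:
```python
from h import *
delta(dr(.150,-.0605,.0325),YAW)
a=r.get_image('scene');save(a,'j5',(290,50,480,220),4)
```

```text
t 34.13 pos [0.6045 0.1743 0.0328] z [ 0.003 -0.002 -1.   ] y [0.931 0.364 0.002] gap 0.0342 F [ 0.4 -0.1 -1.1] j [ 0.19  0.37  1.43 -0.    1.33 -0.18]
shift mm [ 1.3 -1.9  0.3] turn deg [ 0.13  0.17 -0.05] | shift in target frame mm [ 1.3 -1.9  0.3]
```

View pics/j5.png

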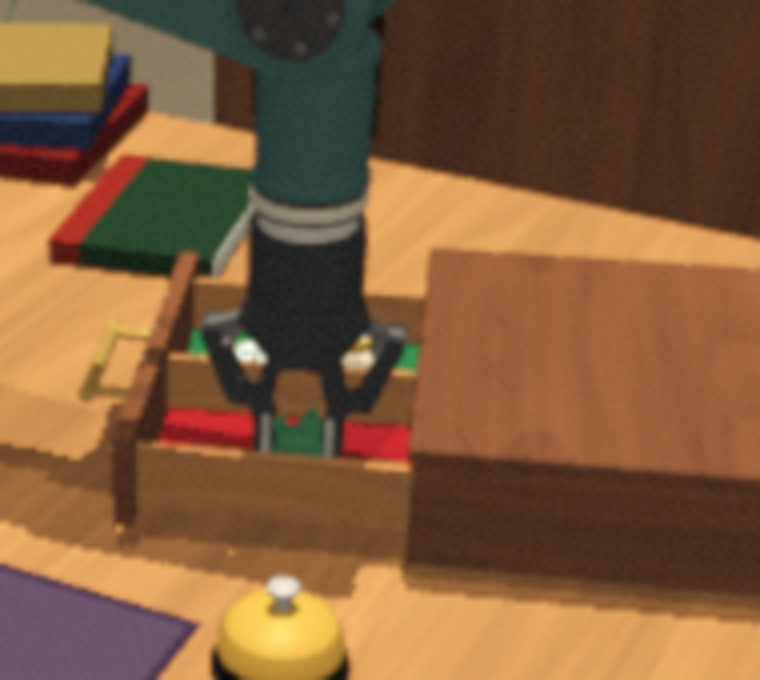

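Release to a 48 mm gap and lift.

send_rows(rows=[[0,0,0,0,0,0,0.4],[0,0,0,0,0,0,0],[0,0,0,0,0,0,-0.1],[0,0,0,0,0,0,-0.1],[0,0,-0.02,0,0,0,-0.1],[0,0,-0.03,0,0,0,-0.1],[0,0,-0.04,0,0,0,-0.1],[0,0,-0.03,0,0,0,-0.1],[0,0,0,0,0,0,0.2]])

```text
clock: 34.93
position: [0.6021, 0.1741, 0.1538]
eef_rot: [-1.77, -2.593, 0.009]
wrist_force: [0.7, 0.3, 2.2]
finger_gap: 0.0365
```

Run:
```python
from h import *
a=r.get_image('scene');save(a,'j6',(200,50,480,290),2.8)
b=r.get_image('top')
A=r.cut_out('seal_gold',b)
for m in A[:1]:
  ys,xs=np.nonzero(m['mask']);print(m['p'],xs.mean(),ys.mean(),onz(b,(xs.mean(),ys.mean()),.012))
save(b,'j6t',(280,130,520,310),3.3)
delta([.5754,-.1299,.12],YAW)
```

```text
t 35.08 pos [0.5986 0.1734 0.1458] z [-0.017 -0.006 -1.   ] y [ 0.931  0.364 -0.018] gap 0.0341 F [ 0.1 -0.8 -0.6] j [ 0.19  0.29  1.3  -0.    1.57 -0.18]
shift mm [-274.1 -131.5   28. ] turn deg [-1.05 -0.04 -0.06] | shift in target frame mm [-273.9 -132.3   25.8]
```

View pics/j6.png

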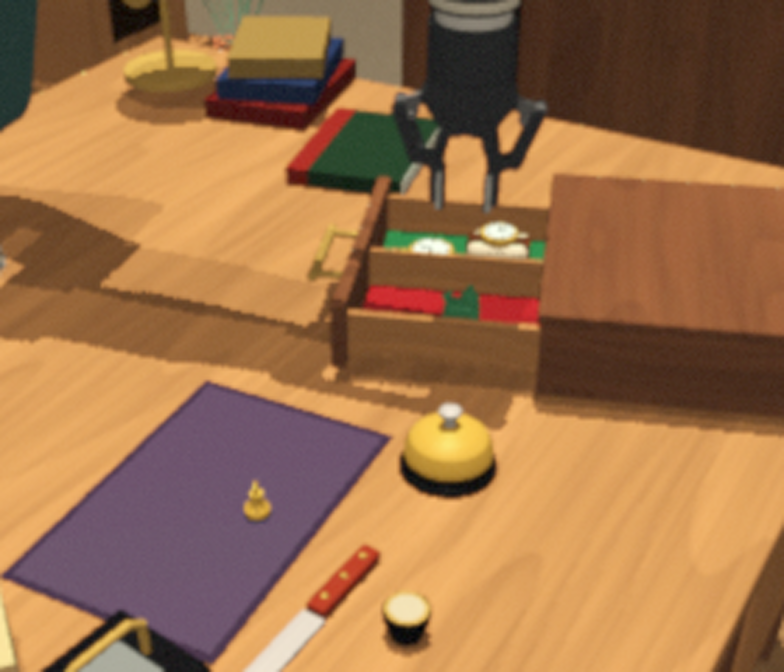

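View pics/j6t.png

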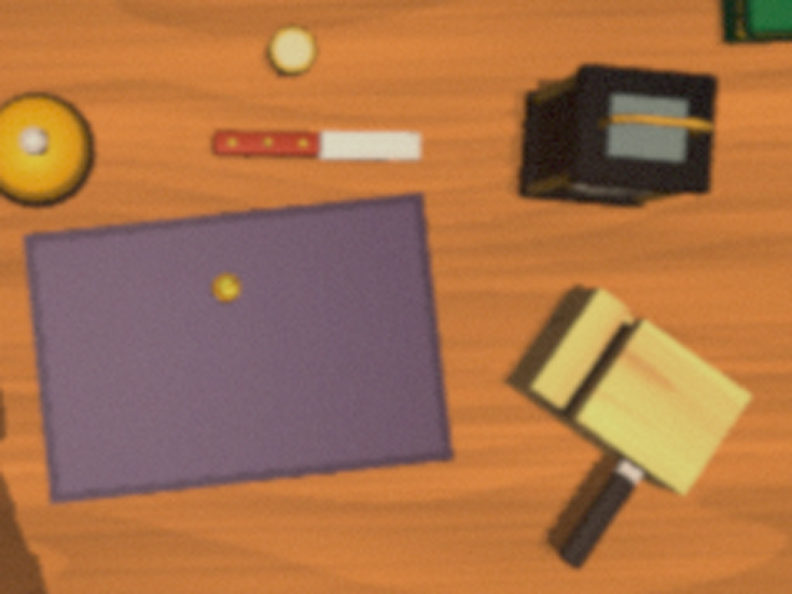

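send_rows(rows=[[-0.02,-0.01,-0.003,-1,0,0,0],[-0.035,-0.017,-0.003,0,0,0,0],[-0.035,-0.017,-0.002,0,0,0,0],[-0.035,-0.017,-0.002,0,0,0,0],[-0.035,-0.017,0,0,0,0,0],[-0.035,-0.017,0,0,0,0,0],[-0.035,-0.017,0,0,0,0,0],[-0.025,-0.012,0,0,0,0,0],[0,0,0,0,0,0,0],[0,0,0,0,0,0,0]])

```text
clock: 35.92
position: [0.5622, -0.1177, 0.1269]
eef_rot: [-1.74, -2.564, 0.031]
wrist_force: [-0.3, 0.7, 0.2]
finger_gap: 0.0427
```

Run:
```python
from h import *
delta([.5747,-.1303,.06],YAW)
```

```text
t 35.92 pos [ 0.5622 -0.1177  0.1269] z [-0.046  0.007 -0.999] y [ 0.928  0.369 -0.04 ] gap 0.0427 F [-0.3  0.7  0.2] j [-0.3   0.22  1.43 -0.01  1.54 -0.68]
shift mm [-17.9   9.7  66.2] turn deg [-2.31 -1.36  0.27] | shift in target frame mm [-16.3   7.1  66.9]
```

send_rows(rows=[[-0.015,0.005,0,-2.3,-1.4,0.2,0],[0,0,0.01,0,0,0,0],[0,0,0.02,0,0,0,0],[0,0,0.02,0,0,0,0],[0,0,0,0,0,0,0],[0,0,0,0,0,0,0]])

```text
clock: 36.42
position: [0.5673, -0.1224, 0.0643]
eef_rot: [-1.754, -2.585, 0.004]
wrist_force: [0.0, 0.7, 0.4]
finger_gap: 0.0427
```

Run:
```python
from h import *
delta([.5747,-.1303,.045],YAW)
```

```text
t 36.42 pos [ 0.5673 -0.1224  0.0643] z [-0.016  0.008 -1.   ] y [ 0.929  0.37  -0.012] gap 0.0427 F [0.  0.7 0.4] j [-0.31  0.26  1.52  0.    1.39 -0.69]
shift mm [-10.3   4.2  19.2] turn deg [-0.69 -0.75  0.3 ] | shift in target frame mm [-10.    4.   19.3]
```

send_rows(rows=[[-0.009,0.004,0.006,-0.7,-0.8,0.3,0],[-0.001,0,0.01,0,0,0,0],[0,0,0.005,0,0,0,0],[0,0,0,0,0,0,0],[0,0,0,0,0,0,0]])

```text
clock: 36.83
position: [0.5742, -0.1254, 0.0418]
eef_rot: [-1.761, -2.597, 0.0]
wrist_force: [-0.8, 0.6, 0.3]
finger_gap: 0.043
```

Run:
```python
from h import *
delta([.5747,-.1303,.002],YAW)
a=r.get_image('scene');save(a,'g1',(220,140,380,290),4)
```

```text
t 36.83 pos [ 0.5742 -0.1254  0.0418] z [-0.003  0.002 -1.   ] y [ 0.929  0.37  -0.002] gap 0.043 F [-0.8  0.6  0.3] j [-0.31  0.28  1.53  0.    1.33 -0.69]
shift mm [-4.8 -1.2 39.8] turn deg [-0.14 -0.18  0.31] | shift in target frame mm [-4.7 -1.3 39.8]
```

View pics/g1.png

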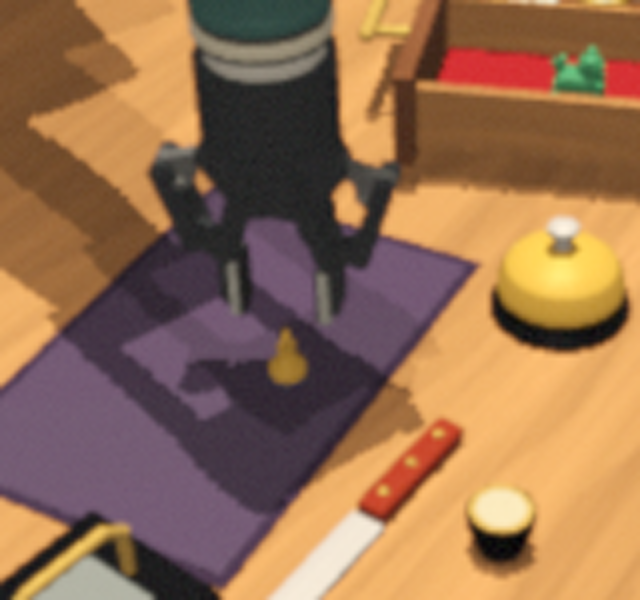

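send_rows(rows=[[-0.004,-0.001,0.008,0,0,0.3,0],[0,0,0.012,0,0,0,0],[0,0,0.008,0,0,0,0],[0,0,0,0,0,0,0],[0,0,0,0,0,0,0]])

```text
clock: 37.3
position: [0.5755, -0.1301, 0.0126]
eef_rot: [-1.77, -2.594, -0.001]
wrist_force: [-0.5, -0.6, 1.2]
finger_gap: 0.0423
```

Run:
```python
from h import *
delta([.5747,-.1303,.002],YAW)
```

```text
t 37.3 pos [ 0.5755 -0.1301  0.0126] z [-0.001  0.001 -1.   ] y [ 0.931  0.364 -0.   ] gap 0.0423 F [-0.5 -0.6  1.2] j [-0.32  0.31  1.55  0.    1.28 -0.69]
shift mm [ 0.1 -0.8 10.6] turn deg [-0.01 -0.09 -0.03] | shift in target frame mm [ 0.1 -0.8 10.6]
```

send_rows(rows=[[0,0,0.006,0,0,0,0],[0,0,0.004,0,0,0,0],[0,0,0,0,0,0,0],[0,0,0,0,0,0,0]])

```text
clock: 37.63
position: [0.5752, -0.1302, 0.0011]
eef_rot: [-1.77, -2.593, -0.001]
wrist_force: [-0.9, -0.5, 0.7]
finger_gap: 0.0426
```

Run:
```python
from h import *
delta([.5747,-.1303,.002],YAW)
a=r.get_image('scene');save(a,'g2',(220,140,380,290),4)
```

```text
t 37.63 pos [ 0.5752 -0.1302  0.0011] z [-0.002  0.002 -1.   ] y [ 0.931  0.364 -0.001] gap 0.0426 F [-0.9 -0.5  0.7] j [-0.32  0.33  1.56  0.    1.26 -0.69]
shift mm [ 0.1 -0.5 -0.9] turn deg [-0.06 -0.13 -0.05] | shift in target frame mm [ 0.1 -0.5 -0.9]
```

View pics/g2.png

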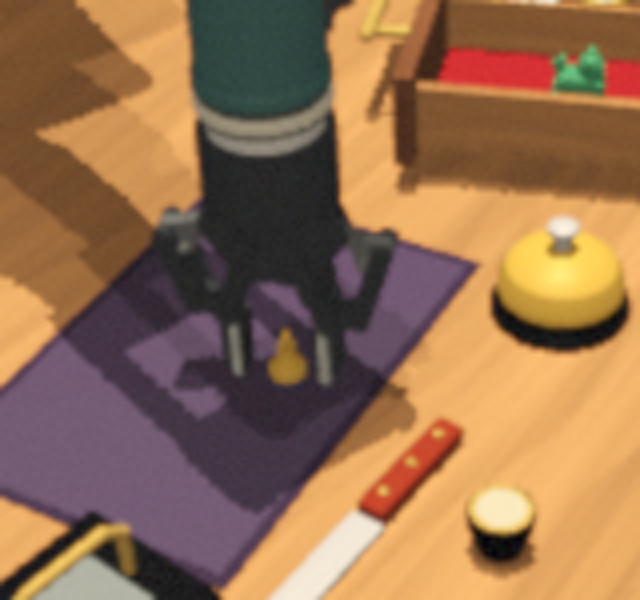

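send_rows(rows=[[0,0,-0.001,0,0,0,0.2],[0,0,0,0,0,0,0.4],[0,0,0,0,0,0,0.7],[0,0,0,0,0,0,0.8],[0,0,0,0,0,0,0.8],[0,0,0,0,0,0,0.8],[0,0,-0.005,0,0,0,0.8],[0,0,-0.015,0,0,0,0.8],[0,0,-0.02,0,0,0,0.8],[0,0,0,0,0,0,0.8]])

```text
clock: 38.52
position: [0.5748, -0.13, 0.044]
eef_rot: [-1.769, -2.592, -0.0]
wrist_force: [1.2, -1.5, 0.6]
finger_gap: 0.0179
```

Run:
```python
from h import *
st()
a=r.get_image('scene');save(a,'g3',(220,140,380,290),4)
```

```text
t 38.52 pos [ 0.5748 -0.13    0.044 ] z [-0.003  0.002 -1.   ] y [ 0.931  0.364 -0.002] gap 0.0179 F [ 1.2 -1.5  0.6] j [-0.32  0.28  1.52  0.    1.34 -0.69]
```

View pics/g3.png

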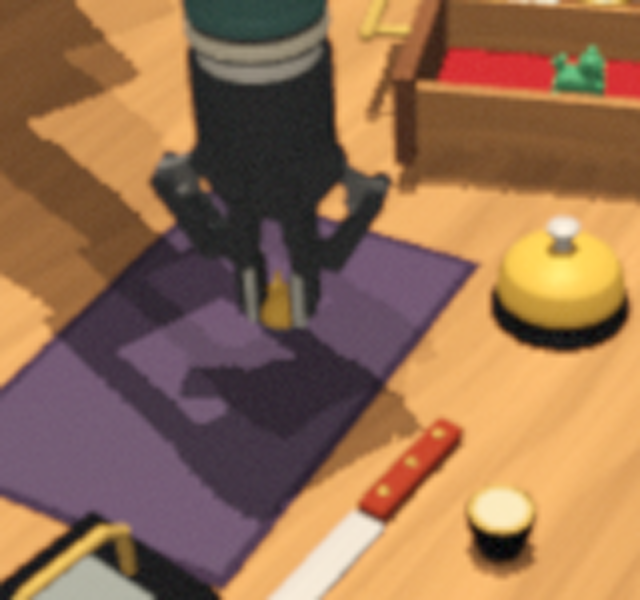

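send_rows(rows=[[0,0,-0.02,0,0,0,0.8],[0,0,-0.03,0,0,0,0.8],[0,0,-0.03,0,0,0,0.8],[0,0,-0.02,0,0,0,0.8],[0,0,0,0,0,0,0.8]])

```text
clock: 38.98
position: [0.5703, -0.1287, 0.137]
eef_rot: [-1.76, -2.578, 0.007]
wrist_force: [0.1, -0.4, 0.8]
finger_gap: 0.0179
```

Run:
```python
from h import *
delta(dr(.088,-.0605,.13),YAW)
```

```text
t 38.98 pos [ 0.5703 -0.1287  0.137 ] z [-0.02   0.008 -1.   ] y [ 0.931  0.364 -0.015] gap 0.0179 F [ 0.1 -0.4  0.8] j [-0.32  0.21  1.41  0.    1.53 -0.69]
shift mm [271.   78.4   9.7] turn deg [-0.89 -0.81 -0.05] | shift in target frame mm [271.1  78.5   7. ]
```

send_rows(rows=[[0.015,0.004,-0.003,-0.8,-0.8,0,0.8],[0.028,0.008,-0.004,0,0,0,0.8],[0.028,0.008,-0.003,0,0,0,0.8],[0.028,0.008,-0.003,0,0,0,0.8],[0.028,0.008,-0.003,0,0,0,0.8],[0.028,0.008,0,0,0,0,0.8],[0.028,0.008,0,0,0,0,0.8],[0.028,0.008,0,0,0,0,0.8],[0.028,0.008,0,0,0,0,0.8],[0.02,0.006,0,0,0,0,0.8],[0,0,0,0,0,0,0.8],[0,0,0,0,0,0,0.8]])

```text
clock: 39.98
position: [0.5353, 0.1492, 0.1256]
eef_rot: [-1.763, -2.569, 0.031]
wrist_force: [1.0, 0.1, -0.7]
finger_gap: 0.0183
```

Run:
```python
from h import *
delta(dr(.088,-.0605,.032),YAW)
a=r.get_image('scene');save(a,'g4',(290,50,480,220),4)
```

```text
t 39.98 pos [0.5353 0.1492 0.1256] z [-0.032 -0.002 -0.999] y [ 0.933  0.36  -0.031] gap 0.0183 F [ 1.   0.1 -0.7] j [ 0.17  0.17  1.49  0.    1.51 -0.2 ]
shift mm [-1.4 12.6 93.3] turn deg [-1.75 -0.55 -0.32] | shift in target frame mm [-0.5  9.7 93.6]
```

View pics/g4.png

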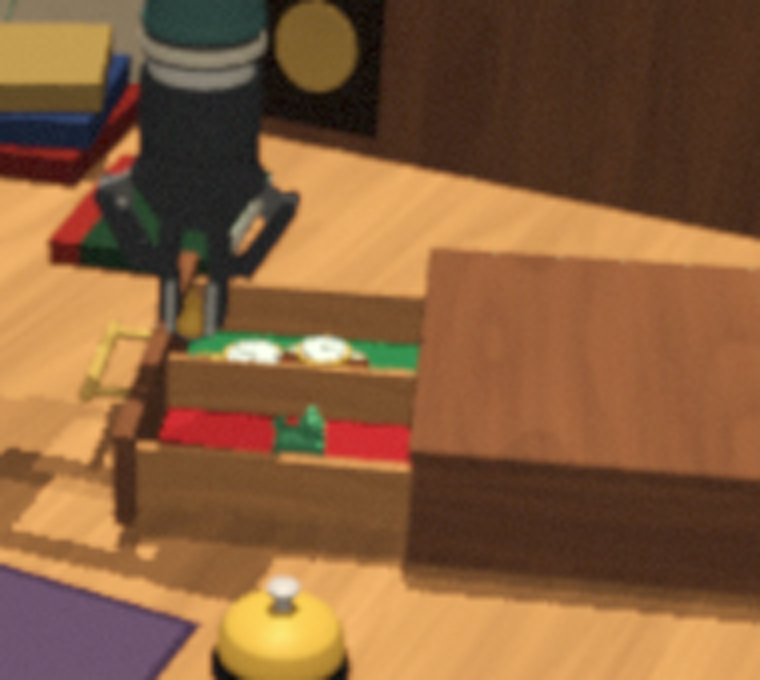

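send_rows(rows=[[0,0.011,0.01,-1.7,-0.5,-0.3,0.8],[0,0,0.02,0,0,0,0.8],[0,0,0.01,0,0,0,0.8],[0,0,0,0,0,0,0.8],[0,0,0,0,0,0,0.8]])

```text
clock: 40.45
position: [0.5448, 0.1477, 0.0799]
eef_rot: [-1.777, -2.587, 0.007]
wrist_force: [0.3, -0.6, 0.0]
finger_gap: 0.0183
```

Run:
```python
from h import *
delta(dr(.088,-.0605,.032),YAW)
b=r.get_image('top');save(b,'g5t',(120,130,290,310),3.3)
```

```text
t 40.45 pos [0.5448 0.1477 0.0799] z [-0.005 -0.002 -1.   ] y [ 0.933  0.359 -0.005] gap 0.0183 F [ 0.3 -0.6  0. ] j [ 0.16  0.2   1.55 -0.    1.4  -0.2 ]
shift mm [ 4.4  1.7 47.9] turn deg [-0.3  -0.   -0.39] | shift in target frame mm [ 4.4  1.4 47.9]
```

View pics/g5t.png

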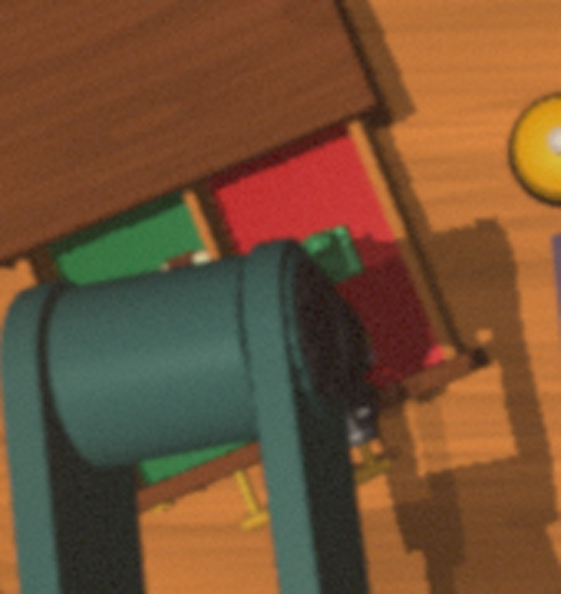

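send_rows(rows=[[0.004,0.001,0.01,-0.3,0,-0.4,0.8],[0,0,0.018,0,0,0,0.8],[0,0,0.01,0,0,0,0.8],[0,0,0,0,0,0,0.8],[0,0,0,0,0,0,0.8]])

```text
clock: 40.92
position: [0.547, 0.1515, 0.0432]
eef_rot: [1.769, 2.59, 0.009]
wrist_force: [1.0, -0.1, -0.6]
finger_gap: 0.018
```

Run:
```python
from h import *
delta(dr(.088,-.0605,.032),YAW)
```

```text
t 40.92 pos [0.547  0.1515 0.0432] z [ 0.008  0.002 -1.   ] y [0.931 0.364 0.008] gap 0.018 F [ 1.  -0.1 -0.6] j [ 0.17  0.23  1.59  0.    1.31 -0.2 ]
shift mm [ 1.7 -2.1 11.2] turn deg [ 0.44  0.07 -0.05] | shift in target frame mm [ 1.7 -2.  11.2]
```

send_rows(rows=[[0.001,-0.001,0.006,0.4,0,0,0.8],[0,0,0.004,0,0,0,0.8],[0,0,0.001,0,0,0,0.8],[0,0,0,0,0,0,0.8],[0,0,0,0,0,0,0.8]])

```text
clock: 41.33
position: [0.5514, 0.1534, 0.0402]
eef_rot: [1.764, 2.585, 0.014]
wrist_force: [0.1, -0.1, -0.6]
finger_gap: 0.0182
```

Run:
```python
from h import *
delta(dr(.088,-.0605,.032),YAW)
a=r.get_image('scene');save(a,'g6',(290,50,480,220),4)
```

```text
t 41.33 pos [0.5514 0.1534 0.0402] z [ 0.015  0.001 -1.   ] y [0.931 0.365 0.014] gap 0.0182 F [ 0.1 -0.1 -0.6] j [ 0.17  0.24  1.59 -0.    1.3  -0.2 ]
shift mm [ 1.5 -6.9  8.1] turn deg [ 0.82  0.27 -0.01] | shift in target frame mm [ 1.5 -6.8  8.2]
```

View pics/g6.png

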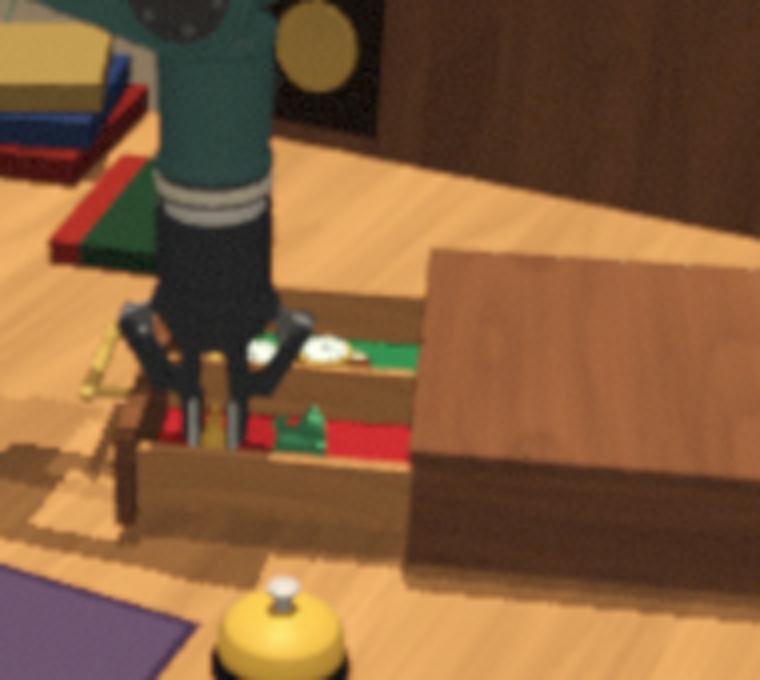

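Run:
```python
from h import *
a=r.get_image('scene');b=r.get_image('top')
p=proj(a,[[*dr(.0945,-.0605,.03)[:2],.03],[*dr(.0945,-.0605,.03)[:2],.04]]);print(p)
save(a,'g7',(315,115,375,180),10);save(b,'g7t',(150,180,290,310),4.2)
```

```text
[[343.33126032 163.50201496]
 [343.37439644 160.40810349]]
```

View pics/g7.png

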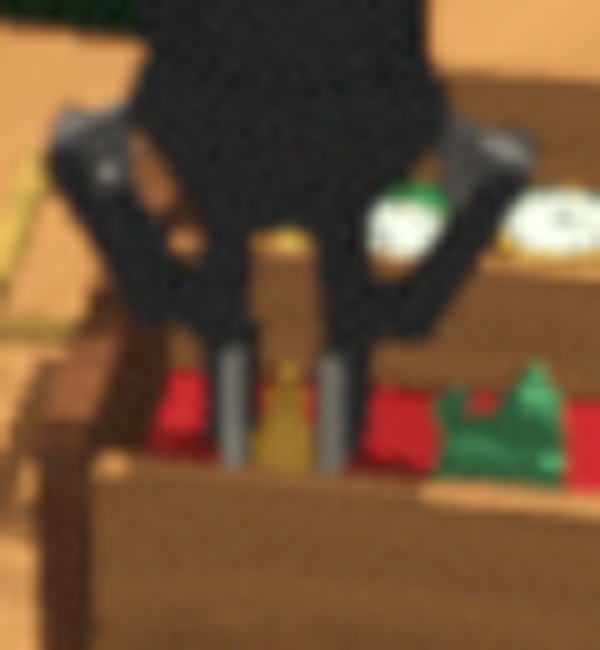

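View pics/g7t.png

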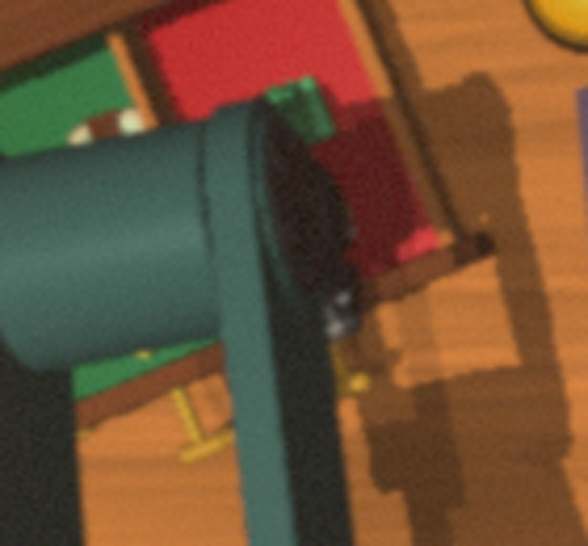

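send_rows(rows=[[0.001,0.004,-0.008,0.8,0.2,0,0.8],[0,0.002,0,0,0,0,0.8],[0,0,0,0,0,0,0.8],[0,0,0,0,0,0,0.8]])

```text
clock: 41.82
position: [0.5549, 0.1561, 0.0461]
eef_rot: [-1.77, -2.593, 0.006]
wrist_force: [-0.5, -0.6, -0.3]
finger_gap: 0.0179
```

Run:
```python
from h import *
delta(dr(.100,-.0605,.032),YAW)
```

```text
t 41.82 pos [0.5549 0.1561 0.0461] z [-0.004 -0.002 -1.   ] y [ 0.931  0.365 -0.004] gap 0.0179 F [-0.5 -0.6 -0.3] j [ 0.18  0.26  1.55 -0.    1.34 -0.2 ]
shift mm [ 0.2  1.  14.1] turn deg [-0.24  0.02 -0.02] | shift in target frame mm [ 0.2  0.9 14.1]
```

send_rows(rows=[[0,0.001,0.007,0,0,0,0.8],[0,0,0.004,0,0,0,0.8],[0,0,0.002,0,0,0,0.8],[0,0,0,0,0,0,0.8],[0,0,0,0,0,0,0.8]])

```text
clock: 42.23
position: [0.5563, 0.1566, 0.033]
eef_rot: [-1.771, -2.595, 0.003]
wrist_force: [-0.1, -0.2, 1.4]
finger_gap: 0.0181
```

Run:
```python
from h import *
delta(dr(.100,-.0605,.032),YAW)
a=r.get_image('scene')
save(a,'g8',(315,115,375,180),10)
```

```text
t 42.23 pos [0.5563 0.1566 0.033 ] z [-0.001 -0.001 -1.   ] y [ 0.931  0.365 -0.002] gap 0.0181 F [-0.1 -0.2  1.4] j [ 0.18  0.27  1.57 -0.    1.31 -0.2 ]
shift mm [ 0.3 -0.6  1. ] turn deg [-0.1   0.04 -0.02] | shift in target frame mm [ 0.3 -0.6  1. ]
```

View pics/g8.png

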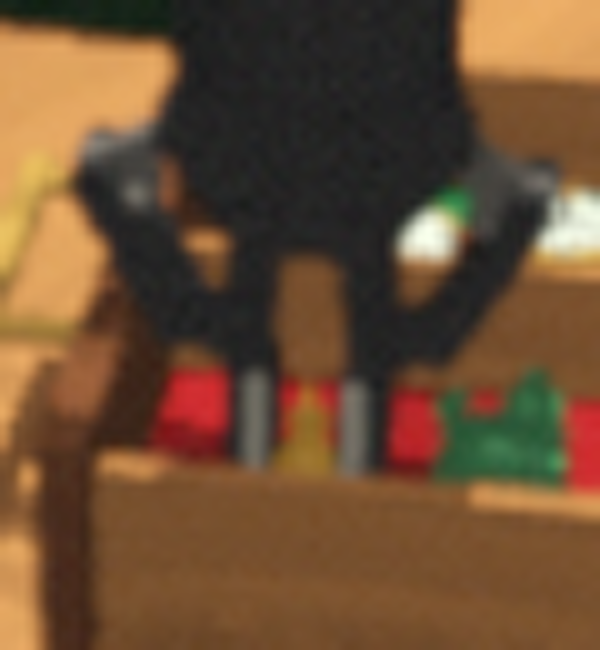

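send_rows(rows=[[0,0,0.0015,0,0,0,0.8],[0,0,0,0,0,0,0.8],[0,0,0,0,0,0,0.5],[0,0,0,0,0,0,0.35],[0,0,0,0,0,0,0.3],[0,0,0,0,0,0,0.3],[0,0,-0.02,0,0,0,0.3],[0,0,-0.03,0,0,0,0.3],[0,0,-0.04,0,0,0,0.3],[0,0,-0.04,0,0,0,0.3],[0,0,0,0,0,0,0.3]])

```text
clock: 43.2
position: [0.5523, 0.1558, 0.1593]
eef_rot: [-1.765, -2.585, 0.021]
wrist_force: [0.9, -0.3, 1.6]
finger_gap: 0.0299
```

send_rows(rows=[[-0.03,-0.03,0,0,0,0,0.3],[-0.03,-0.03,0,0,0,0,0.3],[-0.03,-0.03,0,0,0,0,0.3],[-0.03,-0.03,0,0,0,0,0.3],[-0.03,-0.02,0,0,0,0,0.3],[0,0,0,0,0,0,0.3]])

```text
clock: 43.7
position: [0.4762, -0.0377, 0.1612]
eef_rot: [-1.755, -2.596, 0.018]
wrist_force: [0.9, -0.2, 1.6]
finger_gap: 0.0298
```

Run:
```python
from h import *
st()
a=r.get_image('scene');b=r.get_image('top')
save(a,'g9',(290,80,480,220),4);save(b,'g9t',(120,150,290,310),4)
```

```text
t 43.7 pos [ 0.4762 -0.0377  0.1612] z [-0.013 -0.005 -1.   ] y [ 0.928  0.372 -0.014] gap 0.0298 F [ 0.9 -0.2  1.6] j [-0.19 -0.04  1.64 -0.01  1.55 -0.57]
```

View pics/g9.png

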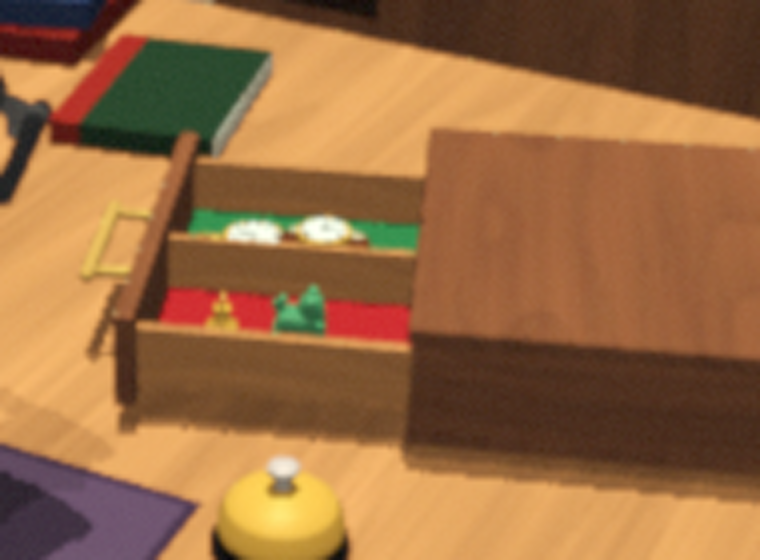

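View pics/g9t.png

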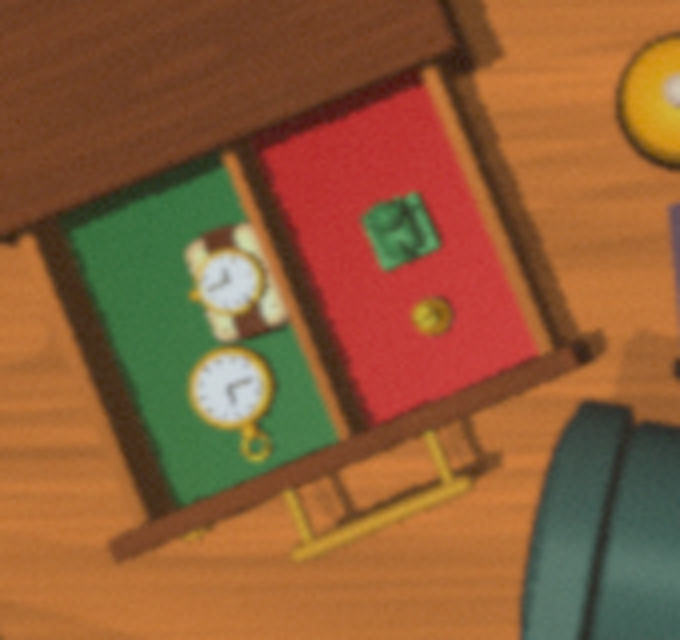

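Run:
```python
from h import *
delta([.4405,.1765,.12],YAW)
```

```text
t 43.8 pos [ 0.4773 -0.0335  0.1611] z [-0.013 -0.001 -1.   ] y [ 0.927  0.375 -0.012] gap 0.0299 F [-0.4 -0.9 -0.1] j [-0.19 -0.04  1.64 -0.    1.55 -0.57]
shift mm [208.3  45.2  41.3] turn deg [-0.7  -0.21  0.63] | shift in target frame mm [209.   42.4  41.1]
```

send_rows(rows=[[0.02,0.005,0,-0.7,0,0.6,0.25],[0.03,0.006,0,0,0,0,0.25],[0.03,0.006,0,0,0,0,0.25],[0.03,0.006,0,0,0,0,0.25],[0.03,0.006,0,0,0,0,0.25],[0.03,0.006,0,0,0,0,0.25],[0.02,0.004,0,0,0,0,0.25],[0,0,0,0,0,0,0.25],[0,0,0,0,0,0,0.25]])

```text
clock: 44.55
position: [0.4415, 0.1762, 0.1585]
eef_rot: [-1.752, -2.597, -0.006]
wrist_force: [0.0, -1.0, 0.5]
finger_gap: 0.0319
```

Run:
```python
from h import *
delta([.4405,.1765,.08],YAW)
```

```text
t 44.55 pos [0.4415 0.1762 0.1585] z [-0.006  0.009 -1.   ] y [ 0.927  0.375 -0.002] gap 0.0319 F [ 0.  -1.   0.5] j [ 0.25 -0.05  1.66  0.01  1.54 -0.13]
shift mm [-0.2 -0.7 78.5] turn deg [-0.11 -0.58  0.6 ] | shift in target frame mm [ 0.6 -0.8 78.5]
```

send_rows(rows=[[0,0,0.02,0,-0.5,0.6,0.25],[0,0,0.02,0,0,0,0.25],[0,0,0.02,0,0,0,0.25],[0,0,0,0,0,0,0.25],[0,0,0,0,0,0,0.25]])

```text
clock: 44.97
position: [0.4427, 0.1776, 0.0975]
eef_rot: [1.765, 2.598, 0.0]
wrist_force: [0.0, 0.5, 0.5]
finger_gap: 0.0318
```

Run:
```python
from h import *
delta([.4405,.1765,.046],YAW)
```

```text
t 44.97 pos [0.4427 0.1776 0.0975] z [ 0.001 -0.    -1.   ] y [0.93  0.368 0.001] gap 0.0318 F [0.  0.5 0.5] j [ 0.26 -0.01  1.74 -0.    1.41 -0.11]
shift mm [-0.2 -2.5 51.5] turn deg [0.03 0.03 0.2 ] | shift in target frame mm [-0.2 -2.4 51.5]
```

send_rows(rows=[[0,-0.003,0.01,0,0,0.2,0.25],[0,-0.001,0.018,0.2,0,0,0.25],[0,0,0.018,0.2,0,0,0.25],[0,0,0.003,0,0,0,0.25],[0,0,0,0,0,0,0.25],[0,0,0,0,0,0,0.25]])

```text
clock: 45.47
position: [0.4426, 0.175, 0.0515]
eef_rot: [1.773, 2.59, 0.001]
wrist_force: [0.2, 0.1, -0.5]
finger_gap: 0.032
```

Run:
```python
from h import *
delta([.4405,.1765,.046],YAW)
a=r.get_image('scene');save(a,'c1',(250,60,440,220),4)
```

```text
t 45.47 pos [0.4426 0.175  0.0515] z [ 0.003 -0.001 -1.   ] y [0.932 0.362 0.002] gap 0.032 F [ 0.2  0.1 -0.5] j [ 0.26  0.03  1.8  -0.    1.31 -0.11]
shift mm [ 2.2 -1.4  5.5] turn deg [ 0.12  0.12 -0.2 ] | shift in target frame mm [ 2.2 -1.4  5.5]
```

View pics/c1.png

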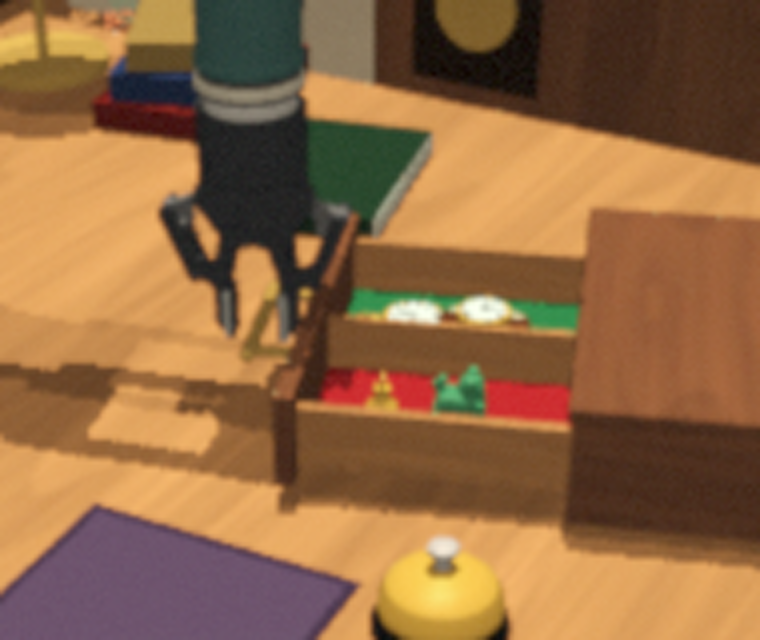

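send_rows(rows=[[0,-0.001,0.004,0,0,-0.2,0.25],[0,0,0,0,0,0,0.6],[0,0,0,0,0,0,1],[0,0,0,0,0,0,1],[0,0,0,0,0,0,1]])

```text
clock: 45.93
position: [0.4442, 0.1751, 0.0509]
eef_rot: [1.766, 2.589, 0.01]
wrist_force: [0.3, 0.1, -0.8]
finger_gap: 0.0085
```

send_rows(rows=[[0,0.006,0,0,0,0,1],[0,0.01,0,0,0,0,1],[0,0.012,0,0,0,0,1],[0,0.012,0,0,0,0,1],[0,0.012,0,0,0,0,1],[0,0.012,0,0,0,0,1],[0,0.012,0,0,0,0,1],[0,0.012,0,0,0,0,1],[0,0.012,0,0,0,0,1],[0,0.01,0,0,0,0,1],[0,0.008,0,0,0,0,1]])

```text
clock: 46.85
position: [0.5605, 0.2209, 0.0509]
eef_rot: [1.768, 2.594, -0.003]
wrist_force: [-1.6, -1.6, 1.5]
finger_gap: 0.0086
```

Run:
```python
from h import *
delta([.6023,.2399,.046],YAW)
a=r.get_image('scene');save(a,'c2',(250,60,440,220),4)
```

```text
t 46.85 pos [0.5605 0.2209 0.0509] z [ 0.001 -0.003 -1.   ] y [ 0.931  0.365 -0.   ] gap 0.0086 F [-1.6 -1.6  1.5] j [ 0.28  0.3   1.49 -0.    1.35 -0.09]
shift mm [ 2.4 45.8  4.9] turn deg [-0.01  0.2   0.03] | shift in target frame mm [ 2.4 45.8  4.9]
```

View pics/c2.png

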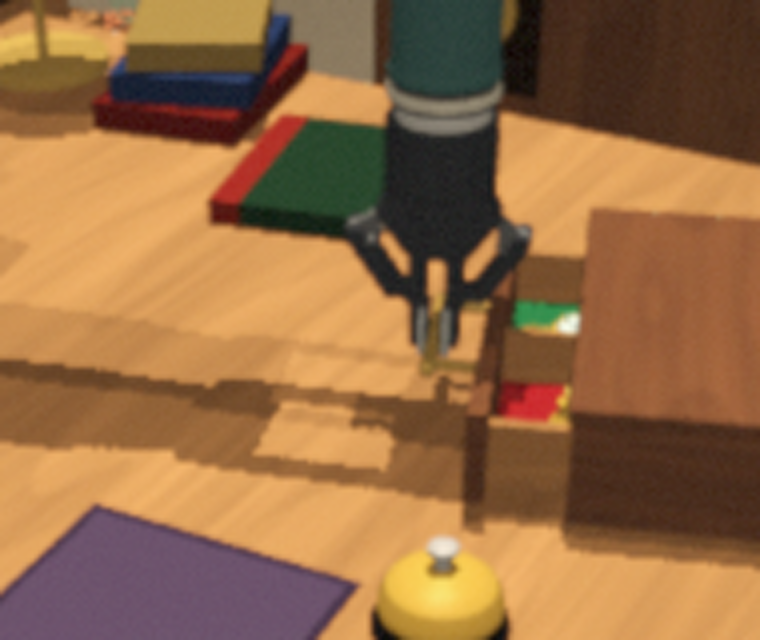

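send_rows(rows=[[0,0.006,0,0,0,0,1],[0,0.008,0,0,0,0,1],[0,0.008,0,0,0,0,1],[0,0.008,0,0,0,0,1],[0,0.007,0,0,0,0,1],[0,0.006,0,0,0,0,1],[0,0.006,0,0,0,0,1],[0,0.005,0,0,0,0,1],[0,0.005,0,0,0,0,1]])

```text
clock: 47.65
position: [0.6098, 0.2404, 0.0509]
eef_rot: [-1.76, -2.582, 0.048]
wrist_force: [-16.3, -6.2, 10.3]
finger_gap: 0.0085
```

send_rows(rows=[[0,0.006,0,0,0,0,1],[0,0.006,0,0,0,0,1],[0,0.006,0,0,0,0,1]])

```text
clock: 47.9
position: [0.6093, 0.2401, 0.0506]
eef_rot: [-1.743, -2.557, 0.113]
wrist_force: [-16.3, -6.8, 10.4]
finger_gap: 0.0083
```

Run:
```python
from h import *
delta([.6023,.2399,.046],YAW)
```

```text
t 47.9 pos [0.6093 0.2401 0.0506] z [-0.078 -0.035 -0.996] y [ 0.927  0.364 -0.086] gap 0.0083 F [-16.3  -6.8  10.4] j [ 0.29  0.47  1.26 -0.01  1.5  -0.08]
shift mm [ 2.3 -6.1  5.1] turn deg [-4.91  0.23  0.05] | shift in target frame mm [ 2.3 -6.6  4.6]
```

send_rows(rows=[[0,0,0,0,0,0,0.7],[0,0,0,0,0,0,0.3],[0,0,0,-1,0,0,0.3],[0,0,0,-1,0,0,0.3]])

```text
clock: 48.23
position: [0.6027, 0.2377, 0.0494]
eef_rot: [-1.748, -2.564, 0.095]
wrist_force: [-1.1, 0.5, -0.1]
finger_gap: 0.0295
```

Run:
```python
from h import *
delta([.6023,.2399,.15],YAW)
a=r.get_image('scene');save(a,'c3',(330,60,490,220),3.7)
```

```text
t 48.23 pos [0.6027 0.2377 0.0494] z [-0.065 -0.03  -0.997] y [ 0.929  0.364 -0.071] gap 0.0295 F [-1.1  0.5 -0.1] j [ 0.29  0.45  1.3  -0.01  1.47 -0.08]
shift mm [   1.9   -6.8 -100.3] turn deg [-4.09  0.22  0.03] | shift in target frame mm [   2.3    0.4 -100.6]
```

View pics/c3.png

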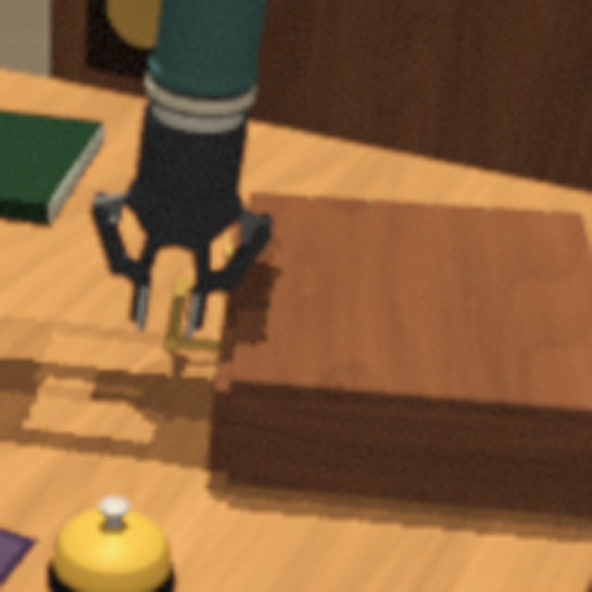

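send_rows(rows=[[0,0,0,-3,0,0,0.3],[0,0,-0.01,-1,0,0,0.3],[0,0,-0.03,0,0,0,0.3],[0,0,-0.04,0,0,0,0.3],[0,0,-0.04,0,0,0,0.3],[0,0,-0.02,0,0,0,0.3]])

```text
clock: 48.78
position: [0.6014, 0.2383, 0.1876]
eef_rot: [-1.769, -2.594, 0.009]
wrist_force: [0.5, 0.3, 0.9]
finger_gap: 0.0299
```

Run:
```python
from h import *
a=r.get_image('scene');b=r.get_image('top');save(a,'c4',(330,60,490,220),3.7);save(b,'c4t',(330,140,430,200),8)
sh=np.array([.6795,-.2018]); d=np.array([np.cos(np.radians(-92.2)),np.sin(np.radians(-92.2))])
g=sh-.032*d; print(g)
delta([*g,.13],np.radians(-2.2))
```

```text
[ 0.68072841 -0.16982359]
t 48.88 pos [0.6028 0.2388 0.1894] z [ 0.001 -0.002 -1.   ] y [ 0.931  0.365 -0.   ] gap 0.0297 F [-0.3 -0.2  0.6] j [ 0.29  0.32  1.18 -0.    1.64 -0.08]
shift mm [-408.7  -76.8   60.3] turn deg [2.000e-02 1.300e-01 2.364e+01] | shift in target frame mm [-405.3   93.6   59.4]
```

View pics/c4.png

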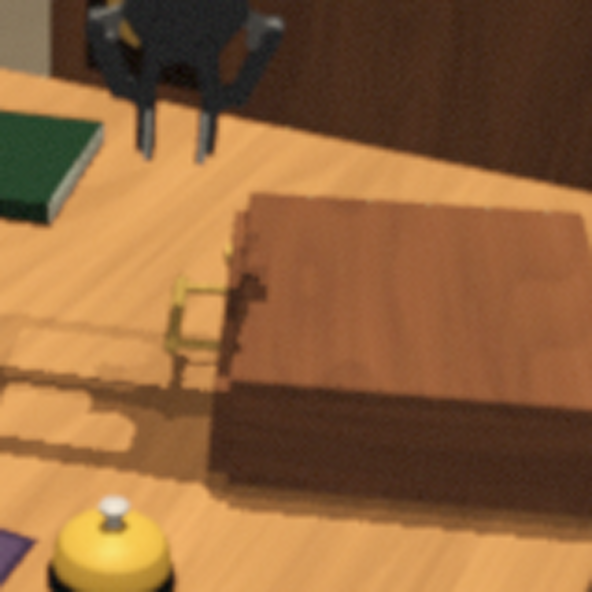

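View pics/c4t.png

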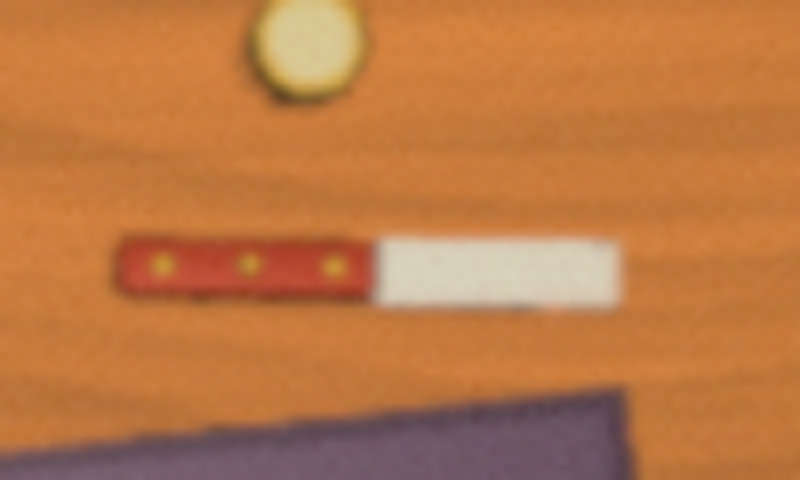

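send_rows(rows=[[0,0,0,0,0,6,0.15],[0,0,0,0,0,6,0.15],[0,0,0,0,0,6,0.15],[0,0,0,0,0,5.6,0.15],[-0.033,0.0076,0,0,0,0,0.15],[-0.033,0.0076,0,0,0,0,0.15],[-0.033,0.0076,0,0,0,0,0.15],[-0.033,0.0076,0,0,0,0,0.15],[-0.033,0.0076,0,0,0,0,0.15],[-0.033,0.0076,0,0,0,0,0.15],[-0.033,0.0076,0,0,0,0,0.15],[-0.033,0.0076,0,0,0,0,0.15]])

```text
clock: 49.88
position: [0.6554, -0.0269, 0.1885]
eef_rot: [2.267, 2.172, 0.02]
wrist_force: [0.2, 0.8, 0.8]
finger_gap: 0.0362
```

Run:
```python
from h import *
delta([.6807,-.1698,.13],np.radians(-2.2))
```

```text
t 49.88 pos [ 0.6554 -0.0269  0.1885] z [ 0.011  0.007 -1.   ] y [ 0.999 -0.043  0.011] gap 0.0362 F [0.2 0.8 0.8] j [-0.13  0.33  1.17  0.01  1.63 -0.09]
shift mm [-142.1   30.8   57.8] turn deg [ 0.6  -0.42 -0.25] | shift in target frame mm [-141.8   30.7   58.5]
```

send_rows(rows=[[-0.033,0.0072,0,0.6,-0.4,-0.2,0.15],[-0.033,0.0072,0,0,0,0,0.15],[-0.033,0.0072,0,0,0,0,0.15],[-0.025,0.005,0,0,0,0,0.15],[0,0,0.02,0,0,0,0.15],[0,0,0.02,0,0,0,0.15],[0,0,0,0,0,0,0.15],[0,0,0,0,0,0,0.15]])

```text
clock: 50.55
position: [0.6801, -0.1708, 0.1434]
eef_rot: [2.276, 2.16, -0.0]
wrist_force: [-0.8, 0.4, 1.1]
finger_gap: 0.0363
```

Run:
```python
from h import *
delta([.6807,-.1698,.07],np.radians(-2.2))
```

```text
t 50.55 pos [ 0.6801 -0.1708  0.1434] z [ 0.003 -0.003 -1.   ] y [ 0.999 -0.052  0.003] gap 0.0363 F [-0.8  0.4  1.1] j [-0.33  0.45  1.1  -0.    1.59 -0.27]
shift mm [ 1.3  0.3 73.4] turn deg [ 0.17  0.18 -0.8 ] | shift in target frame mm [ 1.1  0.5 73.4]
```

send_rows(rows=[[0.001,0,0.02,0.1,0.1,-0.8,0.15],[0,0,0.025,0,0,0,0.15],[0,0,0.025,0,0,0,0.15],[0,0,0.01,0,0,0,0.15],[0,0,0,0,0,0,0.15],[0,0,0,0,0,0,0.15]])

```text
clock: 51.05
position: [0.6852, -0.1678, 0.0685]
eef_rot: [2.25, 2.176, 0.009]
wrist_force: [0.2, -0.4, -0.2]
finger_gap: 0.0363
```

Run:
```python
from h import *
delta([.6807,-.1698,.002],np.radians(-2.2))
a=r.get_image('scene');save(a,'k1',(260,160,400,310),4)
```

```text
t 51.05 pos [ 0.6852 -0.1678  0.0685] z [ 0.012 -0.004 -1.   ] y [ 0.999 -0.033  0.012] gap 0.0363 F [ 0.2 -0.4 -0.2] j [-0.32  0.49  1.19  0.    1.45 -0.29]
shift mm [-1.9 -5.2 66.5] turn deg [0.7  0.19 0.28] | shift in target frame mm [-2.1 -4.4 66.5]
```

View pics/k1.png

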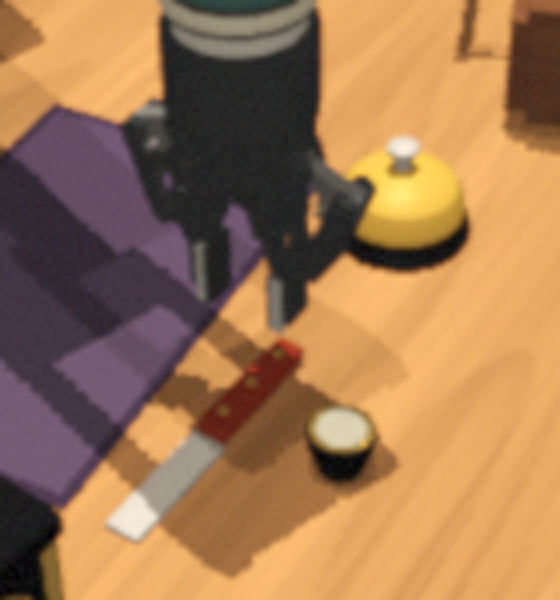

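send_rows(rows=[[-0.002,-0.006,0.008,0.7,0.2,0.3,0.15],[0,-0.001,0.018,0.2,0,0,0.15],[0,0,0.015,0.2,0,0,0.15],[0,0,0,0,0,0,0.15],[0,0,0,0,0,0,0.15]])

```text
clock: 51.52
position: [0.6823, -0.1712, 0.0349]
eef_rot: [2.26, 2.173, 0.001]
wrist_force: [-0.0, 0.3, 0.6]
finger_gap: 0.0361
```

Run:
```python
from h import *
delta([.6807,-.1698,.002],np.radians(-2.2))
```

```text
t 51.52 pos [ 0.6823 -0.1712  0.0349] z [ 0.005 -0.004 -1.   ] y [ 0.999 -0.039  0.005] gap 0.0361 F [-0.   0.3  0.6] j [-0.33  0.52  1.22 -0.    1.4  -0.29]
shift mm [ 1.5 -1.8 32.9] turn deg [ 0.3   0.22 -0.03] | shift in target frame mm [ 1.4 -1.6 32.9]
```

send_rows(rows=[[0.001,-0.002,0.008,0.3,0.2,0,0.15],[0,-0.001,0.012,0.2,0,0,0.15],[0,0,0.008,0,0,0,0.15],[0,0,0,0,0,0,0.15],[0,0,0,0,0,0,0.15]])

```text
clock: 51.93
position: [0.68, -0.1707, 0.0062]
eef_rot: [-2.264, -2.177, 0.003]
wrist_force: [0.2, 0.5, 0.4]
finger_gap: 0.036
```

Run:
```python
from h import *
delta([.6807,-.1698,.002],np.radians(-2.2))
a=r.get_image('scene');save(a,'k2',(260,160,400,310),4)
```

```text
t 51.93 pos [ 0.68   -0.1707  0.0062] z [-0.002 -0.001 -1.   ] y [ 0.999 -0.039 -0.002] gap 0.036 F [0.2 0.5 0.4] j [-0.33  0.54  1.24 -0.    1.36 -0.29]
shift mm [0.9 0.7 4.2] turn deg [-0.1   0.05 -0.05] | shift in target frame mm [0.9 0.7 4.2]
```

View pics/k2.png

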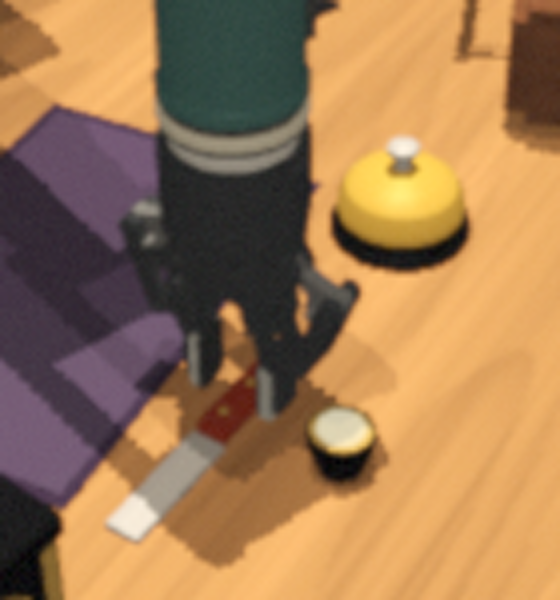

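send_rows(rows=[[0.001,0.001,0.003,0,0,0,0.15],[0,0,0.0015,0,0,0,0.15],[0,0,0,0,0,0,0.4],[0,0,0,0,0,0,0.7],[0,0,0,0,0,0,0.9],[0,0,0,0,0,0,0.9],[0,0,0,0,0,0,0.9]])

```text
clock: 52.57
position: [0.6822, -0.1697, 0.0032]
eef_rot: [2.263, 2.176, -0.001]
wrist_force: [-0.7, 0.5, 0.2]
finger_gap: 0.0158
```

Run:
```python
from h import *
delta([.6807,-.1698,.12],np.radians(-2.2))
```

```text
t 52.57 pos [ 0.6822 -0.1697  0.0032] z [ 0.001 -0.002 -1.   ] y [ 0.999 -0.039  0.001] gap 0.0158 F [-0.7  0.5  0.2] j [-0.32  0.55  1.24 -0.    1.35 -0.28]
shift mm [  -0.3   -1.4 -116.8] turn deg [ 0.06  0.09 -0.04] | shift in target frame mm [-1.000e-01 -1.500e+00 -1.168e+02]
```

send_rows(rows=[[0,0,-0.005,0,0,0,0.9],[0,0,-0.015,0,0,0,0.9],[0,0,-0.03,0,0,0,0.9],[0,0,-0.03,0,0,0,0.9],[0,0,-0.02,0,0,0,0.9],[0,0,0,0,0,0,0.9],[0,0,0,0,0,0,0.9]])

```text
clock: 53.15
position: [0.68, -0.169, 0.1047]
eef_rot: [-2.261, -2.174, 0.006]
wrist_force: [-0.1, -0.9, -1.4]
finger_gap: 0.0159
```

Run:
```python
from h import *
s=np.array([.4803,-.361]); y=np.radians(-36.5); d=np.array([np.cos(y),np.sin(y)]); 
print('pre', s-d*(.075+.032+.025))
delta([*(s-d*.132),.12],np.radians(53.5))
a=r.get_image('scene');b=r.get_image('top');save(a,'k3',(240,120,400,290),3.5);save(b,'k3t',(330,130,470,230),5)
```

```text
pre [ 0.37419089 -0.28248339]
t 53.15 pos [ 0.68   -0.169   0.1047] z [-0.006  0.001 -1.   ] y [ 0.999 -0.039 -0.006] gap 0.0159 F [-0.1 -0.9 -1.4] j [-0.32  0.48  1.14 -0.    1.53 -0.28]
shift mm [-125.4 -301.2  -13.6] turn deg [ -0.3   -0.19 -55.75] | shift in target frame mm [ 178.3 -273.2  -15.3]
```

View pics/k3.png

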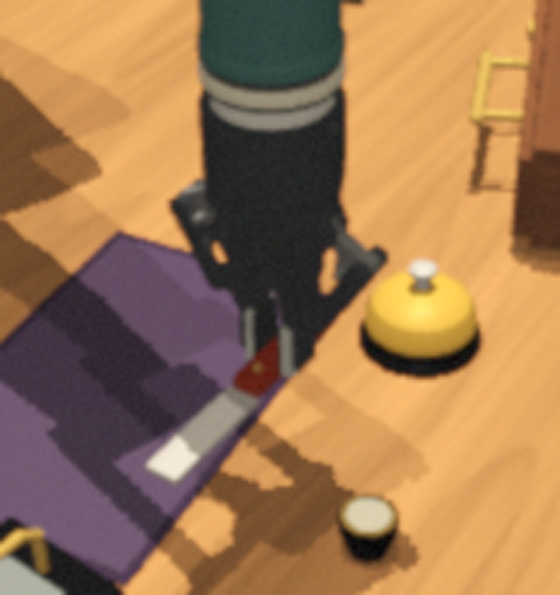

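View pics/k3t.png

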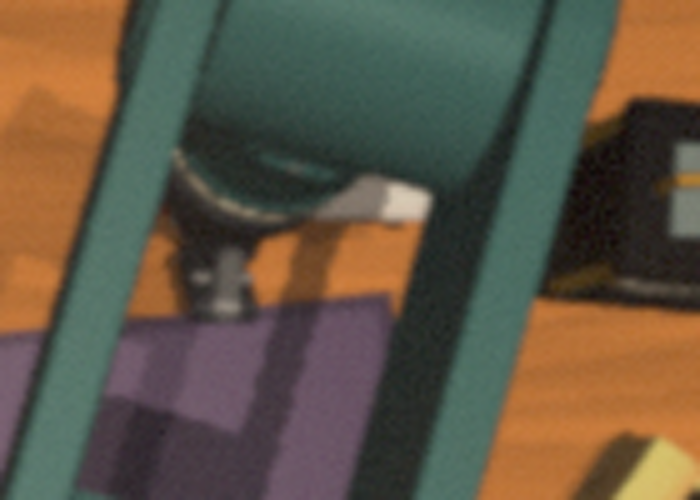

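send_rows(rows=[[-0.008,-0.02,-0.003,0,0,0,0.9],[-0.014,-0.034,-0.003,0,0,0,0.9],[-0.014,-0.034,-0.003,0,0,0,0.9],[-0.014,-0.034,-0.003,0,0,0,0.9],[-0.014,-0.034,-0.002,0,0,0,0.9],[-0.014,-0.034,-0.002,0,0,0,0.9],[-0.014,-0.034,-0.002,0,0,0,0.9],[-0.014,-0.034,0,0,0,0,0.9],[-0.008,-0.02,0,0,0,0,0.9],[0,0,0,0,0,0,0.9]])

```text
clock: 54.08
position: [0.3765, -0.2675, 0.1008]
eef_rot: [-2.227, -2.154, 0.023]
wrist_force: [0.3, 0.4, -1.0]
finger_gap: 0.0158
```

send_rows(rows=[[0,0,0,0,0,-6,0.9],[0,0,0,0,0,-6.5,0.9],[0,0,0,0,0,-6.5,0.9],[0,0,0,0,0,-6.5,0.9],[0,0,0,0,0,-6.5,0.9],[0,0,0,0,0,-6.5,0.9],[0,0,0,0,0,-6.5,0.9],[0,0,0,0,0,-6,0.9],[0,0,0,0,0,0,0.9]])

```text
clock: 54.83
position: [0.3717, -0.26, 0.0849]
eef_rot: [-1.014, -2.9, -0.031]
wrist_force: [-0.2, -0.3, -0.9]
finger_gap: 0.0159
```

Run:
```python
from h import *
s=np.array([.4803,-.361]); y=np.radians(-36.5); d=np.array([np.cos(y),np.sin(y)]); 
delta([*(s-d*.127),.0408],np.radians(53.5))
a=r.get_image('scene');b=r.get_image('top');save(a,'k4',(100,180,290,340),4);save(b,'k4t',(380,200,520,320),5)
```

```text
t 54.83 pos [ 0.3717 -0.26    0.0849] z [-0.059  0.042 -0.997] y [ 0.623  0.782 -0.004] gap 0.0159 F [-0.2 -0.3 -0.9] j [-0.73  0.    1.76 -0.01  1.45 -1.63]
shift mm [-24.1 -15.7  42.5] turn deg [-0.14 -4.16 -2.05] | shift in target frame mm [-20.4 -16.6  44.1]
```

View pics/k4.png

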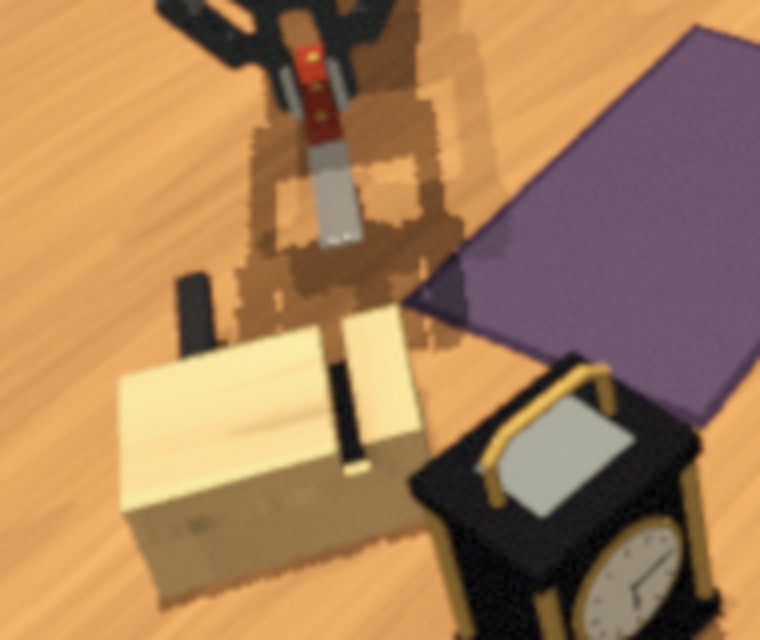

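View pics/k4t.png

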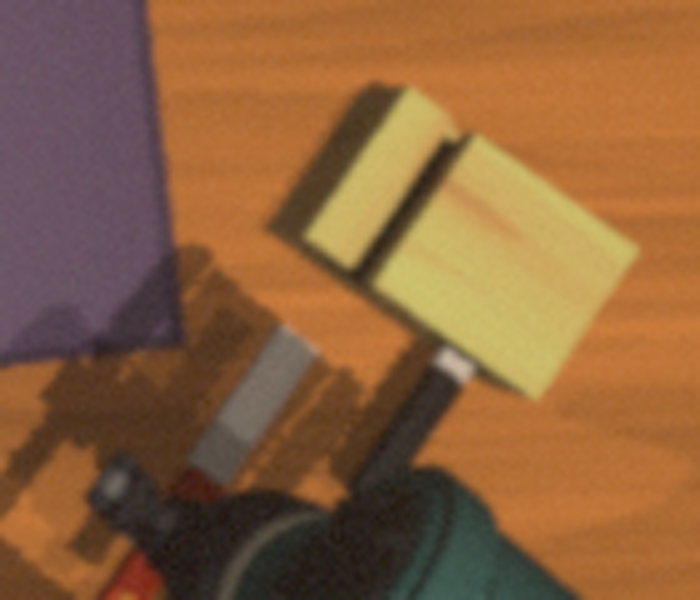

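send_rows(rows=[[0,-0.008,0,0,-2,-1,0.9],[0,-0.008,0,0,-2,-1,0.9],[0,0,0,0,0,0,0.9],[0,0,0,0,0,0,0.9]])

```text
clock: 55.27
position: [0.362, -0.2715, 0.0827]
eef_rot: [-1.0, -2.973, 0.0]
wrist_force: [-0.7, -0.2, -1.0]
finger_gap: 0.0155
```

```bash
cat >> h.py <<'E'
SL=np.array([.4803,-.361]); SY=np.radians(-36.5); SD=np.array([np.cos(SY),np.sin(SY)])
def slot(back,z): delta([*(SL-SD*(.032+back)),z],SY+np.pi/2)
def kmod(s,Rm):
    "knife shoulder, tip, butt (underside) predicted"
    p=s['position']-(-Rm[:,2])*.0032; x=-Rm[:,0]; return np.array([p+.032*x,p+.107*x,p-.048*x])
E
python3 - <<'E'
from h import *
slot(.095,.0408)
a=r.get_image('scene');b=r.get_image('top'); k=kmod(*st())
print(k.round(4)); pa=proj(a,k);pb=proj(b,k);print(pa.round(1).tolist(),pb.round(1).tolist())
save(a,'k5',(130,170,230,290),5,pa);save(b,'k5t',(380,220,480,320),6,pb)
E
```

```text
t 55.27 pos [ 0.362  -0.2715  0.0827] z [-0.005  0.001 -1.   ] y [ 0.605  0.797 -0.002] gap 0.0155 F [-0.7 -0.2 -1. ] j [-0.77 -0.05  1.81 -0.    1.38 -1.69]
shift mm [-21.5  -1.2  41.8] turn deg [-0.1  -0.26 -0.69] | shift in target frame mm [-21.3  -1.5  41.9]
t 55.37 pos [ 0.3622 -0.2716  0.0828] z [-0.005  0.001 -1.   ] y [ 0.603  0.797 -0.002] gap 0.0158 F [ 0.5 -0.1 -1.6] j [-0.77 -0.05  1.81 -0.    1.38 -1.69]
[[ 0.3877 -0.2909  0.0795]
 [ 0.4475 -0.3362  0.0791]
 [ 0.3239 -0.2426  0.0798]]
[[174.9, 218.6], [178.2, 240.7], [171.7, 197.9]] [[425.3, 298.3], [444.2, 270.8], [404.8, 327.9]]
```

View pics/k5.png

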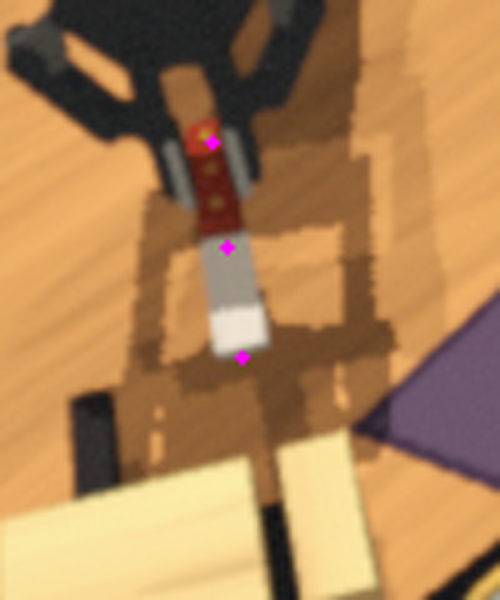

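View pics/k5t.png

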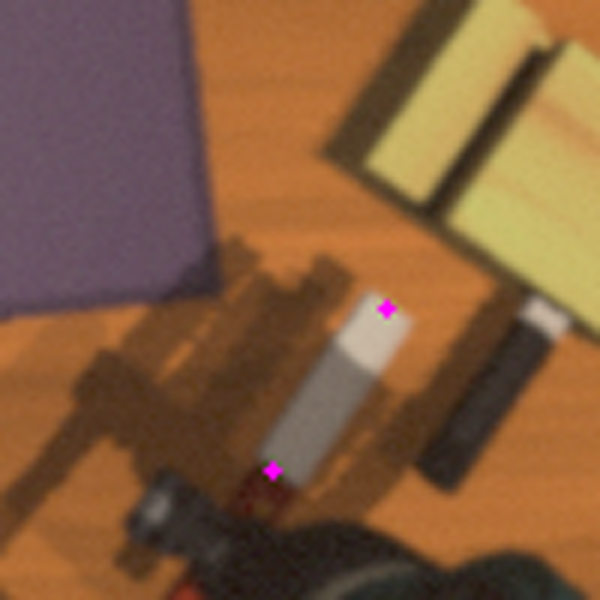

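send_rows(rows=[[0,0,0.012,0,-0.2,-0.5,0.9],[0,0,0.015,0,0,0,0.9],[0,0,0.01,0,0,0,0.9],[0,0,0,0,0,0,0.9],[0,0,0,0,0,0,0.9]])

```text
clock: 55.78
position: [0.3648, -0.272, 0.0456]
eef_rot: [-0.99, -2.981, 0.002]
wrist_force: [0.2, -0.4, -0.5]
finger_gap: 0.0158
```

Run:
```python
from h import *
slot(.095,.0412)
```

```text
t 55.78 pos [ 0.3648 -0.272   0.0456] z [-0.001 -0.001 -1.   ] y [ 0.598  0.801 -0.001] gap 0.0158 F [ 0.2 -0.4 -0.5] j [-0.76 -0.01  1.85 -0.    1.3  -1.69]
shift mm [-18.8  -2.8   4.4] turn deg [-0.07  0.02 -0.23] | shift in target frame mm [-18.8  -2.9   4.4]
```

send_rows(rows=[[-0.008,-0.001,0.003,0,0,-0.2,0.9],[-0.006,0,0.001,0,0,0,0.9],[0,0,0,0,0,0,0.9],[0,0,0,0,0,0,0.9]])

```text
clock: 56.12
position: [0.378, -0.2829, 0.0428]
eef_rot: [0.984, 2.981, -0.004]
wrist_force: [-0.2, -0.4, 0.1]
finger_gap: 0.0158
```

Run:
```python
from h import *
slot(.095,.0412)
a=r.get_image('scene');b=r.get_image('top'); k=kmod(*st())
pa=proj(a,k);pb=proj(b,k)
save(a,'k6',(130,190,230,310),5,pa);save(b,'k6t',(400,220,500,310),7,pb)
```

```text
t 56.12 pos [ 0.378  -0.2829  0.0428] z [ 0.001 -0.003 -1.   ] y [ 0.595  0.804 -0.001] gap 0.0158 F [-0.2 -0.4  0.1] j [-0.76  0.03  1.82 -0.    1.29 -1.69]
shift mm [-1.6 -1.9  1.6] turn deg [-0.08  0.16 -0.03] | shift in target frame mm [-1.6 -1.9  1.6]
t 56.22 pos [ 0.3779 -0.2829  0.0429] z [ 0.002 -0.003 -1.   ] y [ 0.595  0.804 -0.002] gap 0.0161 F [-0.4  0.1 -1.5] j [-0.76  0.03  1.82 -0.    1.29 -1.69]
```

View pics/k6.png

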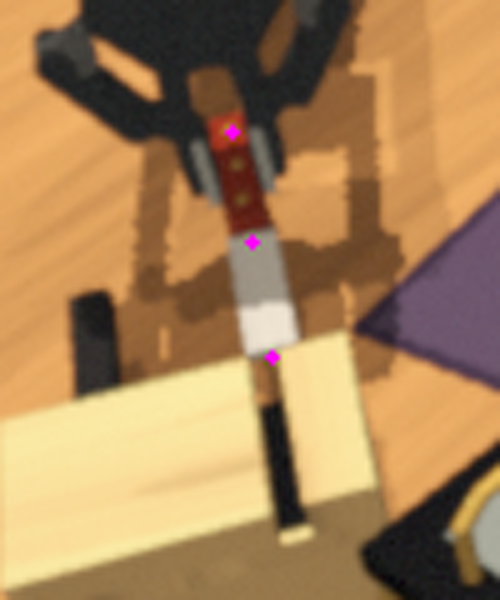

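View pics/k6t.png

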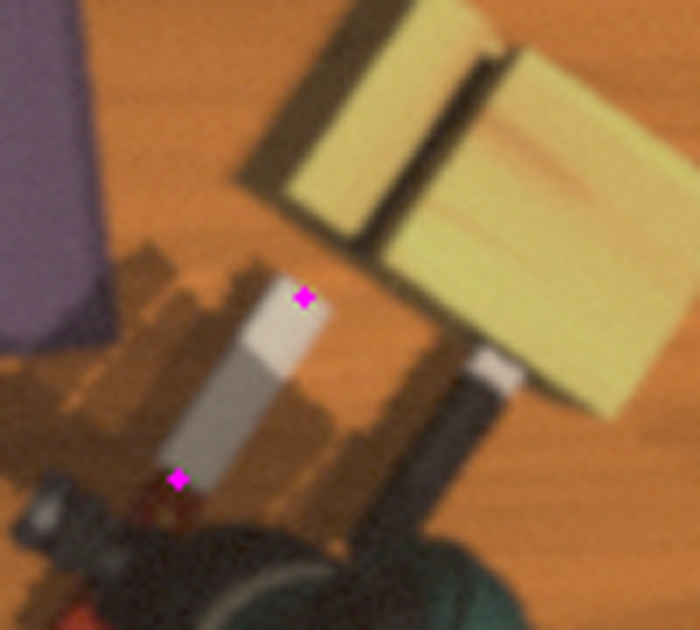

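send_rows(rows=[[-0.004,-0.001,0.0015,0,0.1,0,0.9],[-0.006,0,0,0,0,0,0.9],[-0.006,0,0,0,0,0,0.9],[-0.006,0,0,0,0,0,0.9],[0,0,0,0,0,0,0.9],[0,0,0,0,0,0,0.9]])

```text
clock: 56.72
position: [0.3972, -0.2987, 0.042]
eef_rot: [0.984, 2.981, -0.004]
wrist_force: [-0.4, 0.4, -0.2]
finger_gap: 0.0158
```

Run:
```python
from h import *
slot(.0,.0412)
a=r.get_image('scene');b=r.get_image('top')
save(a,'k7',(130,190,230,310),5);save(b,'k7t',(400,220,500,310),7)
```

```text
t 56.72 pos [ 0.3972 -0.2987  0.042 ] z [ 0.001 -0.003 -1.   ] y [ 0.595  0.803 -0.002] gap 0.0158 F [-0.4  0.4 -0.2] j [-0.76  0.09  1.76 -0.    1.29 -1.69]
shift mm [-71.9  -0.6   1. ] turn deg [-0.1   0.17 -0.05] | shift in target frame mm [-71.9  -0.6   0.8]
```

View pics/k7.png

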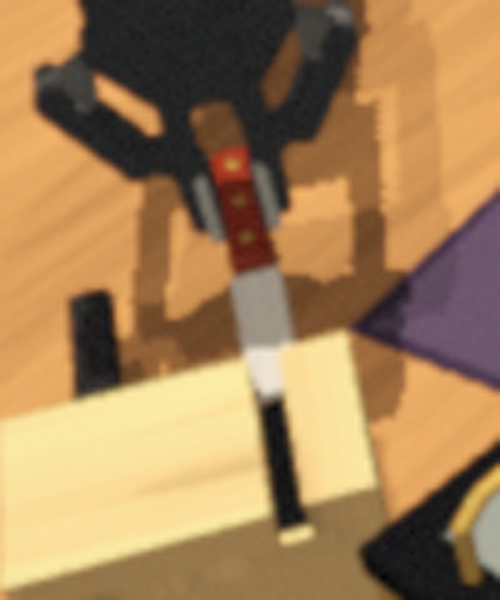

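View pics/k7t.png

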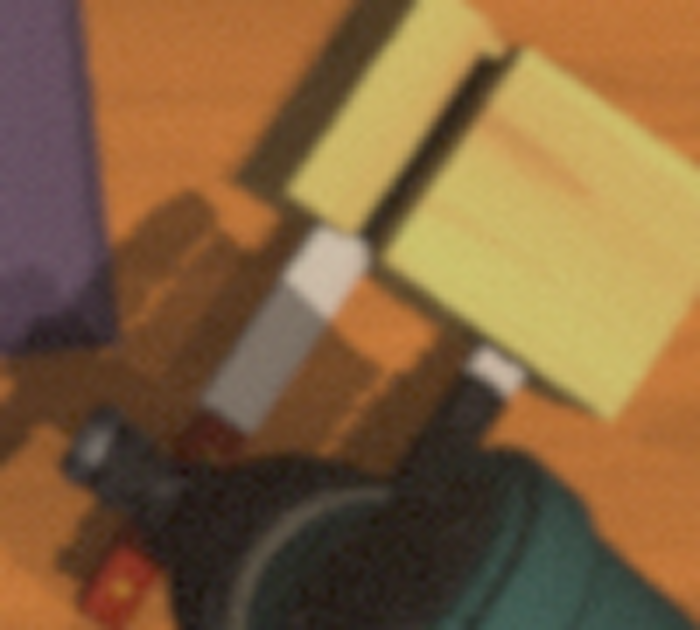

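send_rows(rows=[[-0.005,0,0.0007,0,0.1,0,0.9],[-0.006,0,0,0,0,0,0.9],[-0.006,0,0,0,0,0,0.9],[0,0,0,0,0,0,0.9],[0,0,0,0,0,0,0.9]])

```text
clock: 57.23
position: [0.4117, -0.3094, 0.0411]
eef_rot: [0.985, 2.983, -0.003]
wrist_force: [-0.5, 0.4, -0.4]
finger_gap: 0.0157
```

Run:
```python
from h import *
slot(.0,.0412)
a=r.get_image('scene')
save(a,'k8',(130,190,230,310),5)
```

```text
t 57.23 pos [ 0.4117 -0.3094  0.0411] z [-0.    -0.002 -1.   ] y [ 0.596  0.803 -0.002] gap 0.0157 F [-0.5  0.4 -0.4] j [-0.75  0.13  1.72 -0.    1.3  -1.69]
shift mm [-53.8  -0.6  -0.1] turn deg [-0.09  0.04 -0.05] | shift in target frame mm [-53.8  -0.7  -0.1]
```

View pics/k8.png

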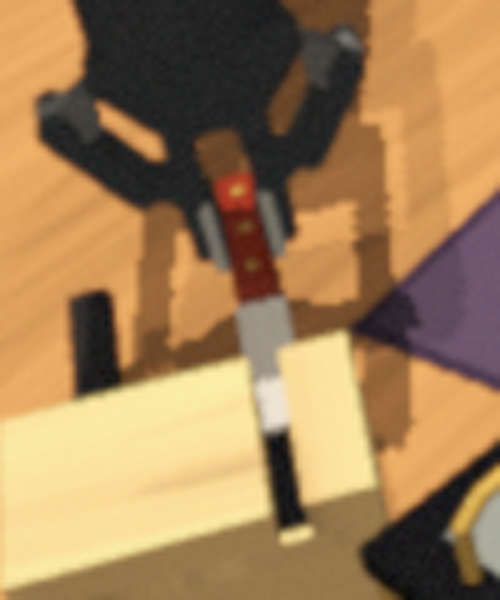

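send_rows(rows=[[-0.006,0,0,0,0,0,0.9],[-0.007,0,0,0,0,0,0.9],[-0.007,0,0,0,0,0,0.9],[-0.007,0,0,0,0,0,0.9],[-0.007,0,0,0,0,0,0.9],[-0.005,0,0,0,0,0,0.9],[0,0,0,0,0,0,0.9],[0,0,0,0,0,0,0.9]])

```text
clock: 57.95
position: [0.447, -0.3356, 0.041]
eef_rot: [0.985, 2.982, -0.003]
wrist_force: [-1.1, 0.4, -0.7]
finger_gap: 0.016
```

Run:
```python
from h import *
slot(.0,.0412)
```

```text
t 57.95 pos [ 0.447  -0.3356  0.041 ] z [ 0.    -0.002 -1.   ] y [ 0.596  0.803 -0.002] gap 0.016 F [-1.1  0.4 -0.7] j [-0.74  0.22  1.61 -0.    1.31 -1.68]
shift mm [-9.9 -0.6 -0.2] turn deg [-0.09  0.08 -0.05] | shift in target frame mm [-9.9 -0.6 -0.2]
```

send_rows(rows=[[-0.005,0,0,0,0,0,0.9],[-0.004,0,0,0,0,0,0.9],[-0.003,0,0,0,0,0,0.9],[-0.003,0,0,0,0,0,0.9]])

```text
clock: 58.28
position: [0.455, -0.3413, 0.0397]
eef_rot: [-0.981, -2.97, -0.005]
wrist_force: [-8.8, 5.9, 4.3]
finger_gap: 0.0156
```

Run:
```python
from h import *
slot(.0,.0412)
a=r.get_image('scene');b=r.get_image('top')
save(a,'k9',(130,190,230,310),5);save(b,'k9t',(400,220,500,310),7)
```

```text
t 58.28 pos [ 0.455  -0.3413  0.0397] z [-0.012  0.007 -1.   ] y [ 0.595  0.803 -0.001] gap 0.0156 F [-8.8  5.9  4.3] j [-0.74  0.25  1.57 -0.    1.33 -1.67]
shift mm [-0.  -0.8 -1.5] turn deg [-0.08 -0.8  -0.04] | shift in target frame mm [-0.  -0.8 -1.5]
```

View pics/k9.png

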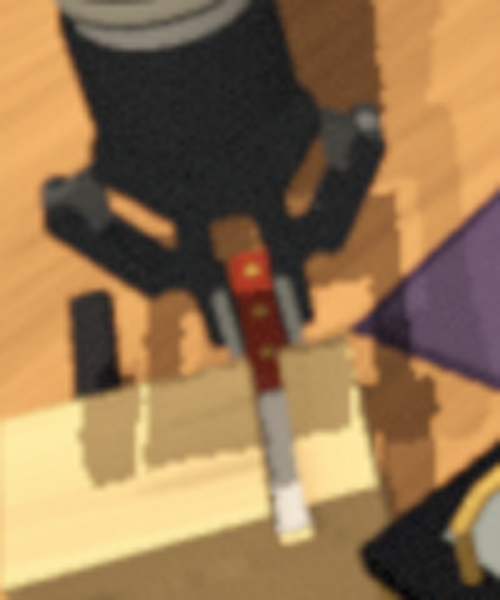

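View pics/k9t.png

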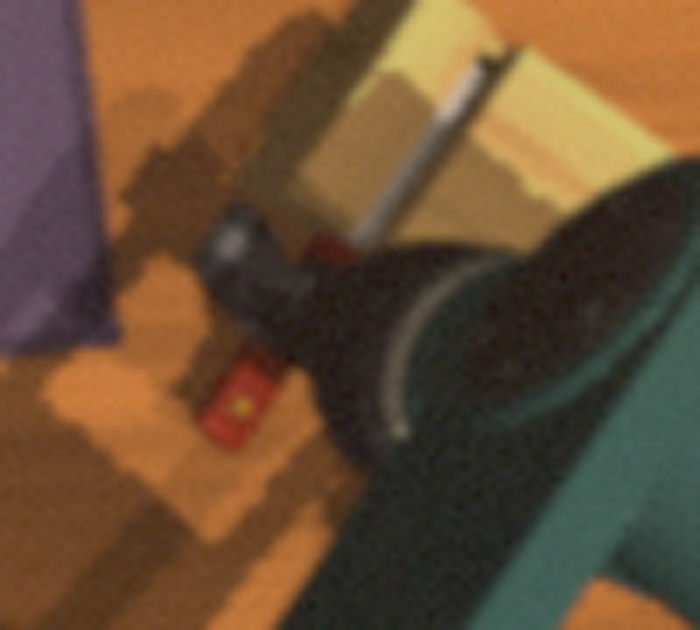

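send_rows(rows=[[-0.003,0,0.001,0,-0.5,0,0.9],[-0.003,0,0.001,0,0,0,0.9],[-0.003,0,0,0,0,0,0.9]])

```text
clock: 58.63
position: [0.4551, -0.3412, 0.0372]
eef_rot: [-0.976, -2.958, -0.012]
wrist_force: [-8.4, 5.1, 6.5]
finger_gap: 0.016
```

send_rows(rows=[[0,0,0,0,0,0,0.8],[0,0,0,0,0,0,0.5],[0,0,0,0,0,0,0.3],[0,0,0,0,0,0,0.3],[0,0,0,0,0,0,0.3]])

```text
clock: 59.05
position: [0.4561, -0.342, 0.0386]
eef_rot: [-0.977, -2.96, -0.01]
wrist_force: [-0.8, 0.0, 0.5]
finger_gap: 0.03
```

Run:
```python
from h import *
slot(.0,.15)
a=r.get_image('scene')
save(a,'k10',(130,190,230,310),5)
```

```text
t 59.05 pos [ 0.4561 -0.342   0.0386] z [-0.021  0.014 -1.   ] y [ 0.595  0.804 -0.002] gap 0.03 F [-0.8  0.   0.5] j [-0.74  0.26  1.56 -0.    1.34 -1.67]
shift mm [   4.    -1.1 -111.4] turn deg [-0.09 -1.43 -0.03] | shift in target frame mm [   1.2   -0.9 -111.4]
```

View pics/k10.png

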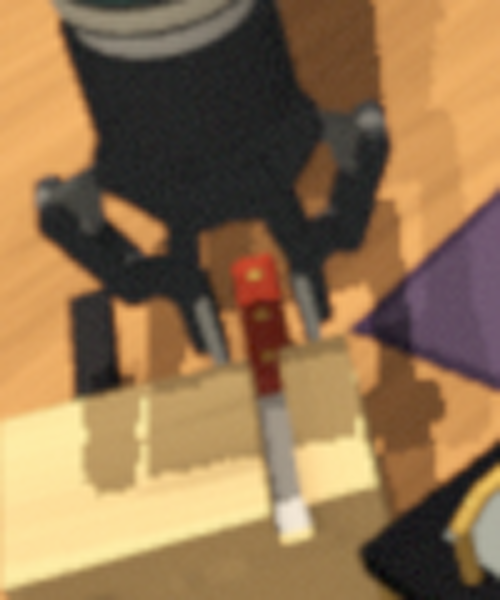

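send_rows(rows=[[0,0,-0.01,0,-1.4,0,0.3],[0.001,0,-0.02,0,0,0,0.3],[0,0,-0.03,0,0,0,0.3],[0,0,-0.04,0,0,0,0.3],[0,0,-0.04,0,0,0,1],[0,0,-0.03,0,0,0,1],[0,0,0,0,0,0,1]])

```text
clock: 59.68
position: [0.4538, -0.3396, 0.2094]
eef_rot: [-0.981, -2.973, -0.006]
wrist_force: [1.0, 0.3, 1.1]
finger_gap: -0.0002
```

Run:
```python
from h import *
a=r.get_image('scene');b=r.get_image('top')
save(a,'k11',(120,200,280,320),4.5);save(b,'k11t',(270,150,310,195),12);save(a,'bell',(335,180,385,230),10)
A=r.tip_of('bell_top',a)
print([(x['centre'],x['p']) for x in A[:3]]); B=r.tip_of('bell_top',b); print([(x['centre'],x['p']) for x in B[:3]])
delta([.680,.006,.13],np.radians(53.5))
```

```text
[([359.4, 196.1], 0.57)]
[([292.2, 172.2], 0.45)]
t 59.88 pos [ 0.4508 -0.3369  0.1997] z [-0.022  0.018 -1.   ] y [0.595 0.804 0.002] gap -0.0 F [-0.1  0.7 -0.7] j [-0.74  0.14  1.37 -0.    1.65 -1.68]
shift mm [ 18.  411.9  70.9] turn deg [ 0.09 -1.61 -0.03] | shift in target frame mm [ 19.7 412.   69.7]
```

View pics/k11.png

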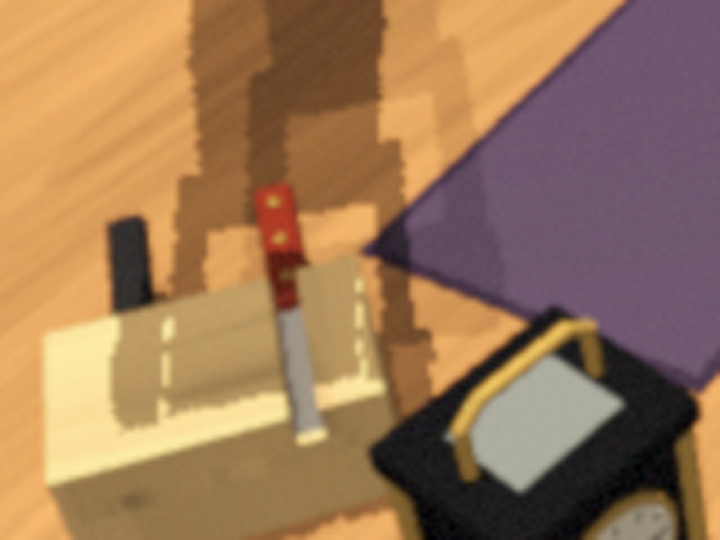

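View pics/k11t.png

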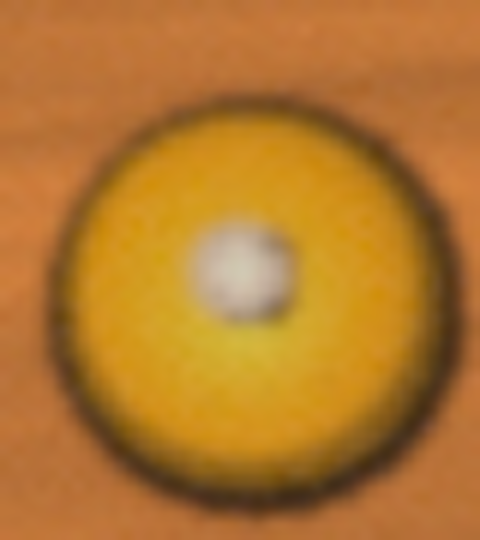

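View pics/bell.png

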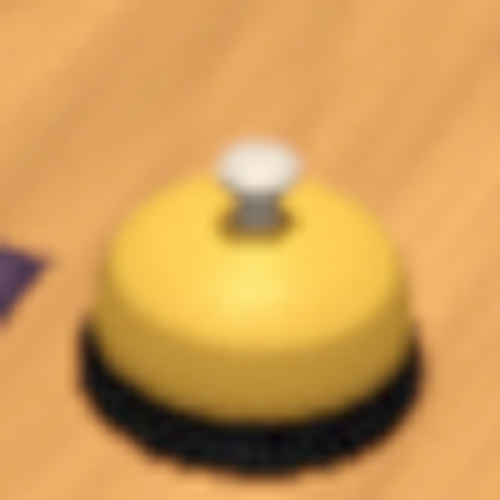

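send_rows(rows=[[0.001,0.025,0,0,-1.6,0,1],[0.0015,0.037,0,0,0,0,1],[0.0015,0.037,0,0,0,0,1],[0.0015,0.037,0,0,0,0,1],[0.0015,0.037,0,0,0,0,1],[0.0015,0.037,0,0,0,0,1],[0.0015,0.037,0,0,0,0,1],[0.0015,0.037,0,0,0,0,1],[0.0015,0.037,0,0,0,0,1],[0.0015,0.03,0,0,0,0,1],[0,0,0,0,0,0,1],[0,0,0,0,0,0,1]])

```text
clock: 60.88
position: [0.6433, -0.0303, 0.1598]
eef_rot: [-0.976, -2.923, -0.002]
wrist_force: [0.1, 0.3, 0.7]
finger_gap: -0.0001
```

Run:
```python
from h import *
a=r.get_image('scene');b=r.get_image('top')
X=tri(a,(360.8,196.),b,(289.8,172.2)); print(X, onz(b,(289.8,172.2),.0635), onz(a,(360.8,196.),.0635))
delta([.680,.006,.09],np.radians(53.5))
```

```text
[0.68129141 0.0065397  0.06168374] [0.68022822 0.00591894 0.0635    ] [0.6830066  0.00491688 0.0635    ]
t 60.98 pos [ 0.6426 -0.0314  0.16  ] z [-0.056  0.021 -0.998] y [ 0.602  0.798 -0.017] gap 0.0 F [-1.   0.8  0.3] j [-0.14  0.36  1.19  0.01  1.65 -1.07]
shift mm [-11.3  53.6  68.6] turn deg [-0.98 -3.28 -0.54] | shift in target frame mm [-7.8 52.3 70. ]
```

send_rows(rows=[[-0.006,0.025,0,-1,-3.2,-0.5,1],[-0.002,0.022,0.01,0,0,0,1],[0,0,0.015,0,0,0,1],[0,0,0.015,0,0,0,1],[0,0,0,0,0,0,1],[0,0,0,0,0,0,1]])

```text
clock: 61.48
position: [0.6746, -0.0077, 0.1165]
eef_rot: [-1.003, -2.976, 0.005]
wrist_force: [1.0, 0.2, 0.1]
finger_gap: 0.0001
```

Run:
```python
from h import *
delta([.681,.006,.075],np.radians(53.5))
```

```text
t 61.48 pos [ 0.6746 -0.0077  0.1165] z [-0.003 -0.003 -1.   ] y [ 0.605  0.796 -0.004] gap 0.0001 F [1.  0.2 0.1] j [-0.09  0.41  1.21 -0.    1.53 -1.01]
shift mm [ 3.2 15.  41.5] turn deg [-0.21 -0.02 -0.76] | shift in target frame mm [ 3.  14.9 41.5]
```

send_rows(rows=[[0.003,0.014,0,0,0,-0.7,1],[0,0,0.01,0,0,0,1],[0,0,0.015,0,0,0,1],[0,0,0,0,0,0,1],[0,0,0,0,0,0,1]])

```text
clock: 61.9
position: [0.6823, 0.0029, 0.0944]
eef_rot: [0.989, 2.977, -0.004]
wrist_force: [0.5, 0.1, 0.2]
finger_gap: -0.0001
```

Run:
```python
from h import *
delta([.681,.006,.067],np.radians(53.5))
```

```text
t 61.9 pos [0.6823 0.0029 0.0944] z [ 0.003 -0.004 -1.   ] y [ 0.598  0.801 -0.001] gap -0.0001 F [0.5 0.1 0.2] j [-0.08  0.43  1.22 -0.    1.49 -1.01]
shift mm [ 3.   1.7 27.4] turn deg [-0.05  0.29 -0.25] | shift in target frame mm [ 2.9  1.7 27.4]
```

send_rows(rows=[[0.003,0.001,0.006,0,0.3,0,1],[0,0,0.01,0,0,0,1],[0,0,0.006,0,0,0,1],[0,0,0,0,0,0,1],[0,0,0,0,0,0,1]])

```text
clock: 62.32
position: [0.6813, 0.0056, 0.0725]
eef_rot: [0.99, 2.979, -0.0]
wrist_force: [-0.1, -0.4, 0.5]
finger_gap: 0.0
```

Run:
```python
from h import *
delta([.681,.006,.0575],np.radians(53.5))
a=r.get_image('scene');save(a,'b1',(310,150,410,240),6)
```

```text
t 62.32 pos [0.6813 0.0056 0.0725] z [ 0.002 -0.001 -1.   ] y [0.598 0.801 0.001] gap 0.0 F [-0.1 -0.4  0.5] j [-0.07  0.45  1.24 -0.    1.45 -1.  ]
shift mm [ 0.5  0.2 15. ] turn deg [ 0.04  0.12 -0.25] | shift in target frame mm [ 0.5  0.2 15. ]
```

View pics/b1.png

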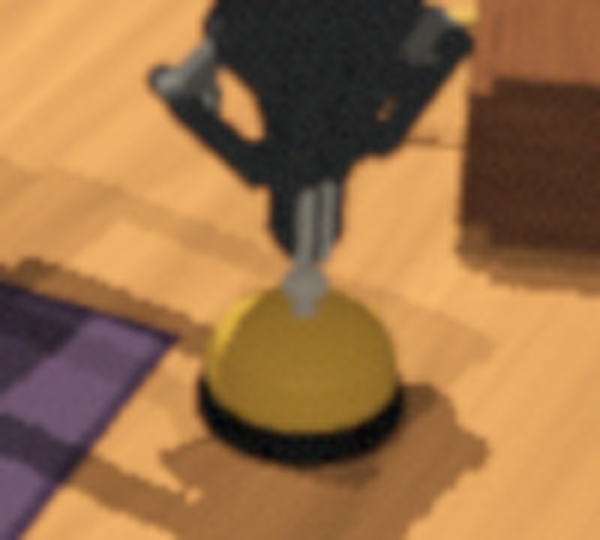

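send_rows(rows=[[0,0,0.005,0,0,0,1],[0,0,0.005,0,0,0,1],[0,0,0.004,0,0,0,1],[0,0,0.004,0,0,0,1],[0,0,0.004,0,0,0,1]])

```text
clock: 62.78
position: [0.6825, 0.0055, 0.0573]
eef_rot: [0.988, 2.975, 0.002]
wrist_force: [-11.0, 0.4, 24.2]
finger_gap: 0.0002
```

send_rows(rows=[[0,0,0.004,0,0,0,1],[0,0,0.004,0,0,0,1]])

```text
clock: 62.95
position: [0.6825, 0.0055, 0.0575]
eef_rot: [0.987, 2.973, 0.002]
wrist_force: [-8.2, 0.5, 13.4]
finger_gap: 0.0002
```

Run:
```python
from h import *
delta([.681,.006,.0575],np.radians(53.5))
a=r.get_image('scene');save(a,'b2',(310,150,410,240),6)
```

```text
t 62.95 pos [0.6825 0.0055 0.0575] z [ 0.009 -0.002 -1.   ] y [0.598 0.802 0.004] gap 0.0002 F [-8.2  0.5 13.4] j [-0.07  0.46  1.26 -0.    1.41 -1.  ]
shift mm [ 1.5 -0.5 -0. ] turn deg [ 0.23  0.47 -0.23] | shift in target frame mm [ 1.5 -0.5 -0. ]
```

View pics/b2.png

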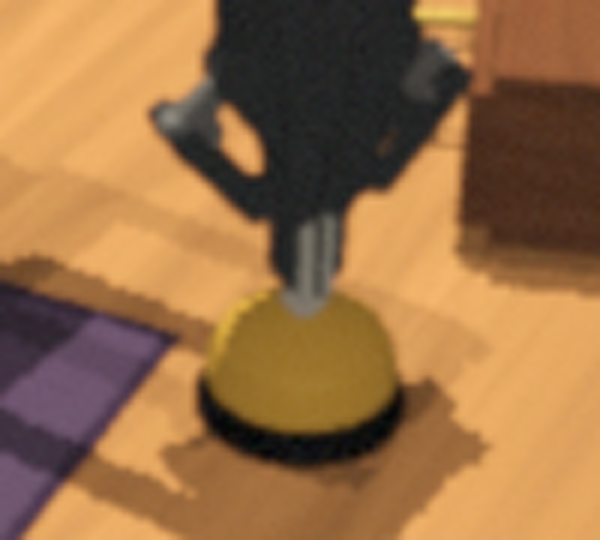

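Plunger at its stop (z 57.5 mm, force well above 5 N). Lift clear and check everything.

send_rows(rows=[[0,0,-0.005,0,0,0,1],[0,0,-0.02,0,0,0,1],[0,0,-0.03,0,0,0,1],[0,0,-0.04,0,0,0,1],[0,0,-0.03,0,0,0,1],[0,0,-0.02,0,0,0,1],[0,-0.03,0,0,0,0,1],[0,-0.04,0,0,0,0,1],[0,-0.04,0,0,0,0,1],[0,-0.03,0,0,0,0,1],[0,0,0,0,0,0,1],[0,0,0,0,0,0,1]])

```text
clock: 64.0
position: [0.5963, -0.1095, 0.208]
eef_rot: [0.978, 2.969, 0.002]
wrist_force: [0.9, 0.0, -0.3]
finger_gap: -0.0002
```

Run:
```python
from h import *
st()
a=r.get_image('scene');b=r.get_image('top')
save(a,'e1');save(b,'e2')
save(b,'e3',(60,50,250,230),3.2)
```

```text
t 64.0 pos [ 0.5963 -0.1095  0.208 ] z [ 0.015 -0.004 -1.   ] y [0.595 0.804 0.006] gap -0.0002 F [ 0.9  0.  -0.3] j [-0.28  0.21  1.28  0.    1.64 -1.21]
```

View pics/e1.png

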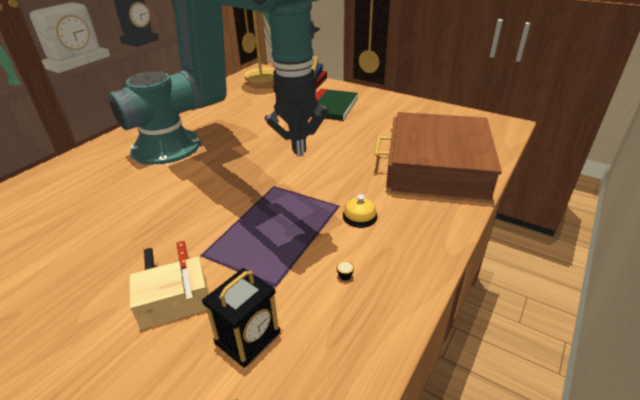

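View pics/e2.png

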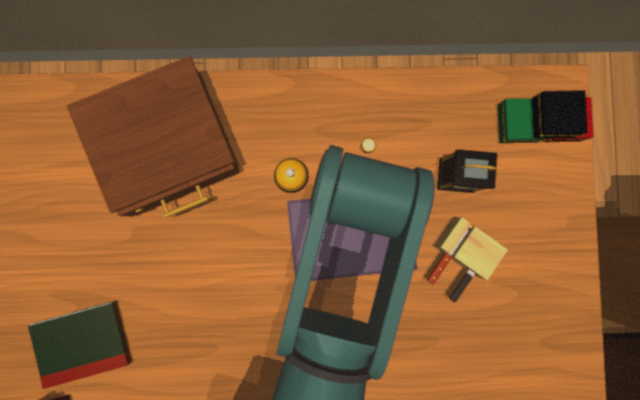

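View pics/e3.png

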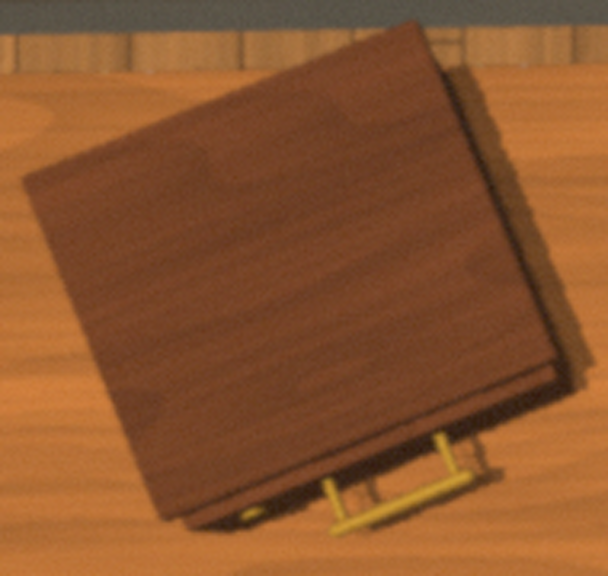

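Run:
```python
from h import *
print(r.job_done())
```

```text
the job is handed in; nothing more can be done
None
```

I put everything away and handed the job in at about 64 s of the 208 s allowed; `job_done` gives no verdict.

- **Drawer contents:** The wristwatch and pocket watch are dial up in the green bay. The jade and the gold seal are upright in the red bay. The silver seal was not on the counter. Nothing was dropped.
- **Knocked watch:** The wristwatch shifted a few centimetres while the arm was away from it. The last pictures before closing showed it still dial up in its bay, close beside the pocket watch, so I left it there. I could not see inside after shutting the drawer.
- **Drawer:** I pulled it to its stop and pushed it shut until it met a firm stop at about 17 N. The handle travelled about 180 mm between the two stops, so it is fully shut. It had started about 8 mm open.
- **Knife:** It is all the way in the slot, with the shoulder stopped against the block face at about 10 N and the blade visible along the groove.
- **Bell:** I pressed it last. The fingertip reached 57.5 mm, which is the 6 mm stop; the highest reading was about 24 N vertical (27 N overall). The plunger came back up.
- **Left alone:** The clock and loupe look unmoved in the final pictures, and the arm was clear of everything.

While I was lowering the gold seal, the gripper did not go down as commanded. It had probably touched the top of the drawer front. I moved the placing point about 12 mm back and set it down normally; the force readings stayed small.

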